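# Lock the bobbin shuttle at the unloading end and empty it

### The job

Pull the ball-lock pin out of the bobbin shuttle, slide the carriage (it has a black grip) towards the tray as far as it goes, and push the pin fully home through the other hole so that the carriage is locked there. Then unclip every bobbin case from the carriage's rail and stand each upright in a pocket of the grey tray. Leave the other things on the desk where they are.

Things in the scene. Friction and masses are not known exactly. Their poses are not given: they have to be found in the camera images.
- fixture: bobbin shuttle, fixed: grey slab 70 x 420 x 24 mm, long side along local y (-250 to +170 mm). Origin on the table, on its middle line. Over its +y end an aluminium guide block (50 mm wide, y = 50 to 170, top z = 54 mm, plate 16 mm thick) with holes A and B at x = 0. Under it slides the carriage's tongue (z = 25 to 37), under that the slab with matching 12.5 mm holes and sprung balls
- hole_a (a point): middle of the top rim of hole A (12 mm wide) in the guide block, local (0, 145, 54) mm in the fixture: the hole farther from the carriage's grip; the pin starts fully home here. Axes as the fixture
- hole_b (a point): middle of the top rim of hole B (12 mm wide), local (0, 75, 54) mm, nearer the carriage's grip. With the carriage at its start the tongue is solid under B: a pin put in B stands there upright on the tongue, shoulder about 34 mm above the rim. With the carriage at its stop the tongue's 14 mm hole lies under B and the pin can go through. Axes as the fixture
- shuttle (a joint): slide of the carriage along the fixture's -y, m: 0 at the start (tongue's hole under A), 0.070 at its end stop (tongue's hole under B). It rubs with about 2 N and stays where left when no pin locks it
- shuttle_grip (a point): middle of the top of the carriage's black upright grip block, 16 mm (x) by 26 mm (y), 40 mm high on the carriage deck (its top at z = 77 mm), local (0, -157 - slide, 77) mm. Axes as the fixture
- pin: ball-lock pin: round black grip 22 mm wide, 28 mm high, on a round-tipped steel shank 10 mm wide, 51.5 mm long. Origin on the axis at the grip's underside (shoulder), z up: tip at -51.5 mm, grip top at +28 mm. Fully home its shoulder lies on the guide block and sprung balls sit in its groove: about 9 N draws it out; going in it stops about 10 mm short of home until pushed down with about 9 N
- tray: loose grey tray: flat foot 195 x 70 x 3 mm (local x, y) with a row of four pockets along local x, walls 24 mm high and 3 mm thick. Origin on the table under its middle, z up. Pocket middles at local x = -66, -22, +22, +66 mm, y = 0; inner floor at z = 3 mm; each pocket is 41 mm (x) by 24 mm (y) inside, so a case stands in it with its width along the tray's x
- case1: white bobbin case with a metal bobbin showing, 16 mm thick (local x), 34 mm wide (local y), 55 mm high; origin at the centre of its underside, z up. Starts clipped in slot 1 (nearest hole B), axes as the fixture, its foot 18 mm deep in the rail; about 7 N straight up frees it from its sprung brass catch. Absent in some starts
- slot1 (a point): middle of the floor of slot 1 of the black clip rail on the carriage, local (0, 12 - slide, 37) mm. The rail's walls rise 18 mm above it, 24 mm over both, catches a few mm behind (+x); slots are 42 mm apart. A clipped case's underside lies here. Axes as the fixture
- case2: white bobbin case with a metal bobbin showing, 16 mm thick (local x), 34 mm wide (local y), 55 mm high; origin at the centre of its underside, z up. Starts clipped in slot 2 (second from hole B), axes as the fixture, its foot 18 mm deep in the rail; about 7 N straight up frees it from its sprung brass catch. Absent in some starts
- slot2 (a point): middle of the floor of slot 2 of the black clip rail on the carriage, local (0, -30 - slide, 37) mm. The rail's walls rise 18 mm above it, 24 mm over both, catches a few mm behind (+x); slots are 42 mm apart. A clipped case's underside lies here. Axes as the fixture
- case3: white bobbin case with a metal bobbin showing, 16 mm thick (local x), 34 mm wide (local y), 55 mm high; origin at the centre of its underside, z up. Starts clipped in slot 3 (third from hole B), axes as the fixture, its foot 18 mm deep in the rail; about 7 N straight up frees it from its sprung brass catch. Absent in some starts
- slot3 (a point): middle of the floor of slot 3 of the black clip rail on the carriage, local (0, -72 - slide, 37) mm. The rail's walls rise 18 mm above it, 24 mm over both, catches a few mm behind (+x); slots are 42 mm apart. A clipped case's underside lies here. Axes as the fixture
- case4: white bobbin case with a metal bobbin showing, 16 mm thick (local x), 34 mm wide (local y), 55 mm high; origin at the centre of its underside, z up. Starts clipped in slot 4 (nearest the grip), axes as the fixture, its foot 18 mm deep in the rail; about 7 N straight up frees it from its sprung brass catch. Absent in some starts
- slot4 (a point): middle of the floor of slot 4 of the black clip rail on the carriage, local (0, -114 - slide, 37) mm. The rail's walls rise 18 mm above it, 24 mm over both, catches a few mm behind (+x); slots are 42 mm apart. A clipped case's underside lies here. Axes as the fixture
- cone1: bystander: thread cone, 64 mm wide, 100 mm high; origin at the centre of its underside
- cone2: bystander: thread cone, 64 mm wide, 100 mm high; origin at the centre of its underside
- jar: bystander: clear jar with steel cap, 62 mm wide, 72 mm high; origin at the centre of its underside
- spool: bystander: grey thread spool, 28 mm wide, 45 mm high; origin at the centre of its underside
- tin: bystander: blue tin, 90 x 70 x 45 mm; origin at the centre of its underside
Not all that is in view belongs to the job. What is shaped like the case3 but purple or turquoise is not meant. Several things look just like the tray: the one meant starts farthest from the robot's base.

How it is judged (in metres and radians):
On the way, in this order (a step that is already met when the one before it is completed fails the run):
1. the pin is drawn right out of hole A (z of pin in the frame of hole_a above 0.048 m), for 0.1 s.
2. the carriage is slid to its end stop (value of joint shuttle above 0.066 m), for 0.2 s.
3. the pin is fully home in hole B, locking the carriage (horizontal distance between pin and hole_b below 0.004 m and z of pin in the frame of hole_b between -0.004 and 0.003 m), for 0.3 s.
At the end, for the whole second after the job is handed in: Carriage slide over 66 mm; pin in hole B within 4 mm of its axis, shoulder at most 3 mm above the block; every case present in a pocket of the level tray: underside at most 10 mm above the tray's, within 12 mm of its long middle line, leaning under 0.4 rad; all at rest (all of step 3 and value of joint shuttle above 0.066 m and angle between tray's own z axis and vertical below 0.1 rad and linear speed of each of tray, case1, case2, case3, case4 below 0.02 m/s and x of case1 in the frame of tray between -0.086 and 0.086 m and y of case1 in the frame of tray between -0.012 and 0.012 m and z of case1 in the frame of tray between 0 and 0.01 m and angle between each of case1, case2, case3, case4's own z axis and vertical below 0.4 rad and x of case2 in the frame of tray between -0.086 and 0.086 m and y of case2 in the frame of tray between -0.012 and 0.012 m and z of case2 in the frame of tray between 0 and 0.01 m and x of case3 in the frame of tray between -0.086 and 0.086 m and y of case3 in the frame of tray between -0.012 and 0.012 m and z of case3 in the frame of tray between 0 and 0.01 m and x of case4 in the frame of tray between -0.086 and 0.086 m and y of case4 in the frame of tray between -0.012 and 0.012 m and z of case4 in the frame of tray between 0 and 0.01 m); the robot touches nothing.
It fails at once if a case is taken out of the rail while the carriage is not locked by the pin in hole B (not (horizontal distance between pin and hole_b below 0.004 m and z of pin in the frame of hole_b between -0.004 and 0.003 m) and (z of case1 in the frame of slot1 above 0.015 m or z of case2 in the frame of slot2 above 0.015 m or z of case3 in the frame of slot3 above 0.015 m or z of case4 in the frame of slot4 above 0.015 m)).
It fails at once if another thing on the desk is knocked more than 5 cm from its place (distance of any of cone1, cone2, jar, spool, tin from where it was at the start of the episode above 0.05 m).
Of case1, case2, case3, case4 only 2 to 4 are there at a start; the rules pass over those that are not, and their reading is None.
At some moment in a run one of tray may be knocked a few centimetres aside while the robot is not near it.
It also fails if it takes over 210 s, if anything falls off the work surface, if the arm or the gripper's body presses on something with over 40 N, if the wrist force passes 120 N, or if a joint passes its speed limit or range.

### The arm

A 6-joint arm with a two-finger parallel gripper is mounted at the origin on the work surface. World frame = base frame: x ahead of the robot, y to its left, z up, the work surface at z = 0. Lengths are in m, angles in degrees, forces in N, time in s.
With the tool pointing down it reaches from about 0.35 to 0.875 m from the base axis. Payload 4.2 kg.
Tool frame: the origin (TCP) lies midway between the tips of the shut fingers; the grasp point (between the pads) lies r.grasp_offset behind it (r.grasp_offset is the distance from the TCP to the grasp point, in m); z points along the fingers, y is the direction in which the jaws open and shut (so a half turn about z gives the same grasp; the last joint's range is limited). The gripper opens to 87 mm and grips with 3 to 60 N. Pads are 19 mm wide; open, the fingers measure 117 mm over their backs; the gripper's body (75 mm by 190 mm) begins 51 mm behind the grasp point.
Start: joints at [-57.777, 22.042, 0.453, 0, -68.411, -14.817], TCP at [0.187, -0.596, 0.223] pointing down, gripper open.
Joint ranges: [-179.83, 179.83], [-69.29, 118.12], [-61.27, 80.66], [-181.25, 117.63], [-171.15, -9.14], [-177.46, 177.46]. Speed limits (degrees/s): [159.86, 159.86, 180, 180, 180, 180].

### API

Orientations are given as a 3x3 rotation matrix whose columns are the frame's x, y, z axes.
In Python, from station import sense, optics, r gives the robot as it stands. The module is installed in compiled form; this text tells all that it offers.
- The arm moves only by the tool servo_tool, never from a script. Its argument "deltas" is a list of rows, each an object with "slide": the shift along the tool's x, y, z in units of 25 mm (1.0 is 25 mm), a list of three; "spin": the turn about the tool's z in units of 8 degrees (1.0 is 8 degrees). A call has 1 to 10 rows; each row shifts and turns the pose as measured when the row begins, along the tool's axes as they then stand; what a row does not reach is not made up. A row lasts 1/10 s, in which the tool goes at most 50 mm and 8.59 degrees, less where a joint would pass 70% of its speed; a pose out of reach is approached as far as the arm can. A call is refused whole if a number of a shift passes 1 or a number of a turn 1, either way. A call with a gripper value outside its range is refused whole. "gripper" is the closure in counts, from 0 (fully open) to 255 (shut), set as the call begins (left out, the last holds). The fingers move at their own pace and stop on an object; the grip force is fixed at half the most. Time passes only in rows, so rows that do not move let the fingers close. It gives the time, the measured TCP pose, the force and the opening at its end, in the units of the state.
- sense(): the state, without advancing time (a new reading comes with each control period).
- optics.capture(name): name is "scene" or "top"; returns a dict with "frame" (400x640x3 uint8, red, green, blue), "camera_matrix" (3x3 intrinsics, pixels), "eye" and "rotation" of the camera in the world. Camera axes: x right, y down, z forward; pixel columns grow to the right and rows downward; lengths in m; the calibration is good to about 2 mm. A picture is of the moment at which its call begins. There is no depth.
- r.finish_job(): hands the job in, once; it reports no verdict.
The state is a dict: "time_s": time; "joints": joint angles; "joint_velocities": joint speeds; "effort": joint torques, N m; "tcp_pos": TCP position; "ee_rot": TCP orientation; "wrist_force": force on the tool from outside, world axes, zero at the start; "moment": the same for the moment, N m; "gripper_width": opening from 0.0 (shut) to 1.0 (fully open).
Only numpy, scipy, OpenCV 4.12 (cv2) and the standard library are available. Lean on these libraries where they do the work, as an engineer would, in place of code of your own. Each camera call takes 0.05 s, during which the arm holds its last target.

## Working session

There is one attempt and no reset: what is moved stays moved. The work goes in short steps, Python scripts to look and compute and a tool call to move; the robot and the scene stay as the last step left them, time stands still between calls to the robot, and variables do not carry over. Pictures are saved under pics/ and viewed, and the job is handed in when it is done.

Besides the shell and the picture viewer there is one more tool, called after "Emit:" as name([rows], argument=value, ...), one row to a line, values as JSON. servo_tool: Moves the arm, as the interface text tells. Its arguments: {"type":"object","properties":{"deltas":{"type":"array"},"gripper":{"type":"number"}},"required":["deltas"]}

```bash
mkdir -p pics; python3 - <<'E'
from station import sense, optics, r
import cv2
for n in ("scene","top"):
    c=optics.capture(n); cv2.imwrite(f"pics/{n}0.png",c["frame"][:,:,::-1]); print(n,c["camera_matrix"],c["eye"],c["rotation"])
print(sense(), r.grasp_offset)
E
```

```text
scene [[389.64289504   0.         316.60666451]
 [  0.         389.64289504 201.39330541]
 [  0.           0.           1.        ]] [ 0.81670141 -0.59614754  0.74541963] [[ 0.8863171   0.32392977 -0.33092522]
 [ 0.46276649 -0.64581449  0.60726503]
 [-0.01700509 -0.69137048 -0.72230027]]
top [[426.60422371   0.         320.4072189 ]
 [  0.         426.60422371 200.1009775 ]
 [  0.           0.           1.        ]] [ 0.36897564 -0.04852978  1.37830055] [[-0.0288267  -0.99409993  0.10456742]
 [-0.99957533  0.02911449  0.00122647]
 [-0.00426366 -0.10448766 -0.99451704]]
{'time_s': 0.1, 'joints': array([-5.77788446e+01,  2.20866318e+01,  3.86774037e-01, -2.43799001e-02,
       -6.84097928e+01, -1.48155725e+01]), 'joint_velocities': array([ 0.01132809, -0.04184494,  0.18531177,  0.08457929, -0.00113517,
        0.14228109]), 'effort': array([ 4.83148847e-05, -3.91689169e+01,  1.87936467e+01,  4.23185572e+00,
        1.34679460e-02, -7.12995393e-05]), 'tcp_pos': array([ 0.18680043, -0.59587014,  0.22156279]), 'ee_rot': array([[-9.54258086e-01, -2.98983335e-01, -6.85656536e-04],
       [-2.98984102e-01,  9.54256338e-01,  1.82996840e-03],
       [ 1.07162040e-04,  1.95126255e-03, -9.99998091e-01]]), 'wrist_force': array([-0.64433896, -0.75560764, -0.68195985]), 'moment': array([ 0.01255229, -0.01258107, -0.02584775]), 'gripper_width': 1.0004953790538387} 0.0187
```

View pics/scene0.png

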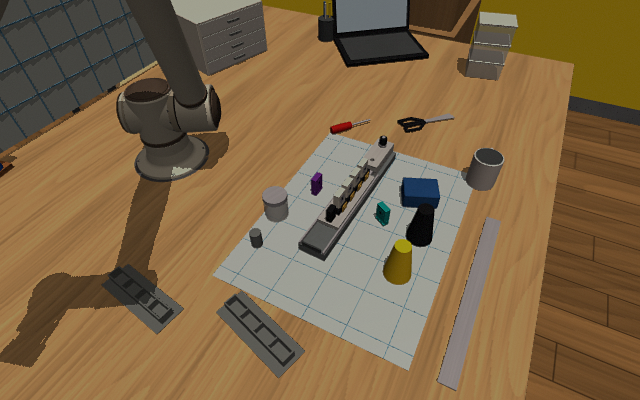

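View pics/top0.png

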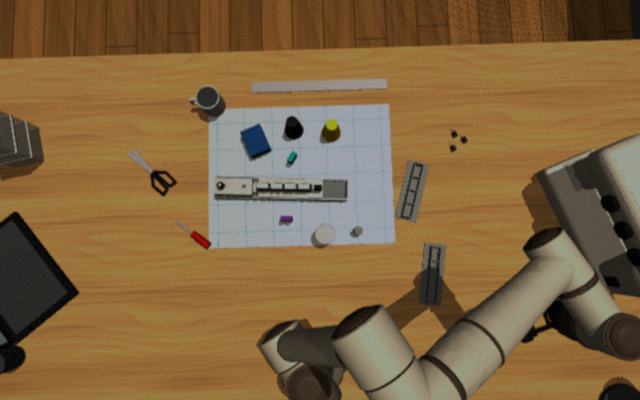

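The scene view shows the fixture from about (385,145) to (310,245), with the pin knob at (383,141). One tray is at (260,332) and another at (143,297). In the top view the pin is at (220,186), and the trays are at (412,190) (farther) and (433,273) (nearer).

```bash
cat > h.py <<'E'
from station import sense, optics, r
import numpy as np, cv2
def cap(n): return optics.capture(n)
def ray(c,u,v):
    d=np.array(c["rotation"])@np.linalg.inv(c["camera_matrix"])@np.array([u,v,1.]); return np.array(c["eye"]),d
def plane(c,u,v,z):
    e,d=ray(c,u,v); return e+d*(z-e[2])/d[2]
def tri(c1,p1,c2,p2):
    e1,d1=ray(c1,*p1); e2,d2=ray(c2,*p2)
    A=np.stack([d1,-d2],1); t=np.linalg.lstsq(A,e2-e1,rcond=None)[0]
    a=e1+t[0]*d1;b=e2+t[1]*d2; return (a+b)/2,np.linalg.norm(a-b)
def proj(c,P):
    q=np.array(c["rotation"]).T@(np.array(P)-c["eye"]); q=c["camera_matrix"]@q; return q[:2]/q[2]
def crop(c,x0,y0,x1,y1,k,fn):
    cv2.imwrite(fn,cv2.resize(c["frame"][y0:y1,x0:x1,::-1],None,fx=k,fy=k,interpolation=cv2.INTER_CUBIC))
E
python3 - <<'E'
from h import *
s=cap("scene");t=cap("top")
crop(s,290,125,410,265,4,"pics/s1.png")
crop(t,205,165,365,210,5,"pics/t1.png")
crop(t,385,150,455,315,3,"pics/t2.png")
crop(s,100,255,310,380,3,"pics/s2.png")
for p in [(412,190),(433,273)]: 
    P=plane(t,*p,0.02); print(P,np.hypot(*P[:2]))
for p in [(220,186),(340,189)]: print(plane(t,*p,0.05))
E
```

```text
[ 0.53574883 -0.34136826  0.02      ] 0.63526302060517
[ 0.27125465 -0.39378728  0.02      ] 0.4781710036745738
[0.56245464 0.26746327 0.05      ]
[ 0.54185888 -0.10937346  0.05      ]
```

View pics/s1.png

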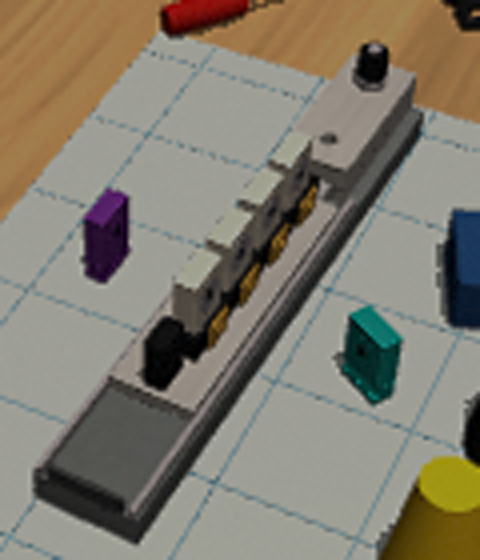

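View pics/t1.png

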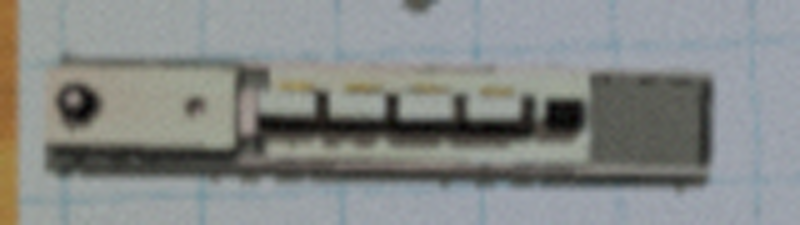

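View pics/t2.png

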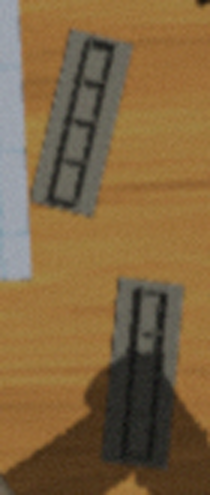

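View pics/s2.png

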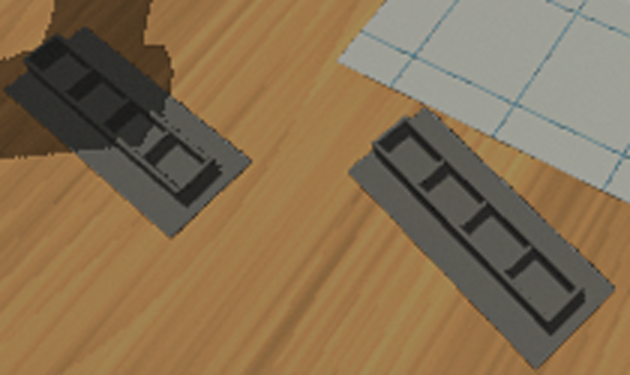

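All four cases are present: white tops in scene at about (362,165), (354,176), (346,186) and (337,199). Lookalikes for the case are the purple one at (316,183) and the turquoise one at (383,213). Lookalikes for the tray are the one at top (433,273), 0.48 m from the base, and the one at top (412,190), 0.635 m. I choose the tray at (412,190). Next I measure precisely.

```bash
python3 - <<'E'
from h import *
s=cap("scene");t=cap("top")
def blob(c,box,thr,dark=True):
    x0,y0,x1,y1=box
    g=cv2.cvtColor(c["frame"],cv2.COLOR_RGB2GRAY)[y0:y1,x0:x1]
    m=(g<thr) if dark else (g>thr)
    n,l,st,ce=cv2.connectedComponentsWithStats(m.astype(np.uint8))
    return [(ce[i]+[x0,y0],st[i]+[x0,y0,0,0,0]) for i in range(1,n) if st[i][4]>2]
for nm,c,b,th in [("pinS",s,(370,125,400,155),60),("pinT",t,(212,176,230,196),70),("hS",s,(362,152,382,168),110),("hT",t,(237,180,250,194),130),("gripS",s,(320,195,345,225),45),("gripT",t,(310,178,326,198),60)]:
    print(nm,[(np.round(p,1),list(q)) for p,q in blob(c,b,th)])
crop(s,365,130,397,172,12,"pics/s3.png")
crop(t,210,172,260,202,12,"pics/t3.png")
crop(s,318,190,350,235,12,"pics/s4.png")
crop(t,296,172,356,206,12,"pics/t4.png")
P,e=tri(s,(372,159.6),t,(244,185.8)); print("holeB",P,e)
E
```

```text
pinS [(array([382.5, 141. ]), [np.int64(379), np.int64(136), np.int64(8), np.int64(11), np.int64(61)]), (array([391. , 150.1]), [np.int64(389), np.int64(148), np.int64(4), np.int64(5), np.int64(10)])]
pinT [(array([220.6, 185.8]), [np.int64(217), np.int64(182), np.int64(8), np.int64(8), np.int64(35)]), (array([221.2, 194.8]), [np.int64(215), np.int64(194), np.int64(15), np.int64(2), np.int64(20)])]
hS [(array([371.6, 159.1]), [np.int64(370), np.int64(158), np.int64(4), np.int64(3), np.int64(11)]), (array([371.7, 165.2]), [np.int64(362), np.int64(160), np.int64(20), np.int64(8), np.int64(64)])]
hT [(array([243.5, 185.7]), [np.int64(242), np.int64(184), np.int64(4), np.int64(4), np.int64(14)])]
gripS [(array([341.8, 198.2]), [np.int64(341), np.int64(197), np.int64(2), np.int64(3), np.int64(4)]), (array([332.6, 212. ]), [np.int64(326), np.int64(202), np.int64(19), np.int64(21), np.int64(189)])]
gripT [(array([310.3, 188.6]), [np.int64(310), np.int64(185), np.int64(2), np.int64(7), np.int64(10)]), (array([317.4, 188. ]), [np.int64(314), np.int64(185), np.int64(8), np.int64(7), np.int64(47)])]
holeB [0.56122445 0.19172306 0.05427439] 0.0021837708000608373
```

View pics/s3.png

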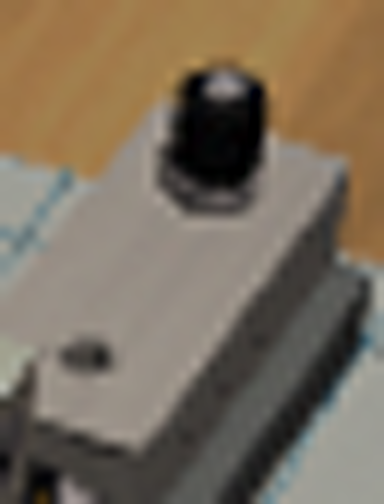

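View pics/t3.png

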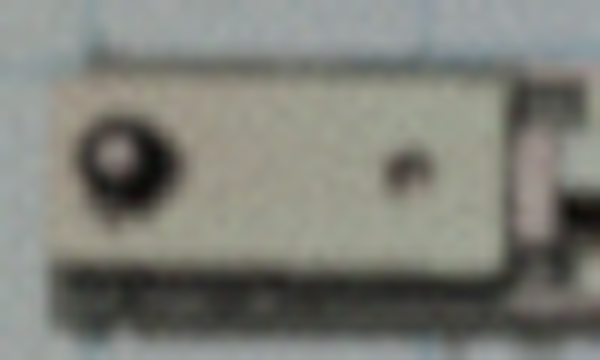

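View pics/s4.png

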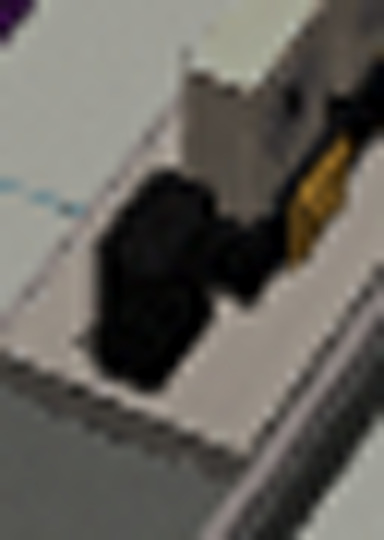

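View pics/t4.png

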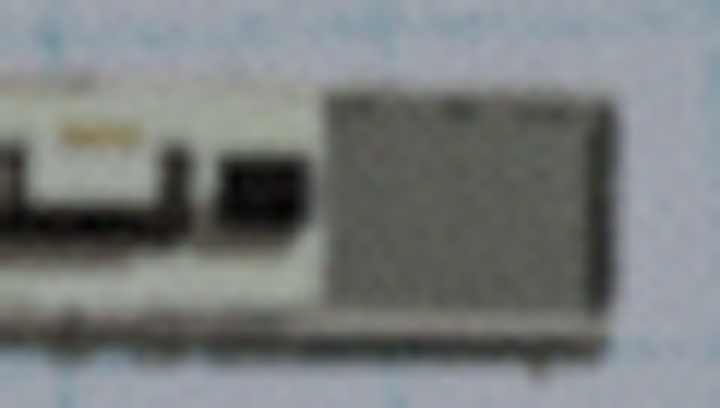

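```bash
python3 - <<'E'
from h import *
s=cap("scene");t=cap("top")
A=plane(t,220.3,185.6,0.080);B=plane(t,243.6,185.9,0.054);G=plane(t,317.6,187.3,.077)
print(A,B,G,np.linalg.norm((A-G)[:2]),np.linalg.norm((B-G)[:2]),np.linalg.norm((A-B)[:2]))
for Q,R in((A,G),(B,G)):
    d=(Q-G)[:2]; print(np.degrees(np.arctan2(d[1],d[0]))-90)
# pin top via scene: centre of top ellipse approx
print("pin top tri",tri(s,(383.2,137.6),t,(220.2,185.5)))
print("hole",tri(s,(371.8,159.3),t,(243.6,185.9)))
print("grip",tri(s,(331,206.8),t,(317.6,187.3)))
# block top corners from t3 crop
f=lambda x,y:((x+.5)/12-.5+210,(y+.5)/12-.5+172)
C=[plane(t,*f(*p),.054) for p in [(55,75),(508,82),(500,272),(50,262)]]
print(np.round(C,4)); 
for i in range(4): print(np.linalg.norm(C[i]-C[i-1]))
d=(C[0]-C[1])+(C[3]-C[2]); print(np.degrees(np.arctan2(d[1],d[0]))-90, np.mean(C,0))
# slab end
f=lambda x,y:((x+.5)/12-.5+296,(y+.5)/12-.5+172)
for p in [(610,100),(605,350)]: print(plane(t,*f(*p),.024))
E
```

```text
[0.55929885 0.25939846 0.08      ] [0.56000984 0.19248591 0.054     ] [ 0.54564097 -0.03943255  0.077     ] 0.2991429546875974 0.23236314961556648 0.06691632925235622
-2.6168450763453848
-3.5453165853624142
pin top tri (array([0.56214207, 0.26082279, 0.08155349]), np.float64(0.006083521563835861))
hole (array([0.56059832, 0.19277537, 0.05439411]), np.float64(0.0014463492263967076))
grip (array([ 0.54754373, -0.03805745,  0.07915832]), np.float64(0.005161782816217887))
[[0.5884 0.2849 0.054 ]
 [0.5831 0.1663 0.054 ]
 [0.5331 0.1689 0.054 ]
 [0.5392 0.2863 0.054 ]]
0.04931428099222197
0.11874126719472052
0.05008363213608504
0.1175308245673448
-2.7719097854685373 [0.56094356 0.22659454 0.054     ]
[ 0.57413361 -0.13199008  0.024     ]
[ 0.50703755 -0.12829805  0.024     ]
```

```bash
cat >> h.py <<'E'
yaw=np.radians(-3.0); O=np.array([.5545,.1172])
xf=np.array([np.cos(yaw),np.sin(yaw)]); yf=np.array([-np.sin(yaw),np.cos(yaw)])
def F(x,y): return O+x*xf+y*yf
def go(x,y,z,ydeg=None):
    st=sense(); R=st["ee_rot"]; d=np.array([x,y,z])-st["tcp_pos"]; u=R.T@d/.025
    print("tcp",np.round(st["tcp_pos"],4),"units",np.round(u,2),"t",round(st["time_s"],1),"F",np.round(st["wrist_force"],1),"w",round(st["gripper_width"]*87,1))
    if ydeg is not None:
        a=np.degrees(np.arctan2(R[1,1],R[0,1])); e=(a-ydeg+90)%180-90; print("yang",round(a,2),"spin units",round(e/8,2),"tilt",np.round(R[:2,2],4))
E
python3 -c "
from h import *
p=F(0,.145);print(p);go(*p,.2,-3)"
```

```text
[0.56208871 0.26200128]
tcp [ 0.187  -0.5963  0.2224] units [-24.59  28.27   0.9 ] t 0.4 F [-0.7 -0.4 -0.1] w 86.9
yang 107.41 spin units -8.7 tilt [-0.0001  0.0003]
```

Emit:
servo_tool([
  {"slide":[0,0,0],"spin":-1},
  {"slide":[0,0,0],"spin":-1},
  {"slide":[0,0,0],"spin":-1},
  {"slide":[0,0,0],"spin":-1},
  {"slide":[0,0,0],"spin":-1},
  {"slide":[0,0,0],"spin":-1},
  {"slide":[0,0,0],"spin":-1},
  {"slide":[0,0,0],"spin":-1},
  {"slide":[0,0,0],"spin":-0.7},
  {"slide":[0,0,0],"spin":0},
])

```text
time_s: 1.4
tcp_pos: [0.1869, -0.5959, 0.2222]
ee_rot: [[-0.002, -1.0, 0.0], [-1.0, 0.002, 0.001], [-0.001, -0.0, -1.0]]
wrist_force: [-0.5, 1.2, -0.5]
gripper_width: 1.001
```

```bash
python3 -c "
from h import *
p=F(0,.145);print(p);go(*p,.2,-3)"
```

```text
[0.56208871 0.26200128]
tcp [ 0.1869 -0.5959  0.2222] units [-34.35 -14.93   0.92] t 1.4 F [-0.5  1.2 -0.5] w 87.1
yang 179.87 spin units 0.36 tilt [0.    0.001]
```

Emit:
servo_tool([
  {"slide":[-1,-0.43,0],"spin":0.3},
  {"slide":[-1,-0.43,0],"spin":0},
  {"slide":[-1,-0.43,0],"spin":0},
  {"slide":[-1,-0.43,0],"spin":0},
  {"slide":[-1,-0.43,0],"spin":0},
  {"slide":[-1,-0.43,0],"spin":0},
  {"slide":[-1,-0.43,0],"spin":0},
  {"slide":[-1,-0.43,0],"spin":0},
  {"slide":[-1,-0.43,0],"spin":0},
  {"slide":[-1,-0.43,0],"spin":0},
])

```text
time_s: 2.4
tcp_pos: [0.3103, -0.346, 0.2219]
ee_rot: [[-0.078, -0.997, 0.001], [-0.997, 0.078, -0.0], [0.0, -0.001, -1.0]]
wrist_force: [-0.1, -0.9, -0.1]
gripper_width: 1.005
```

Emit:
servo_tool([
  {"slide":[-1,-0.43,0],"spin":0},
  {"slide":[-1,-0.43,0],"spin":0},
  {"slide":[-1,-0.43,0],"spin":0},
  {"slide":[-1,-0.43,0],"spin":0},
  {"slide":[-1,-0.43,0],"spin":0},
  {"slide":[-1,-0.43,0],"spin":0},
  {"slide":[-1,-0.43,0],"spin":0},
  {"slide":[-1,-0.43,0],"spin":0},
  {"slide":[-1,-0.43,0],"spin":0},
  {"slide":[-1,-0.43,0],"spin":0},
])

```text
time_s: 3.4
tcp_pos: [0.4439, -0.0959, 0.2251]
ee_rot: [[-0.103, -0.995, 0.009], [-0.995, 0.103, -0.002], [0.001, -0.009, -1.0]]
wrist_force: [-0.8, -0.2, -0.9]
gripper_width: 1.006
```

```bash
python3 -c "
from h import *
p=F(0,.145);print(p);go(*p,.15,-3)"
```

```text
[0.56208871 0.26200128]
tcp [ 0.4439 -0.0959  0.2251] units [-14.73  -3.2    3.02] t 3.4 F [-0.8 -0.2 -0.9] w 87.5
yang 174.08 spin units -0.37 tilt [ 0.0086 -0.0015]
```

Emit:
servo_tool([
  {"slide":[-1,-0.22,0],"spin":-0.1},
  {"slide":[-1,-0.22,0],"spin":-0.1},
  {"slide":[-1,-0.22,0],"spin":-0.1},
  {"slide":[-1,-0.22,0],"spin":-0.1},
  {"slide":[-1,-0.22,0],"spin":0},
  {"slide":[-1,-0.22,0],"spin":0},
  {"slide":[-1,-0.22,0],"spin":0},
  {"slide":[-1,-0.22,0],"spin":0},
  {"slide":[-1,-0.22,0],"spin":0},
  {"slide":[-1,-0.22,0],"spin":0},
])

```text
time_s: 4.4
tcp_pos: [0.5192, 0.1608, 0.2278]
ee_rot: [[-0.069, -0.997, 0.013], [-0.998, 0.069, -0.0], [-0.001, -0.013, -1.0]]
wrist_force: [0.8, -1.6, 0.8]
gripper_width: 0.999
```

Emit:
servo_tool([
  {"slide":[-1,-0.2,0],"spin":0},
  {"slide":[-1,-0.2,0],"spin":0},
  {"slide":[-1,-0.2,0],"spin":0},
  {"slide":[-1,-0.2,0],"spin":0},
  {"slide":[-0.4,-0.1,0],"spin":0},
  {"slide":[0,0,0],"spin":0},
])

```text
time_s: 5.0
tcp_pos: [0.5509, 0.276, 0.2279]
ee_rot: [[-0.08, -0.997, 0.014], [-0.997, 0.08, 0.0], [-0.001, -0.014, -1.0]]
wrist_force: [0.1, 0.7, -0.8]
gripper_width: 0.996
```

```bash
python3 -c "
from h import *
p=F(0,.145);print(p);go(*p,.12,-3)"
```

```text
[0.56208871 0.26200128]
tcp [0.5509 0.276  0.2279] units [ 0.53 -0.43  4.32] t 5.0 F [ 0.1  0.7 -0.8] w 86.7
yang 175.4 spin units -0.2 tilt [0.0138 0.0003]
```

Emit:
servo_tool([
  {"slide":[0.3,-0.25,0.5],"spin":-0.2},
  {"slide":[0.23,-0.2,0.8],"spin":0},
  {"slide":[0,0,0.8],"spin":0},
  {"slide":[0,0,0.8],"spin":0},
  {"slide":[0,0,0.8],"spin":0},
  {"slide":[0,0,0.4],"spin":0},
  {"slide":[0,0,0],"spin":0},
])

```text
time_s: 5.7
tcp_pos: [0.5619, 0.2549, 0.1248]
ee_rot: [[-0.062, -0.998, 0.015], [-0.998, 0.062, 0.001], [-0.002, -0.015, -1.0]]
wrist_force: [-0.1, 0.5, 0.7]
gripper_width: 1.0
```

```bash
python3 -c "
from h import *
p=F(0,.145);go(*p,.059,-3)
for n in('scene','top'):
  c=cap(n); q=proj(c,[*p,.054]); print(q)
  if n=='scene': crop(c,330,90,430,170,7,'pics/s5.png')
"
```

```text
tcp [0.5619 0.2549 0.1248] units [-0.28  0.05  2.63] t 5.7 F [-0.1  0.5  0.7] w 87.0
yang 176.42 spin units -0.07 tilt [0.0146 0.0006]
[381.22275855 145.43846237]
[221.43718819 185.88959263]
```

View pics/s5.png

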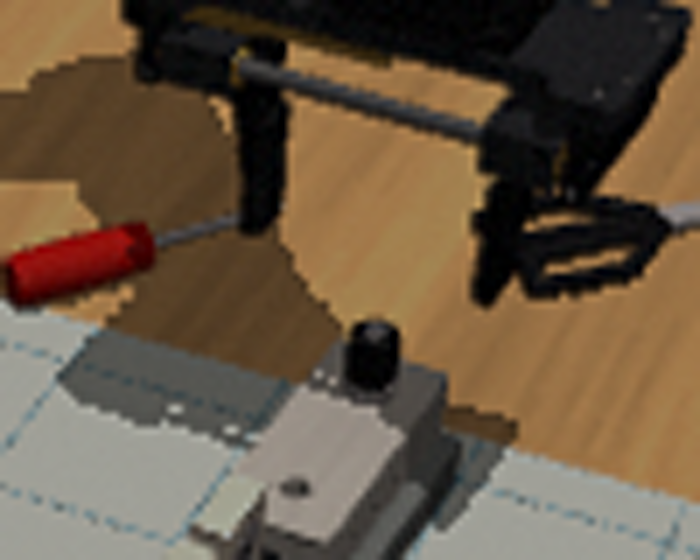

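Emit:
servo_tool([
  {"slide":[-0.25,0,0.8],"spin":-0.07},
  {"slide":[0,0,0.8],"spin":0},
  {"slide":[0,0,0.8],"spin":0},
  {"slide":[0,0,0.2],"spin":0},
  {"slide":[0,0,0],"spin":0},
])

```text
time_s: 6.3
tcp_pos: [0.5696, 0.2653, 0.0685]
ee_rot: [[-0.051, -0.998, 0.031], [-0.999, 0.051, 0.011], [-0.013, -0.031, -0.999]]
wrist_force: [0.3, 0.1, 0.8]
gripper_width: 1.0
```

```bash
python3 -c "
from h import *
p=F(0,.145);go(*p,.058,-3)
for n in('scene','top'):
  c=cap(n)
  if n=='scene': crop(c,330,90,430,170,7,'pics/s6.png')
"
```

```text
tcp [0.5696 0.2653 0.0685] units [0.15 0.3  0.41] t 6.3 F [0.3 0.1 0.8] w 87.0
yang 177.06 spin units 0.01 tilt [0.0313 0.0112]
```

View pics/s6.png

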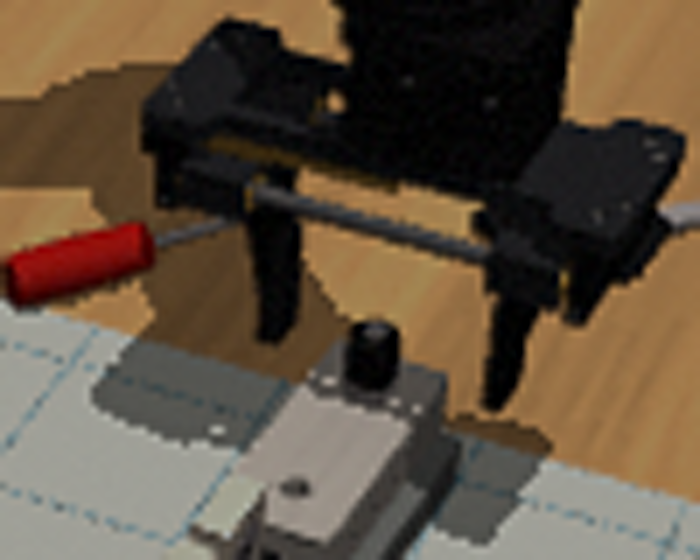

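Emit:
servo_tool([
  {"slide":[0,0,0],"spin":0},
  {"slide":[0,0,0],"spin":0},
  {"slide":[0,0,0],"spin":0},
  {"slide":[0,0,0],"spin":0},
])

```text
time_s: 6.8
tcp_pos: [0.5715, 0.2667, 0.073]
ee_rot: [[-0.05, -0.998, 0.038], [-0.999, 0.051, 0.016], [-0.018, -0.037, -0.999]]
wrist_force: [0.8, -0.4, -1.0]
gripper_width: 1.0
```

```bash
python3 -c "
from h import *
p=F(0,.145);go(*p,.058,-3);print(sense()['joints'])"
```

```text
tcp [0.5715 0.2667 0.073 ] units [0.22 0.39 0.58] t 6.8 F [ 0.8 -0.4 -1. ] w 87.0
yang 177.07 spin units 0.01 tilt [0.0375 0.0158]
[ 40.04226817  29.3030409  -11.57169789   0.94761069 -46.90156646
 -43.58281033]
```

Emit:
servo_tool([
  {"slide":[0,0,-0.2],"spin":0},
  {"slide":[0,0,-0.2],"spin":0},
  {"slide":[0,0,-0.2],"spin":0},
  {"slide":[0,0,-0.2],"spin":0},
  {"slide":[0,0,-0.2],"spin":0},
  {"slide":[0,0,0],"spin":0},
])

```text
time_s: 7.4
tcp_pos: [0.5709, 0.2665, 0.1012]
ee_rot: [[-0.05, -0.998, 0.039], [-0.999, 0.051, 0.017], [-0.019, -0.038, -0.999]]
wrist_force: [0.4, -0.5, 0.4]
gripper_width: 1.0
```

```bash
python3 -c "
from h import *
p=F(0,.145);go(*p,.058,-3);print(sense()['joints'])"
```

```text
tcp [0.5709 0.2665 0.1012] units [0.23 0.41 1.71] t 7.4 F [ 0.4 -0.5  0.4] w 87.0
yang 177.08 spin units 0.01 tilt [0.0389 0.0166]
[ 40.07357451  27.38843553 -10.12826458   0.92111878 -50.16707373
 -43.54677097]
```

Emit:
servo_tool([
  {"slide":[0,0,-0.8],"spin":0},
  {"slide":[0,0,-0.8],"spin":0},
  {"slide":[0,0,-0.8],"spin":0},
  {"slide":[0,0,0],"spin":0},
])

```text
time_s: 7.8
tcp_pos: [0.5678, 0.265, 0.1621]
ee_rot: [[-0.051, -0.998, 0.037], [-0.999, 0.051, 0.015], [-0.017, -0.036, -0.999]]
wrist_force: [-0.3, 1.0, 0.9]
gripper_width: 1.002
```

```bash
python3 -c "
from h import *
p=F(0,.145);go(*p,.058,-3);print(sense()['joints'])"
```

```text
tcp [0.5678 0.265  0.1621] units [0.2  0.37 4.15] t 7.8 F [-0.3  1.   0.9] w 87.2
yang 177.07 spin units 0.01 tilt [0.0366 0.0151]
[ 40.14116349  23.71703335  -6.36236993   0.82017806 -57.76195258
 -43.47958429]
```

Emit:
servo_tool([
  {"slide":[0,0,0],"spin":0},
  {"slide":[0,0,0],"spin":0},
  {"slide":[0,0,0],"spin":0},
])

```text
time_s: 8.1
tcp_pos: [0.5666, 0.2644, 0.1598]
ee_rot: [[-0.051, -0.998, 0.033], [-0.999, 0.052, 0.014], [-0.015, -0.033, -0.999]]
wrist_force: [-0.2, 0.4, -0.3]
gripper_width: 1.0
```

```bash
python3 -c "
from h import *
p=F(0,.145);go(*p,.058,-3);print(sense()['joints'])"
```

```text
tcp [0.5666 0.2644 0.1598] units [0.17 0.31 4.06] t 8.1 F [-0.2  0.4 -0.3] w 87.0
yang 177.03 spin units 0.0 tilt [0.0333 0.0137]
[ 40.14285282  23.80642186  -6.54666765   0.74523464 -57.68201432
 -43.48201636]
```

Emit:
servo_tool([
  {"slide":[0,0,-1],"spin":0},
  {"slide":[0,0,-1],"spin":0},
  {"slide":[0,0,-1],"spin":0},
  {"slide":[0,0,0],"spin":0},
  {"slide":[0,0,0],"spin":0},
])

```text
time_s: 8.6
tcp_pos: [0.5619, 0.262, 0.2303]
ee_rot: [[-0.052, -0.998, 0.023], [-0.999, 0.052, 0.006], [-0.008, -0.022, -1.0]]
wrist_force: [-1.1, -0.2, -0.7]
gripper_width: 1.001
```

Emit:
servo_tool([
  {"slide":[0,0,0.3],"spin":0},
  {"slide":[0,0,0.3],"spin":0},
  {"slide":[0,0,0.3],"spin":0},
  {"slide":[0,0,0.3],"spin":0},
  {"slide":[0,0,0.3],"spin":0},
  {"slide":[0,0,0.3],"spin":0},
  {"slide":[0,0,0.3],"spin":0},
  {"slide":[0,0,0.3],"spin":0},
  {"slide":[0,0,0.15],"spin":0},
  {"slide":[0,0,0],"spin":0},
])

```text
time_s: 9.6
tcp_pos: [0.5607, 0.2606, 0.154]
ee_rot: [[-0.053, -0.999, 0.013], [-0.999, 0.053, -0.0], [-0.0, -0.013, -1.0]]
wrist_force: [-0.3, -0.1, -0.3]
gripper_width: 0.997
```

```bash
python3 -c "
from h import *
p=F(0,.145);go(*p,.058,-3);print(sense()['joints'])"
```

```text
tcp [0.5607 0.2606 0.154 ] units [-0.06 -0.01  3.84] t 9.6 F [-0.3 -0.1 -0.3] w 86.7
yang 176.97 spin units -0.0 tilt [ 0.0127 -0.0002]
[ 40.15199676  24.15061171  -6.8095057    0.5596373  -58.49239243
 -43.47242702]
```

Emit:
servo_tool([
  {"slide":[0,0,0.2],"spin":0},
  {"slide":[0,0,0.4],"spin":0},
  {"slide":[0,0,0.4],"spin":0},
  {"slide":[0,0,0.4],"spin":0},
  {"slide":[0,0,0.4],"spin":0},
  {"slide":[0,0,0.4],"spin":0},
  {"slide":[0,0,0.4],"spin":0},
  {"slide":[0,0,0.4],"spin":0},
  {"slide":[0,0,0.2],"spin":0},
  {"slide":[0,0,0.1],"spin":0},
])

```text
time_s: 10.6
tcp_pos: [0.5621, 0.2607, 0.0643]
ee_rot: [[-0.053, -0.999, 0.013], [-0.999, 0.053, -0.0], [-0.001, -0.013, -1.0]]
wrist_force: [0.0, -0.6, -0.2]
gripper_width: 0.999
```

```bash
python3 -c "
from h import *
p=F(0,.145);go(*p,.058,-3);print(sense()['joints'])"
```

```text
tcp [0.5621 0.2607 0.0643] units [-0.05  0.01  0.25] t 10.6 F [ 0.  -0.6 -0.2] w 86.9
yang 176.97 spin units -0.0 tilt [ 0.0132 -0.    ]
[ 40.07504165  29.70119056 -12.23979186   0.66344018 -47.48289066
 -43.54965931]
```

Emit:
servo_tool([
  {"slide":[0,0,0.15],"spin":0},
  {"slide":[0,0,0.05],"spin":0},
])

```text
time_s: 10.8
tcp_pos: [0.5624, 0.2608, 0.0589]
ee_rot: [[-0.053, -0.999, 0.014], [-0.999, 0.053, 0.0], [-0.001, -0.014, -1.0]]
wrist_force: [0.2, -1.4, -0.5]
gripper_width: 0.999
```

Emit:
servo_tool([
  {"slide":[0,0,0],"spin":0},
  {"slide":[0,0,0],"spin":0},
  {"slide":[0,0,0],"spin":0},
  {"slide":[0,0,0],"spin":0},
  {"slide":[0,0,0],"spin":0},
  {"slide":[0,0,0],"spin":0},
  {"slide":[0,0,0],"spin":0},
  {"slide":[0,0,0],"spin":0},
], gripper=255)

```text
time_s: 11.6
tcp_pos: [0.5632, 0.2615, 0.0606]
ee_rot: [[-0.052, -0.998, 0.016], [-0.999, 0.053, 0.002], [-0.003, -0.016, -1.0]]
wrist_force: [0.0, 0.7, -0.4]
gripper_width: 0.354
```

```bash
python3 -c "
from h import *
p=F(0,.145);go(*p,.058,-3)
c=cap('scene');crop(c,330,90,430,170,7,'pics/s7.png')"
```

```text
tcp [0.5632 0.2615 0.0606] units [-0.02  0.05  0.1 ] t 11.6 F [ 0.   0.7 -0.4] w 30.8
yang 176.99 spin units -0.0 tilt [0.0163 0.0021]
```

View pics/s7.png

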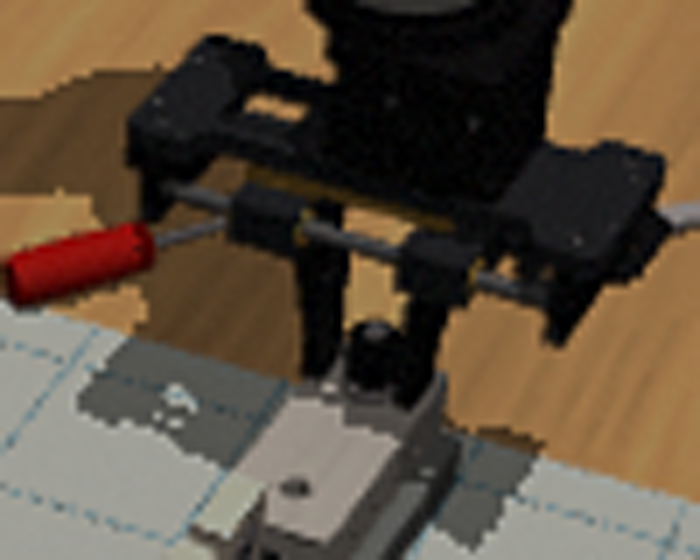

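Still closing, and well positioned around the pin.

Emit:
servo_tool([
  {"slide":[0,0,0],"spin":0},
  {"slide":[0,0,0],"spin":0},
  {"slide":[0,0,0],"spin":0},
  {"slide":[0,0,0],"spin":0},
])

```text
time_s: 12.05
tcp_pos: [0.5634, 0.2615, 0.0607]
ee_rot: [[-0.052, -0.998, 0.017], [-0.999, 0.052, 0.002], [-0.003, -0.016, -1.0]]
wrist_force: [0.2, -0.7, -0.3]
gripper_width: 0.246
```

Emit:
servo_tool([
  {"slide":[0,0,0],"spin":0},
  {"slide":[0,0,0],"spin":0},
])

```text
time_s: 12.25
tcp_pos: [0.5634, 0.2615, 0.0607]
ee_rot: [[-0.052, -0.998, 0.016], [-0.999, 0.052, 0.002], [-0.003, -0.016, -1.0]]
wrist_force: [-1.3, 0.7, 1.0]
gripper_width: 0.245
```

```bash
python3 -c "
from h import *
p=F(0,.145);go(*p,.058,-3)"
```

```text
tcp [0.5634 0.2615 0.0607] units [-0.02  0.05  0.11] t 12.2 F [-1.3  0.7  1. ] w 21.3
yang 176.99 spin units -0.0 tilt [0.0165 0.0021]
```

Emit:
servo_tool([
  {"slide":[0,0,-0.3],"spin":0},
  {"slide":[0,0,-0.3],"spin":0},
  {"slide":[0,0,-0.3],"spin":0},
  {"slide":[0,0,-0.3],"spin":0},
  {"slide":[0,0,-0.3],"spin":0},
  {"slide":[0,0,-0.3],"spin":0},
  {"slide":[0,0,-0.3],"spin":0},
  {"slide":[0,0,-0.2],"spin":0},
  {"slide":[0,0,-0.1],"spin":0},
])

```text
time_s: 13.15
tcp_pos: [0.5619, 0.2612, 0.1262]
ee_rot: [[-0.053, -0.998, 0.016], [-0.999, 0.053, 0.003], [-0.003, -0.016, -1.0]]
wrist_force: [1.0, 0.4, -1.4]
gripper_width: 0.247
```

```bash
python3 -c "
from h import *
go(.5632,.2615,.127,-3)"
```

```text
tcp [0.5619 0.2612 0.1262] units [-0.02 -0.05 -0.03] t 13.2 F [ 1.   0.4 -1.4] w 21.5
yang 176.97 spin units -0.0 tilt [0.0163 0.0025]
```

Emit:
servo_tool([
  {"slide":[0.2,0,0],"spin":0},
  {"slide":[0.4,0,0],"spin":0},
  {"slide":[0.4,0,0],"spin":0},
  {"slide":[0.4,0,0],"spin":0},
  {"slide":[0.4,0,0],"spin":0},
  {"slide":[0.4,0,0],"spin":0},
  {"slide":[0.3,0,0],"spin":0},
  {"slide":[0.15,0,0],"spin":0},
  {"slide":[0,0,0],"spin":0},
  {"slide":[0,0,0],"spin":0},
])

```text
time_s: 14.15
tcp_pos: [0.5569, 0.1871, 0.1249]
ee_rot: [[-0.055, -0.998, 0.013], [-0.998, 0.055, 0.001], [-0.002, -0.013, -1.0]]
wrist_force: [-0.1, -0.4, -1.2]
gripper_width: 0.246
```

```bash
python3 -c "
from h import *
go(.5598,.1916,.112,-3)
c=cap('scene');crop(c,330,90,430,170,7,'pics/s8.png')"
```

```text
tcp [0.5569 0.1871 0.1249] units [-0.19 -0.1   0.52] t 14.2 F [-0.1 -0.4 -1.2] w 21.4
yang 176.85 spin units -0.02 tilt [0.0133 0.0008]
```

View pics/s8.png

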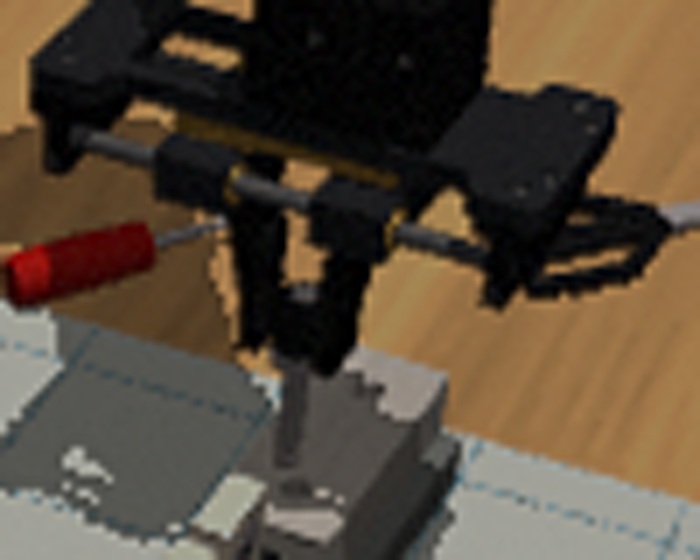

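Emit:
servo_tool([
  {"slide":[-0.19,-0.1,0],"spin":0},
  {"slide":[0,0,0],"spin":0},
])

```text
time_s: 14.4
tcp_pos: [0.5601, 0.1929, 0.125]
ee_rot: [[-0.054, -0.998, 0.014], [-0.999, 0.054, 0.001], [-0.002, -0.014, -1.0]]
wrist_force: [-0.4, -0.1, -0.4]
gripper_width: 0.24
```

```bash
python3 -c "
from h import *
go(.5598,.1916,.115,-3)"
```

```text
tcp [0.5601 0.1929 0.125 ] units [0.05 0.02 0.4 ] t 14.4 F [-0.4 -0.1 -0.4] w 20.9
yang 176.91 spin units -0.01 tilt [0.0139 0.0011]
```

Emit:
servo_tool([
  {"slide":[0.05,0.02,0.2],"spin":0},
  {"slide":[0,0,0.1],"spin":0},
  {"slide":[0,0,0.1],"spin":0},
])

```text
time_s: 14.7
tcp_pos: [0.5598, 0.1926, 0.1143]
ee_rot: [[-0.053, -0.999, 0.014], [-0.999, 0.053, 0.001], [-0.002, -0.014, -1.0]]
wrist_force: [-0.1, 0.5, -0.6]
gripper_width: 0.244
```

```bash
python3 -c "
from h import *
go(.5598,.1916,.097,-3)
c=cap('scene');crop(c,350,110,390,170,10,'pics/s9.png')
c=cap('top');crop(c,210,150,280,220,8,'pics/t9.png')"
```

```text
tcp [0.5598 0.1926 0.1143] units [0.04 0.01 0.69] t 14.7 F [-0.1  0.5 -0.6] w 21.3
yang 176.97 spin units -0.0 tilt [0.0143 0.0015]
```

View pics/s9.png

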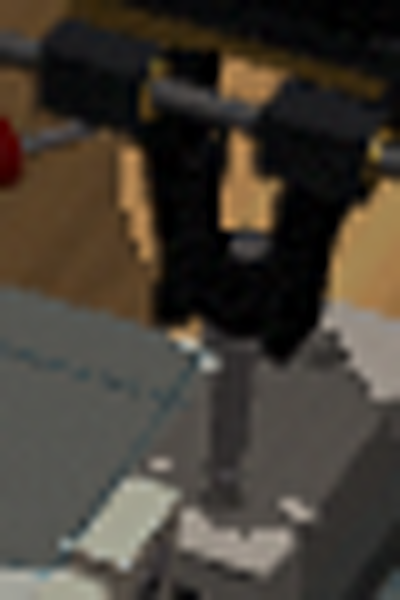

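Emit:
servo_tool([
  {"slide":[0.02,0,0.12],"spin":0},
  {"slide":[0,0,0.12],"spin":0},
  {"slide":[0,0,0.12],"spin":0},
])

```text
time_s: 15.1
tcp_pos: [0.5598, 0.1918, 0.1047]
ee_rot: [[-0.053, -0.998, 0.014], [-0.999, 0.053, 0.001], [-0.002, -0.014, -1.0]]
wrist_force: [0.4, -0.6, -0.8]
gripper_width: 0.243
```

Emit:
servo_tool([
  {"slide":[0,0,0.12],"spin":0},
  {"slide":[0,0,0.08],"spin":0},
])

```text
time_s: 15.3
tcp_pos: [0.5597, 0.1917, 0.099]
ee_rot: [[-0.053, -0.998, 0.014], [-0.999, 0.053, 0.001], [-0.002, -0.013, -1.0]]
wrist_force: [-0.2, 0.6, -1.1]
gripper_width: 0.244
```

```bash
python3 -c "
from h import *
go(.5598,.1916,.097,-3)
c=cap('scene');crop(c,350,110,390,170,10,'pics/s10.png')"
```

```text
tcp [0.5597 0.1917 0.099 ] units [ 0.   -0.    0.08] t 15.3 F [-0.2  0.6 -1.1] w 21.2
yang 176.95 spin units -0.01 tilt [0.0135 0.0011]
```

View pics/s10.png

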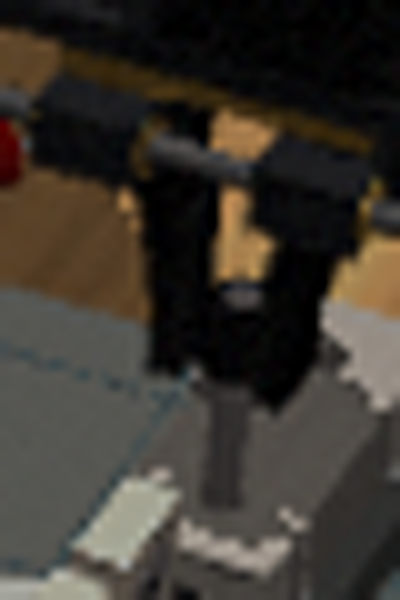

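Emit:
servo_tool([
  {"slide":[0,0,0.1],"spin":0},
  {"slide":[0,0,0.05],"spin":0},
])

```text
time_s: 15.55
tcp_pos: [0.5597, 0.1916, 0.0947]
ee_rot: [[-0.053, -0.998, 0.013], [-0.999, 0.053, 0.001], [-0.002, -0.013, -1.0]]
wrist_force: [0.2, 0.5, -1.1]
gripper_width: 0.243
```

Emit:
servo_tool([
  {"slide":[0,0,0],"spin":0},
  {"slide":[0,0,0],"spin":0},
  {"slide":[0,0,0],"spin":0},
  {"slide":[0,0,0],"spin":0},
  {"slide":[0,0,0],"spin":0},
], gripper=100)

```text
time_s: 16.05
tcp_pos: [0.5606, 0.192, 0.0957]
ee_rot: [[-0.053, -0.998, 0.015], [-0.999, 0.053, 0.002], [-0.003, -0.015, -1.0]]
wrist_force: [0.4, 0.1, 0.2]
gripper_width: 0.576
```

```bash
python3 -c "
from h import *
go(.5598,.1916,.2,-3)"
```

```text
tcp [0.5606 0.192  0.0957] units [ 0.01 -0.03 -4.17] t 16.1 F [0.4 0.1 0.2] w 50.1
yang 176.97 spin units -0.0 tilt [0.0154 0.0018]
```

Emit:
servo_tool([
  {"slide":[0,0,-0.4],"spin":0},
  {"slide":[0,0,-0.8],"spin":0},
  {"slide":[0,0,-1],"spin":0},
  {"slide":[0,0,-1],"spin":0},
  {"slide":[0,0,0],"spin":0},
  {"slide":[0,0,0],"spin":0},
])

```text
time_s: 16.65
tcp_pos: [0.5596, 0.1918, 0.1818]
ee_rot: [[-0.052, -0.998, 0.017], [-0.999, 0.053, 0.002], [-0.003, -0.017, -1.0]]
wrist_force: [-0.1, 0.1, 0.6]
gripper_width: 0.608
```

```bash
python3 -c "
from h import *
p=F(0,-.157);print(p);go(*p,.2,-3)
c=cap('scene');crop(c,310,110,400,220,6,'pics/s11.png')"
```

```text
[ 0.54628325 -0.03958484]
tcp [0.5596 0.1918 0.1818] units [ 9.27  0.03 -0.76] t 16.6 F [-0.1  0.1  0.6] w 52.9
yang 176.99 spin units -0.0 tilt [0.0172 0.0022]
```

View pics/s11.png

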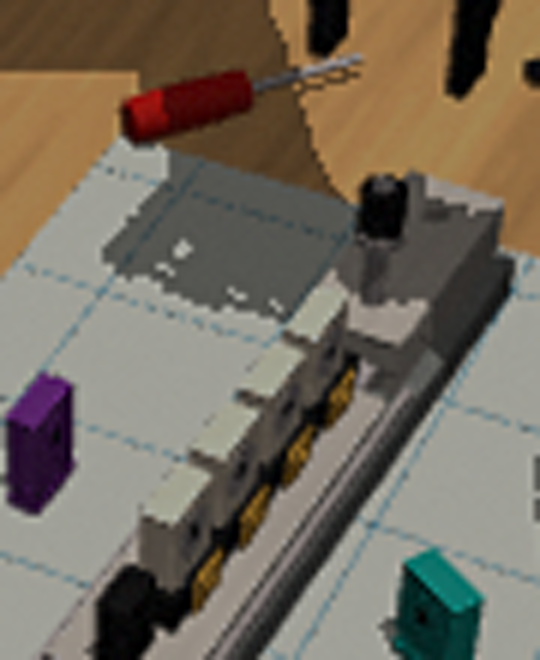

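The pin stands upright in B. Next is the black grip.

Emit:
servo_tool([
  {"slide":[0.4,0,0],"spin":0},
  {"slide":[0.8,0,0],"spin":0},
  {"slide":[0.8,0,0],"spin":0},
  {"slide":[0.8,0,0],"spin":0},
  {"slide":[0.8,0,0],"spin":0},
  {"slide":[0.8,0,0],"spin":0},
  {"slide":[0.8,0,0],"spin":0},
  {"slide":[0.8,0,0],"spin":0},
  {"slide":[0.8,0,0],"spin":0},
  {"slide":[0.8,0,0],"spin":0},
])

```text
time_s: 17.7
tcp_pos: [0.5412, -0.0167, 0.1739]
ee_rot: [[-0.055, -0.999, -0.0], [-0.998, 0.055, -0.005], [0.005, 0.0, -1.0]]
wrist_force: [-0.1, -1.3, -0.1]
gripper_width: 0.607
```

Emit:
servo_tool([
  {"slide":[0.7,0,0],"spin":0},
  {"slide":[0.4,0,0],"spin":0},
  {"slide":[0.2,0,0],"spin":0},
  {"slide":[0,0,0],"spin":0},
])

```text
time_s: 18.1
tcp_pos: [0.5352, -0.0568, 0.1716]
ee_rot: [[-0.062, -0.998, -0.007], [-0.998, 0.062, -0.006], [0.007, 0.007, -1.0]]
wrist_force: [-0.5, 0.5, 0.4]
gripper_width: 0.605
```

```bash
python3 -c "
from h import *
p=F(0,-.157);print(p);go(*p,.07,-3)"
```

```text
[ 0.54628325 -0.03958484]
tcp [ 0.5352 -0.0568  0.1716] units [-0.74 -0.43  4.06] t 18.1 F [-0.5  0.5  0.4] w 52.6
yang 176.47 spin units -0.07 tilt [-0.0069 -0.0061]
```

Emit:
servo_tool([
  {"slide":[-0.4,-0.2,0],"spin":-0.07},
  {"slide":[-0.3,-0.2,0],"spin":0},
  {"slide":[0,0,0],"spin":0},
  {"slide":[0,0,0.3],"spin":0},
  {"slide":[0,0,0.5],"spin":0},
  {"slide":[0,0,0.5],"spin":0},
  {"slide":[0,0,0.4],"spin":0},
  {"slide":[0,0,0.2],"spin":0},
  {"slide":[0,0,0],"spin":0},
])

```text
time_s: 19.0
tcp_pos: [0.5473, -0.0347, 0.1201]
ee_rot: [[-0.045, -0.999, -0.007], [-0.999, 0.045, -0.006], [0.006, 0.007, -1.0]]
wrist_force: [-0.7, -0.2, 0.5]
gripper_width: 0.61
```

```bash
python3 -c "
from h import *
p=F(0,-.157);go(*p,.052,-3)
c=cap('scene');crop(c,290,130,380,250,5,'pics/s12.png')"
```

```text
tcp [ 0.5473 -0.0347  0.1201] units [0.18 0.01 2.72] t 19.0 F [-0.7 -0.2  0.5] w 53.1
yang 177.43 spin units 0.05 tilt [-0.0074 -0.0058]
```

View pics/s12.png

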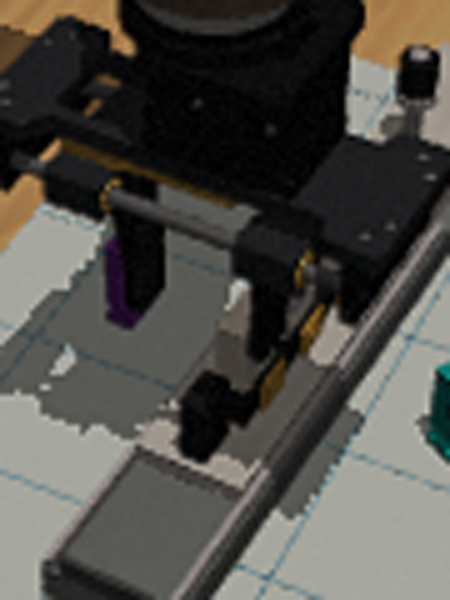

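Emit:
servo_tool([
  {"slide":[0.2,0,0],"spin":0.05},
  {"slide":[0,0,0.3],"spin":0},
  {"slide":[0,0,0.4],"spin":0},
  {"slide":[0,0,0.4],"spin":0},
  {"slide":[0,0,0.4],"spin":0},
  {"slide":[0,0,0.4],"spin":0},
  {"slide":[0,0,0.3],"spin":0},
  {"slide":[0,0,0.15],"spin":0},
  {"slide":[0,0,0],"spin":0},
])

```text
time_s: 19.95
tcp_pos: [0.5473, -0.0407, 0.057]
ee_rot: [[-0.053, -0.999, -0.006], [-0.999, 0.053, -0.006], [0.006, 0.006, -1.0]]
wrist_force: [-0.1, 0.5, -0.7]
gripper_width: 0.609
```

```bash
python3 -c "
from h import *
p=F(0,-.157);go(*p,.052,-3)
c=cap('scene');crop(c,290,130,380,250,5,'pics/s13.png')"
```

```text
tcp [ 0.5473 -0.0407  0.057 ] units [-0.04  0.04  0.2 ] t 19.9 F [-0.1  0.5 -0.7] w 52.9
yang 176.98 spin units -0.0 tilt [-0.0058 -0.0057]
```

View pics/s13.png

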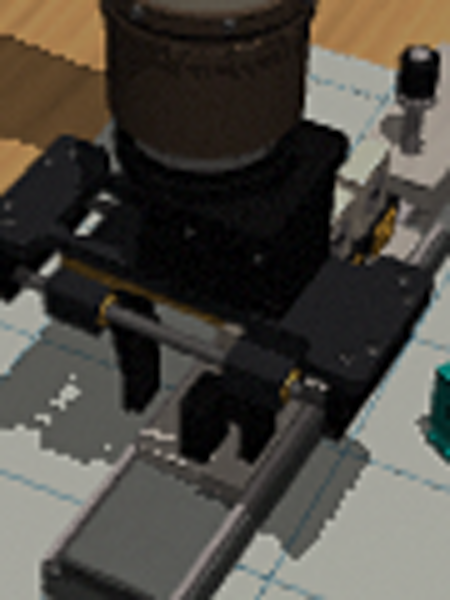

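Emit:
servo_tool([
  {"slide":[0,0,0.12],"spin":0},
  {"slide":[0,0,0],"spin":0},
  {"slide":[0,0,0],"spin":0},
  {"slide":[0,0,0],"spin":0},
  {"slide":[0,0,0],"spin":0},
  {"slide":[0,0,0],"spin":0},
  {"slide":[0,0,0],"spin":0},
  {"slide":[0,0,0],"spin":0},
  {"slide":[0,0,0],"spin":0},
], gripper=255)

```text
time_s: 20.9
tcp_pos: [0.5483, -0.0404, 0.0557]
ee_rot: [[-0.052, -0.999, -0.002], [-0.999, 0.052, -0.005], [0.005, 0.002, -1.0]]
wrist_force: [0.1, 0.2, -0.3]
gripper_width: 0.182
```

```bash
python3 -c "
from h import *
p=F(0,-.157);go(*p,.052,-3)"
```

```text
tcp [ 0.5483 -0.0404  0.0557] units [-0.03  0.08  0.15] t 20.9 F [ 0.1  0.2 -0.3] w 15.9
yang 177.01 spin units 0.0 tilt [-0.0023 -0.005 ]
```

Emit:
servo_tool([
  {"slide":[0.2,0,0],"spin":0},
  {"slide":[0.3,0,0],"spin":0},
  {"slide":[0.3,0,0],"spin":0},
  {"slide":[0.3,0,0],"spin":0},
  {"slide":[0.3,0,0],"spin":0},
  {"slide":[0.3,0,0],"spin":0},
  {"slide":[0.3,0,0],"spin":0},
  {"slide":[0.3,0,0],"spin":0},
])

```text
time_s: 21.7
tcp_pos: [0.5452, -0.1012, 0.0556]
ee_rot: [[-0.052, -0.999, -0.002], [-0.999, 0.052, -0.003], [0.003, 0.001, -1.0]]
wrist_force: [-0.1, 3.6, -0.3]
gripper_width: 0.181
```

```bash
python3 -c "
from h import *
p=np.array([.5483,-.0404])-.07*yf;go(*p,.0557,-3)"
```

```text
tcp [ 0.5452 -0.1012  0.0556] units [ 0.37  0.   -0.  ] t 21.7 F [-0.1  3.6 -0.3] w 15.8
yang 177.01 spin units 0.0 tilt [-0.0016 -0.0033]
```

Emit:
servo_tool([
  {"slide":[0.15,0,0],"spin":0},
  {"slide":[0.15,0,0],"spin":0},
  {"slide":[0.15,0,0],"spin":0},
  {"slide":[0.15,0,0],"spin":0},
])

```text
time_s: 22.1
tcp_pos: [0.5448, -0.1107, 0.0556]
ee_rot: [[-0.055, -0.998, 0.001], [-0.998, 0.055, 0.007], [-0.007, -0.001, -1.0]]
wrist_force: [-1.8, 22.6, 3.8]
gripper_width: 0.183
```

```bash
python3 -c "
from h import *
p=np.array([.5483,-.0404])-.07*yf;go(*p,.0557,-3)
c=cap('scene');crop(c,290,110,410,250,5,'pics/s14.png')"
```

```text
tcp [ 0.5448 -0.1107  0.0556] units [-0.02  0.01 -0.  ] t 22.1 F [-1.8 22.6  3.8] w 15.9
yang 176.84 spin units -0.02 tilt [0.0012 0.0071]
```

View pics/s14.png

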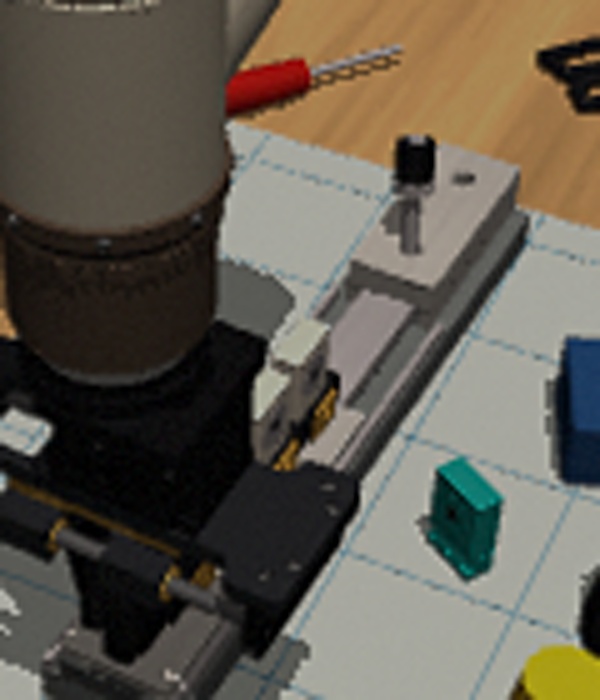

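At the end stop: 22 N, and travel of 70.3 mm matches the stated 70. Now I release the grip.

Emit:
servo_tool([
  {"slide":[0,0,0],"spin":0},
  {"slide":[0,0,0],"spin":0},
  {"slide":[0,0,0],"spin":0},
  {"slide":[0,0,0],"spin":0},
  {"slide":[0,0,0],"spin":0},
], gripper=110)

```text
time_s: 22.65
tcp_pos: [0.5452, -0.1114, 0.0563]
ee_rot: [[-0.053, -0.999, 0.002], [-0.999, 0.053, 0.006], [-0.006, -0.001, -1.0]]
wrist_force: [-0.0, -0.4, -0.3]
gripper_width: 0.526
```

Emit:
servo_tool([
  {"slide":[0,0,-0.4],"spin":0},
  {"slide":[0,0,-0.6],"spin":0},
  {"slide":[0,0,-0.8],"spin":0},
  {"slide":[0,0,-0.8],"spin":0},
  {"slide":[0,0,-0.8],"spin":0},
  {"slide":[0,0,-0.8],"spin":0},
  {"slide":[0,0,-0.4],"spin":0},
  {"slide":[0,0,0],"spin":0},
])

```text
time_s: 23.45
tcp_pos: [0.5445, -0.1147, 0.1797]
ee_rot: [[-0.056, -0.998, 0.003], [-0.998, 0.056, 0.004], [-0.004, -0.002, -1.0]]
wrist_force: [-0.1, 0.3, -0.5]
gripper_width: 0.572
```

```bash
python3 -c "
from h import *
go(.5598,.1916,.165,-3)
c=cap('scene');crop(c,290,110,410,250,5,'pics/s15.png')"
```

```text
tcp [ 0.5445 -0.1147  0.1797] units [-12.26   0.07   0.64] t 23.4 F [-0.1  0.3 -0.5] w 49.7
yang 176.8 spin units -0.02 tilt [0.0027 0.0041]
```

View pics/s15.png

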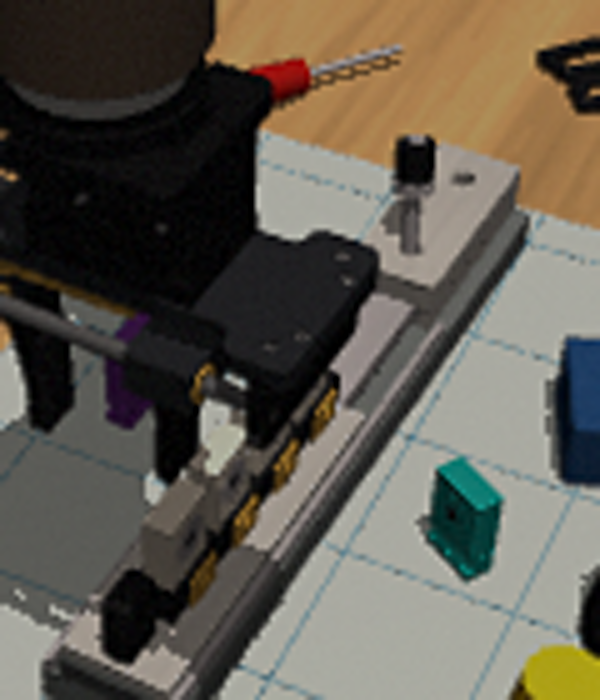

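Emit:
servo_tool([
  {"slide":[-0.4,0,0],"spin":0},
  {"slide":[-0.9,0,0],"spin":0},
  {"slide":[-0.9,0,0],"spin":0},
  {"slide":[-0.9,0,0],"spin":0},
  {"slide":[-0.9,0,0],"spin":0},
  {"slide":[-0.9,0,0],"spin":0},
  {"slide":[-0.9,0,0],"spin":0},
  {"slide":[-0.9,0,0],"spin":0},
  {"slide":[-0.9,0,0],"spin":0},
  {"slide":[-0.9,0,0],"spin":0},
])

```text
time_s: 24.5
tcp_pos: [0.5487, 0.1071, 0.166]
ee_rot: [[-0.061, -0.998, -0.024], [-0.998, 0.061, -0.0], [0.002, 0.024, -1.0]]
wrist_force: [1.0, -0.8, 0.1]
gripper_width: 0.571
```

Emit:
servo_tool([
  {"slide":[-0.9,0,0],"spin":0},
  {"slide":[-0.9,0,0],"spin":0},
  {"slide":[-0.5,0,0],"spin":0},
  {"slide":[-0.3,0,0],"spin":0},
  {"slide":[-0.1,0,0],"spin":0},
  {"slide":[0,0,0],"spin":0},
])

```text
time_s: 25.1
tcp_pos: [0.5487, 0.1804, 0.159]
ee_rot: [[-0.057, -0.998, -0.035], [-0.998, 0.057, -0.006], [0.008, 0.035, -0.999]]
wrist_force: [-0.5, -1.1, 0.1]
gripper_width: 0.569
```

```bash
python3 -c "
from h import *
go(.5598,.1916,.14,-3)"
```

```text
tcp [0.5487 0.1804 0.159 ] units [-0.48 -0.45  0.74] t 25.1 F [-0.5 -1.1  0.1] w 49.5
yang 176.72 spin units -0.04 tilt [-0.0353 -0.0064]
```

Emit:
servo_tool([
  {"slide":[-0.2,-0.2,-0.4],"spin":-0.04},
  {"slide":[-0.2,-0.2,-0.5],"spin":0},
  {"slide":[0,0,-0.5],"spin":0},
  {"slide":[0,0,-0.5],"spin":0},
  {"slide":[0,0,-0.5],"spin":0},
  {"slide":[0,0,-0.5],"spin":0},
  {"slide":[0,0,-0.3],"spin":0},
  {"slide":[0,0,-0.1],"spin":0},
  {"slide":[0,0,0],"spin":0},
])

```text
time_s: 26.0
tcp_pos: [0.5663, 0.1861, 0.2503]
ee_rot: [[-0.058, -0.998, -0.03], [-0.998, 0.058, -0.005], [0.007, 0.03, -1.0]]
wrist_force: [0.2, -0.8, -0.3]
gripper_width: 0.566
```

```bash
python3 -c "
from h import *
go(.5598,.1916,.14,-3)"
```

```text
tcp [0.5663 0.1861 0.2503] units [-0.23  0.14  4.42] t 26.0 F [ 0.2 -0.8 -0.3] w 49.3
yang 176.67 spin units -0.04 tilt [-0.03   -0.0048]
```

Emit:
servo_tool([
  {"slide":[0,0,0.8],"spin":0},
  {"slide":[0,0,0.8],"spin":0},
  {"slide":[0,0,0.4],"spin":0},
  {"slide":[0,0,0],"spin":0},
  {"slide":[0,0,0],"spin":0},
])

```text
time_s: 26.5
tcp_pos: [0.5647, 0.1851, 0.1982]
ee_rot: [[-0.059, -0.998, -0.031], [-0.998, 0.059, -0.006], [0.007, 0.031, -1.0]]
wrist_force: [0.2, 0.6, -0.0]
gripper_width: 0.569
```

```bash
python3 -c "
from h import *
go(.5598,.1916,.14,-3)"
```

```text
tcp [0.5647 0.1851 0.1982] units [-0.27  0.14  2.33] t 26.5 F [ 0.2  0.6 -0. ] w 49.5
yang 176.63 spin units -0.05 tilt [-0.031  -0.0056]
```

Emit:
servo_tool([
  {"slide":[-0.25,0.12,0.3],"spin":-0.05},
  {"slide":[0,0,0.5],"spin":0},
  {"slide":[0,0,0.5],"spin":0},
  {"slide":[0,0,0.5],"spin":0},
  {"slide":[0,0,0.2],"spin":0},
  {"slide":[0,0,0],"spin":0},
  {"slide":[0,0,0],"spin":0},
  {"slide":[0,0,0],"spin":0},
  {"slide":[0,0,0],"spin":0},
  {"slide":[0,0,0],"spin":0},
], gripper=255)

```text
time_s: 27.5
tcp_pos: [0.5615, 0.1928, 0.1463]
ee_rot: [[-0.05, -0.998, -0.027], [-0.999, 0.05, -0.004], [0.005, 0.027, -1.0]]
wrist_force: [0.3, 1.1, 0.2]
gripper_width: 0.004
```

```bash
python3 -c "
from h import *
go(.5602,.1918,.12,-3)
c=cap('scene');crop(c,330,90,410,170,7,'pics/s16.png')"
```

```text
tcp [0.5615 0.1928 0.1463] units [0.04 0.02 1.05] t 27.5 F [0.3 1.1 0.2] w 0.4
yang 177.13 spin units 0.02 tilt [-0.0271 -0.0037]
```

View pics/s16.png

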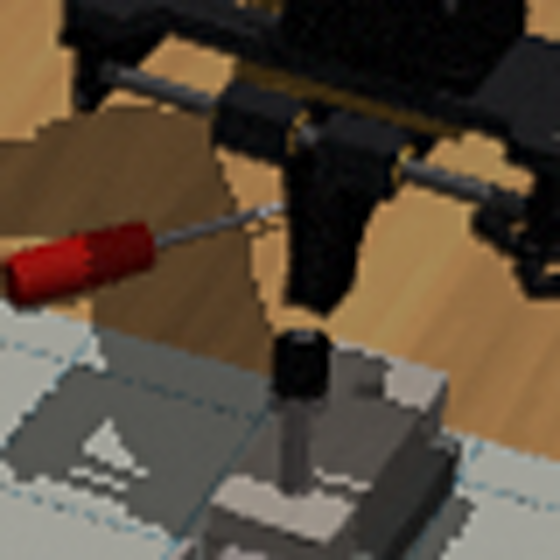

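Emit:
servo_tool([
  {"slide":[0.04,0.02,0.3],"spin":0},
  {"slide":[0,0,0.3],"spin":0},
  {"slide":[0,0,0.3],"spin":0},
  {"slide":[0,0,0.15],"spin":0},
])

```text
time_s: 27.95
tcp_pos: [0.5603, 0.1917, 0.1187]
ee_rot: [[-0.05, -0.998, -0.026], [-0.999, 0.05, -0.003], [0.004, 0.026, -1.0]]
wrist_force: [0.4, -0.2, -0.4]
gripper_width: 0.007
```

```bash
python3 -c "
from h import *
go(.5602,.1918,.11,-3)"
```

```text
tcp [0.5603 0.1917 0.1187] units [-0.01 -0.01  0.35] t 27.9 F [ 0.4 -0.2 -0.4] w 0.6
yang 177.12 spin units 0.01 tilt [-0.0258 -0.0027]
```

Emit:
servo_tool([
  {"slide":[0,0,0.15],"spin":0},
  {"slide":[0,0,0.15],"spin":0},
  {"slide":[0,0,0.15],"spin":0},
])

```text
time_s: 28.25
tcp_pos: [0.5599, 0.1915, 0.106]
ee_rot: [[-0.05, -0.998, -0.026], [-0.999, 0.05, -0.003], [0.005, 0.026, -1.0]]
wrist_force: [-0.9, -1.3, 0.0]
gripper_width: 0.006
```

```bash
python3 -c "
from h import *
go(.5602,.1918,.11,-3)
c=cap('scene');crop(c,330,90,410,170,7,'pics/s17.png')"
```

```text
tcp [0.5599 0.1915 0.106 ] units [-0.01 -0.01 -0.16] t 28.2 F [-0.9 -1.3  0. ] w 0.5
yang 177.12 spin units 0.02 tilt [-0.0264 -0.0035]
```

View pics/s17.png

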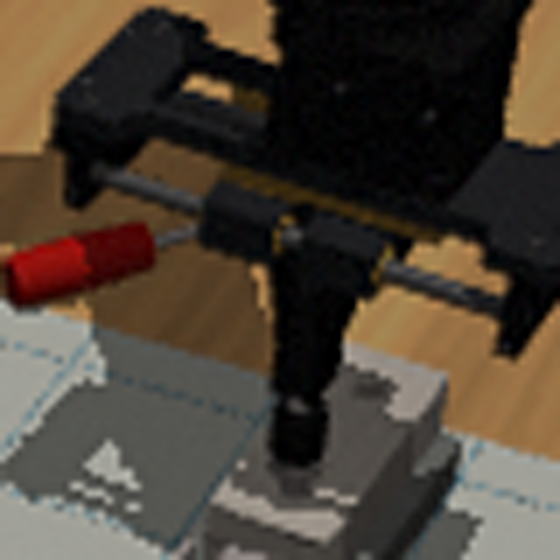

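The pin has dropped through the tongue. Now I push it home.

Emit:
servo_tool([
  {"slide":[0,0,0.2],"spin":0},
  {"slide":[0,0,0.15],"spin":0},
  {"slide":[0,0,0.15],"spin":0},
])

```text
time_s: 28.6
tcp_pos: [0.5595, 0.1915, 0.0922]
ee_rot: [[-0.05, -0.998, -0.027], [-0.999, 0.05, -0.003], [0.005, 0.027, -1.0]]
wrist_force: [-0.4, 0.1, -0.6]
gripper_width: 0.006
```

Emit:
servo_tool([
  {"slide":[0,0,0.15],"spin":0},
  {"slide":[0,0,0.15],"spin":0},
])

```text
time_s: 28.8
tcp_pos: [0.5614, 0.1916, 0.0891]
ee_rot: [[-0.047, -0.999, -0.022], [-0.999, 0.047, -0.004], [0.005, 0.022, -1.0]]
wrist_force: [-4.7, -1.6, 13.3]
gripper_width: 0.001
```

```bash
python3 -c "
from h import *
go(.5602,.1918,.082,-3)"
```

```text
tcp [0.5614 0.1916 0.0891] units [-0.01  0.04  0.29] t 28.8 F [-4.7 -1.6 13.3] w 0.1
yang 177.29 spin units 0.04 tilt [-0.0219 -0.0044]
```

Emit:
servo_tool([
  {"slide":[0,0.04,0.2],"spin":0},
  {"slide":[0,0,0.25],"spin":0},
])

```text
time_s: 29.0
tcp_pos: [0.5613, 0.1912, 0.0829]
ee_rot: [[-0.045, -0.999, -0.018], [-0.999, 0.045, -0.005], [0.006, 0.018, -1.0]]
wrist_force: [-3.4, -4.2, 13.3]
gripper_width: 0.008
```

```bash
python3 -c "
from h import *
go(.5602,.1918,.082,-3)"
```

```text
tcp [0.5613 0.1912 0.0829] units [-0.02  0.04  0.04] t 29.0 F [-3.4 -4.2 13.3] w 0.7
yang 177.43 spin units 0.05 tilt [-0.0181 -0.0054]
```

Emit:
servo_tool([
  {"slide":[0,0,0.2],"spin":0},
  {"slide":[0,0,0.2],"spin":0},
])

```text
time_s: 29.2
tcp_pos: [0.5615, 0.1895, 0.0823]
ee_rot: [[-0.04, -0.999, -0.016], [-0.999, 0.04, -0.01], [0.011, 0.016, -1.0]]
wrist_force: [-12.2, 1.0, 27.7]
gripper_width: 0.006
```

```bash
python3 -c "
from h import *
go(.5602,.1918,.082,-3)"
```

```text
tcp [0.5615 0.1895 0.0823] units [-0.09  0.06  0.01] t 29.2 F [-12.2   1.   27.7] w 0.6
yang 177.69 spin units 0.09 tilt [-0.0162 -0.01  ]
```

Emit:
servo_tool([
  {"slide":[0,0,-0.3],"spin":0},
  {"slide":[0,0,-0.6],"spin":0},
  {"slide":[0,0,-1],"spin":0},
  {"slide":[0,0,-1],"spin":0},
  {"slide":[0,0,-1],"spin":0},
  {"slide":[0,0,-0.5],"spin":0},
  {"slide":[0,0,0],"spin":0},
  {"slide":[0,0,0],"spin":0},
], gripper=100)

```text
time_s: 30.0
tcp_pos: [0.5633, 0.1907, 0.1978]
ee_rot: [[-0.04, -0.999, -0.014], [-0.999, 0.04, -0.008], [0.009, 0.013, -1.0]]
wrist_force: [-1.0, -0.4, 0.4]
gripper_width: 0.588
```

```bash
python3 -c "
from h import *
go(.5602,.1918,.082,-3)
c=cap('scene');crop(c,330,90,410,170,7,'pics/s18.png')
t=cap('top')
crop(t,205,165,365,210,5,'pics/t18.png')
crop(t,385,150,455,315,3,'pics/t19.png')
print(proj(c,[*F(0,.075),.082]),proj(c,[*F(0,.075),.054]))"
```

```text
tcp [0.5633 0.1907 0.1978] units [-0.08  0.06  4.63] t 30.0 F [-1.  -0.4  0.4] w 51.2
yang 177.69 spin units 0.09 tilt [-0.0137 -0.0082]
[371.55765186 151.32928743] [370.68715185 159.3734021 ]
```

View pics/s18.png

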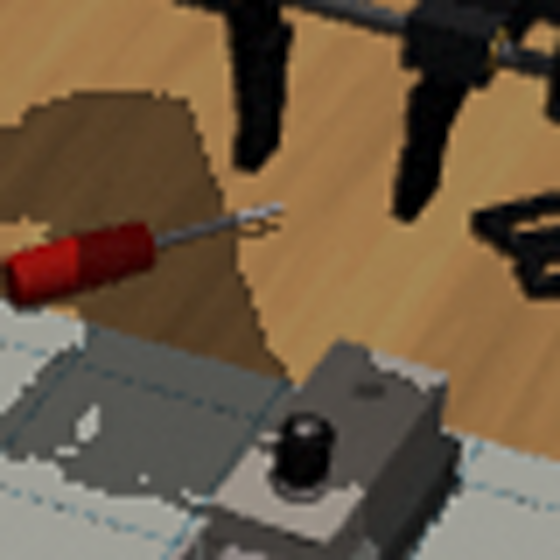

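View pics/t18.png

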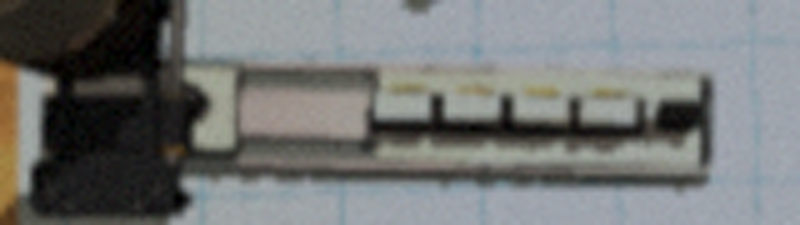

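View pics/t19.png

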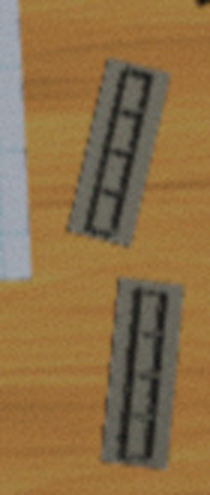

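The pin is home: it stopped at grip-top height 0.082 m with 27 N, and the scene crop shows the grip seated on the block at (305,450). The carriage is at its stop. The far tray has been knocked, from top (412,190) to about (424,200), so I re-measure it.

```bash
cat >> h.py <<'E'
def traypose(verbose=True):
    t=cap("top"); hsv=cv2.cvtColor(t["frame"],cv2.COLOR_RGB2HSV)
    m=((hsv[:,:,1]<75)&(hsv[:,:,2]<150)).astype(np.uint8); m[:,:398]=0; m[:,470:]=0; m[:150]=0; m[320:]=0
    m=cv2.morphologyEx(m,cv2.MORPH_OPEN,np.ones((3,3)))
    cs,_=cv2.findContours(m,cv2.RETR_EXTERNAL,cv2.CHAIN_APPROX_NONE)
    res=[]
    for c in cs:
        if cv2.contourArea(c)<400: continue
        pts=np.array([plane(t,*p,.003)[:2] for p in c[:,0].astype(float)],np.float32)
        (cx,cy),(w,h),a=cv2.minAreaRect(pts*1000)
        b=cv2.boxPoints(((cx,cy),(w,h),a)); e=[b[1]-b[0],b[2]-b[1]]; L=max(e,key=np.linalg.norm)
        an=np.degrees(np.arctan2(L[1],L[0]))%180
        res.append((cx/1000,cy/1000,w,h,an)); 
        if verbose: print(np.round(res[-1],3),"r",np.hypot(cx,cy))
    return res
E
python3 - <<'E'
from h import *
traypose()
s=cap("scene");crop(s,200,260,310,380,5,"pics/s19.png")
E
```

```text
[  0.268  -0.396  67.625 191.501 171.173] r 477.58691260286537
[  0.503  -0.383  68.077 191.323 163.874] r 632.5718651580083
```

View pics/s19.png

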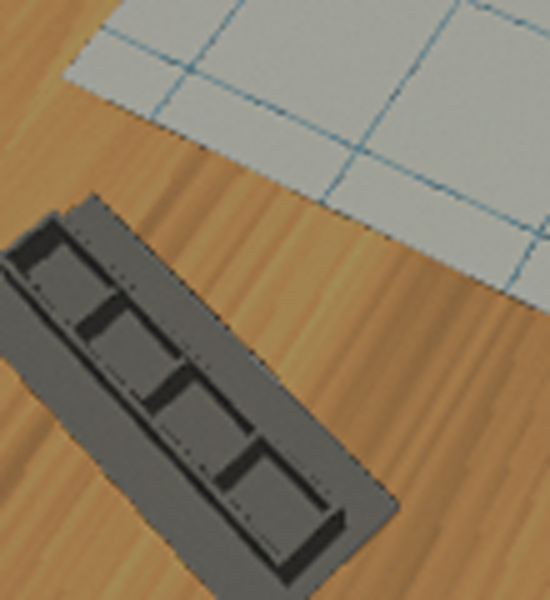

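```bash
sed -i 's/^yaw=.*/yaw=np.radians(-2.8); O=np.array([.5560,.1167])/' h.py; python3 - <<'E'
from h import *
for i in range(4): print(i+1,np.round(F(0,.012-.042*i-.07),4))
t=cap("top");s=cap("scene")
f=t["frame"].copy();g=s["frame"].copy()
T=np.array([.503,-.383]);u=np.array([np.cos(np.radians(-16.1)),np.sin(np.radians(-16.1))])
for k in (-.066,-.022,.022,.066):
    for im,c in((f,t),(g,s)):
        p=proj(c,[*(T+k*u),.003]);cv2.circle(im,(round(p[0]),round(p[1])),1,(255,0,0),-1)
for i in range(4):
    P=[*F(0,.012-.042*i-.07),.092]
    for im,c in((f,t),(g,s)):
        p=proj(c,P);cv2.circle(im,(round(p[0]),round(p[1])),1,(255,0,0),-1)
a=cv2.resize(f[150:260,270:450,::-1],None,fx=4,fy=4);cv2.imwrite("pics/t20.png",a)
a=cv2.resize(g[170:380,195:365,::-1],None,fx=3,fy=3);cv2.imwrite("pics/s20.png",a[:600])
p=F(0,-.184);go(*p,.15,-2.8)
E
```

```text
1 [0.5532 0.0588]
2 [0.5511 0.0168]
3 [ 0.5491 -0.0251]
4 [ 0.547  -0.0671]
tcp [0.5631 0.1905 0.1972] units [10.3   0.2   1.99] t 30.3 F [0.2 0.8 0.5] w 52.6
yang 177.7 spin units 0.06 tilt [-0.015  -0.0094]
```

View pics/t20.png

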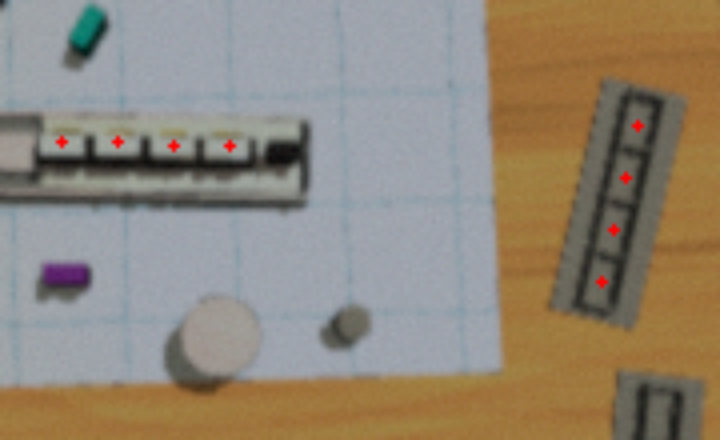

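View pics/s20.png

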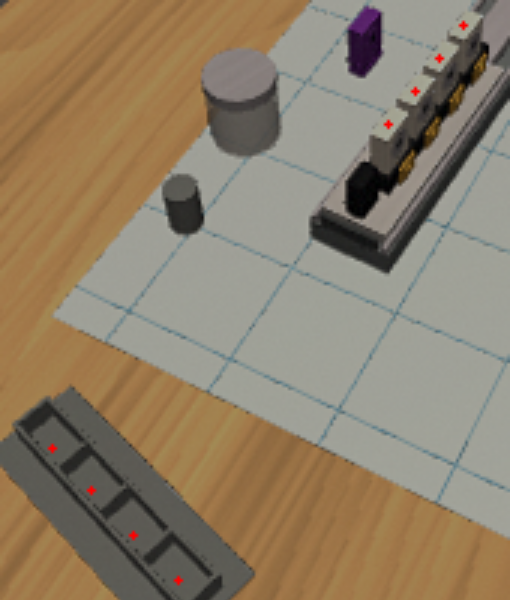

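Markers for the case tops (z 0.092) and pocket middles agree with both views. Moving to case4.

Emit:
servo_tool([
  {"slide":[0.3,0,0],"spin":0.06},
  {"slide":[0.7,0,0],"spin":0},
  {"slide":[0.8,0,0],"spin":0},
  {"slide":[0.8,0,0],"spin":0},
  {"slide":[0.8,0,0],"spin":0},
  {"slide":[0.8,0,0],"spin":0},
  {"slide":[0.8,0,0],"spin":0},
  {"slide":[0.8,0,0],"spin":0},
  {"slide":[0.8,0,0],"spin":0},
  {"slide":[0.8,0,0],"spin":0},
])

```text
time_s: 31.3
tcp_pos: [0.5497, -0.0098, 0.1975]
ee_rot: [[-0.05, -0.999, -0.02], [-0.999, 0.05, -0.012], [0.013, 0.019, -1.0]]
wrist_force: [0.2, -0.2, 0.1]
gripper_width: 0.606
```

Emit:
servo_tool([
  {"slide":[0.8,0,0],"spin":0},
  {"slide":[0.8,0,0],"spin":0},
  {"slide":[0.5,0,0],"spin":0},
  {"slide":[0.3,0,0],"spin":0},
  {"slide":[0.1,0,0],"spin":0},
  {"slide":[0,0,0],"spin":0},
])

```text
time_s: 31.9
tcp_pos: [0.5429, -0.0817, 0.1984]
ee_rot: [[-0.057, -0.998, -0.021], [-0.998, 0.058, -0.012], [0.013, 0.021, -1.0]]
wrist_force: [0.1, 0.9, -0.2]
gripper_width: 0.604
```

```bash
python3 -c "
from h import *
p=F(0,-.184);go(*p,.12,-2.8)"
```

```text
tcp [ 0.5429 -0.0817  0.1984] units [-0.64 -0.2   3.12] t 31.9 F [ 0.1  0.9 -0.2] w 52.5
yang 176.7 spin units -0.06 tilt [-0.0215 -0.0123]
```

Emit:
servo_tool([
  {"slide":[-0.3,-0.1,0.3],"spin":-0.06},
  {"slide":[-0.3,-0.1,0.5],"spin":0},
  {"slide":[0,0,0.5],"spin":0},
  {"slide":[0,0,0.5],"spin":0},
  {"slide":[0,0,0.5],"spin":0},
  {"slide":[0,0,0.3],"spin":0},
  {"slide":[0,0,0.2],"spin":0},
  {"slide":[0,0,0],"spin":0},
])

```text
time_s: 32.7
tcp_pos: [0.5475, -0.0595, 0.1193]
ee_rot: [[-0.04, -0.999, -0.026], [-0.999, 0.04, -0.012], [0.013, 0.025, -1.0]]
wrist_force: [-0.0, -0.6, -0.3]
gripper_width: 0.609
```

```bash
python3 -c "
from h import *
p=F(0,-.184);go(*p,.068,-2.8)"
```

```text
tcp [ 0.5475 -0.0595  0.1193] units [ 0.28 -0.04  2.05] t 32.7 F [-0.  -0.6 -0.3] w 53.0
yang 177.71 spin units 0.06 tilt [-0.0258 -0.0119]
```

Emit:
servo_tool([
  {"slide":[0.2,-0.04,0.2],"spin":0.06},
  {"slide":[0.05,0,0.4],"spin":0},
  {"slide":[0,0,0.4],"spin":0},
  {"slide":[0,0,0.4],"spin":0},
  {"slide":[0,0,0.3],"spin":0},
  {"slide":[0,0,0.15],"spin":0},
  {"slide":[0,0,0],"spin":0},
])

```text
time_s: 33.4
tcp_pos: [0.5478, -0.0669, 0.0696]
ee_rot: [[-0.049, -0.999, -0.024], [-0.999, 0.049, -0.012], [0.013, 0.024, -1.0]]
wrist_force: [-0.3, 0.4, 1.2]
gripper_width: 0.608
```

```bash
python3 -c "
from h import *
p=F(0,-.184);go(*p,.068,-2.8)
c=cap('scene');crop(c,290,130,380,250,5,'pics/s21.png')"
```

```text
tcp [ 0.5478 -0.0669  0.0696] units [0.01 0.03 0.06] t 33.4 F [-0.3  0.4  1.2] w 52.9
yang 177.17 spin units -0.0 tilt [-0.0243 -0.0118]
```

View pics/s21.png

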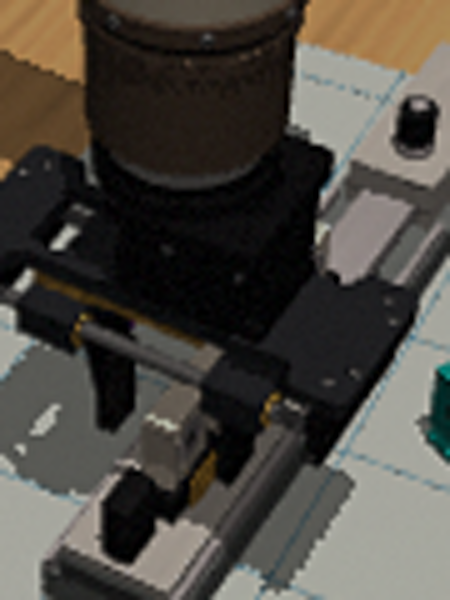

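Emit:
servo_tool([
  {"slide":[0,0,0],"spin":0},
  {"slide":[0,0,0],"spin":0},
  {"slide":[0,0,0],"spin":0},
  {"slide":[0,0,0],"spin":0},
  {"slide":[0,0,0],"spin":0},
  {"slide":[0,0,0],"spin":0},
  {"slide":[0,0,0],"spin":0},
  {"slide":[0,0,0],"spin":0},
  {"slide":[0,0,0],"spin":0},
], gripper=255)

```text
time_s: 34.35
tcp_pos: [0.5476, -0.0668, 0.0714]
ee_rot: [[-0.049, -0.999, -0.023], [-0.999, 0.049, -0.012], [0.013, 0.023, -1.0]]
wrist_force: [-0.4, 0.8, 1.0]
gripper_width: 0.181
```

```bash
python3 -c "
from h import *
p=F(0,-.184);go(*p,.068,-2.8)"
```

```text
tcp [ 0.5476 -0.0668  0.0714] units [0.01 0.02 0.14] t 34.4 F [-0.4  0.8  1. ] w 15.7
yang 177.19 spin units -0.0 tilt [-0.0233 -0.0116]
```

Emit:
servo_tool([
  {"slide":[0,0,-0.3],"spin":0},
  {"slide":[0,0,-0.3],"spin":0},
  {"slide":[0,0,-0.3],"spin":0},
  {"slide":[0,0,-0.4],"spin":0},
  {"slide":[0,0,-0.6],"spin":0},
  {"slide":[0,0,-0.8],"spin":0},
  {"slide":[0,0,-0.8],"spin":0},
  {"slide":[0,0,-0.8],"spin":0},
  {"slide":[0,0,-0.4],"spin":0},
  {"slide":[0,0,0],"spin":0},
])

```text
time_s: 35.35
tcp_pos: [0.5526, -0.0655, 0.2016]
ee_rot: [[-0.048, -0.999, -0.013], [-0.999, 0.048, -0.011], [0.012, 0.012, -1.0]]
wrist_force: [-1.0, 0.8, -0.7]
gripper_width: 0.179
```

```bash
cat >> h.py <<'E'
def pocket(k,T,ang):
    u=np.array([np.cos(np.radians(ang)),np.sin(np.radians(ang))]); return np.array(T)+k*u
E
python3 -c "
from h import *
c=cap('scene');crop(c,250,80,390,250,4,'pics/s22.png')
tr=max(traypose(),key=lambda r:np.hypot(r[0],r[1]));p=pocket(.066,tr[:2],tr[4]-180);print(p);go(*p,.2,tr[4]+90)"
```

```text
[  0.268  -0.395  67.554 191.569 171.312] r 477.46073372047994
[  0.503  -0.383  68.134 191.314 163.916] r 632.549266224643
[ 0.56674762 -0.40139933]
tcp [ 0.5516 -0.0655  0.1995] units [13.39 -1.26  0.13] t 35.5 F [ 0.9 -0.  -0.6] w 15.7
yang 177.22 spin units -9.59 tilt [-0.0168 -0.0115]
```

View pics/s22.png

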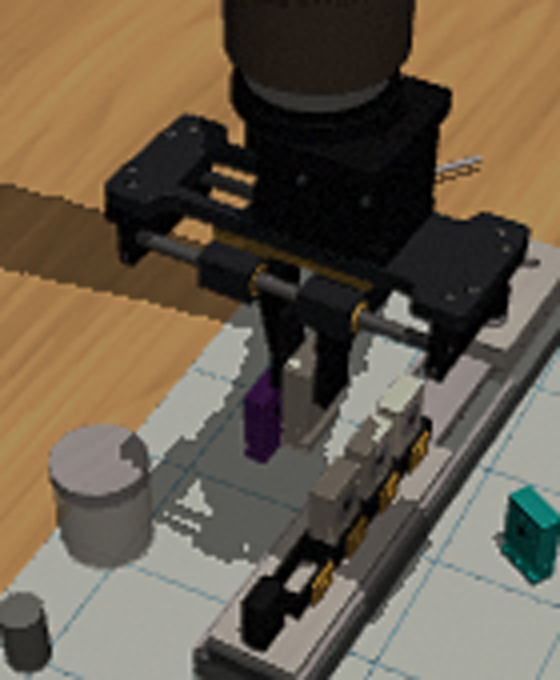

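Emit:
servo_tool([
  {"slide":[0.4,-0.05,0],"spin":0},
  {"slide":[0.8,-0.1,0],"spin":0},
  {"slide":[0.9,-0.1,0],"spin":0},
  {"slide":[0.9,-0.1,0],"spin":0},
  {"slide":[0.9,-0.1,0],"spin":0},
  {"slide":[0.9,-0.1,0],"spin":0},
  {"slide":[0.9,-0.1,0],"spin":0},
  {"slide":[0.9,-0.1,0],"spin":0},
  {"slide":[0.9,-0.1,0],"spin":0},
  {"slide":[0.9,-0.1,0],"spin":0},
])

```text
time_s: 36.45
tcp_pos: [0.5585, -0.2867, 0.1875]
ee_rot: [[-0.045, -0.998, -0.044], [-0.999, 0.046, -0.008], [0.01, 0.044, -0.999]]
wrist_force: [0.6, 0.4, -0.7]
gripper_width: 0.177
```

Emit:
servo_tool([
  {"slide":[0.9,-0.1,0],"spin":0},
  {"slide":[0.9,-0.1,0],"spin":0},
  {"slide":[0.9,-0.1,0],"spin":0},
  {"slide":[0.6,0,0],"spin":0},
  {"slide":[0.3,0,0],"spin":0},
  {"slide":[0.1,0,0],"spin":0},
])

```text
time_s: 37.05
tcp_pos: [0.5563, -0.3879, 0.178]
ee_rot: [[-0.051, -0.997, -0.06], [-0.999, 0.051, -0.002], [0.005, 0.06, -0.998]]
wrist_force: [-0.8, 1.3, -0.3]
gripper_width: 0.185
```

Emit:
servo_tool([
  {"slide":[0,0,0],"spin":-0.5},
  {"slide":[0,0,0],"spin":-1},
  {"slide":[0,0,0],"spin":-1},
  {"slide":[0,0,0],"spin":-1},
  {"slide":[0,0,0],"spin":-1},
  {"slide":[0,0,0],"spin":-1},
  {"slide":[0,0,0],"spin":-1},
  {"slide":[0,0,0],"spin":-1},
  {"slide":[0,0,0],"spin":-0.7},
  {"slide":[0,0,0],"spin":-0.3},
])

```text
time_s: 38.05
tcp_pos: [0.5556, -0.3799, 0.1769]
ee_rot: [[0.928, -0.367, -0.064], [-0.368, -0.93, 0.002], [-0.06, 0.022, -0.998]]
wrist_force: [-0.7, -0.1, -1.1]
gripper_width: 0.182
```

```bash
python3 -c "
from h import *
p=pocket(.066,(.503,-.383),-16.1);print(p);go(*p,.1,-106.1)"
```

```text
[ 0.56641142 -0.40130277]
tcp [ 0.5556 -0.3799  0.1769] units [0.9  0.57 3.04] t 38.0 F [-0.7 -0.1 -1.1] w 15.9
yang -111.53 spin units -0.68 tilt [-0.064   0.0021]
```

Emit:
servo_tool([
  {"slide":[0.3,0.2,0],"spin":-0.5},
  {"slide":[0.3,0.2,0.2],"spin":-0.18},
  {"slide":[0.2,0.1,0.4],"spin":0},
  {"slide":[0,0,0.4],"spin":0},
  {"slide":[0,0,0.4],"spin":0},
  {"slide":[0,0,0.4],"spin":0},
  {"slide":[0,0,0.2],"spin":0},
  {"slide":[0,0,0],"spin":0},
])

```text
time_s: 38.85
tcp_pos: [0.5666, -0.393, 0.1215]
ee_rot: [[0.961, -0.269, -0.067], [-0.27, -0.963, 0.005], [-0.066, 0.013, -0.998]]
wrist_force: [-0.9, 0.2, -0.3]
gripper_width: 0.186
```

```bash
python3 -c "
from h import *
p=pocket(.067,(.503,-.383),-16.1);print(p);go(*p,.08,-106.1)"
```

```text
[ 0.5673722  -0.40158008]
tcp [ 0.5666 -0.393   0.1215] units [0.23 0.3  1.65] t 38.9 F [-0.9  0.2 -0.3] w 16.2
yang -105.62 spin units 0.06 tilt [-0.0672  0.0049]
```

Emit:
servo_tool([
  {"slide":[0.15,0.2,0.2],"spin":0.06},
  {"slide":[0.08,0.1,0.4],"spin":0},
  {"slide":[0,0,0.4],"spin":0},
  {"slide":[0,0,0.3],"spin":0},
  {"slide":[0,0,0],"spin":0},
])

```text
time_s: 39.35
tcp_pos: [0.5682, -0.4028, 0.0864]
ee_rot: [[0.958, -0.279, -0.066], [-0.279, -0.96, 0.004], [-0.065, 0.014, -0.998]]
wrist_force: [-0.6, -0.2, -0.5]
gripper_width: 0.18
```

```bash
python3 -c "
from h import *
p=pocket(.067,(.503,-.383),-16.1);print(p);go(*p,.042,-106.1)
c=cap('scene');crop(c,180,210,330,380,4,'pics/s23.png')
traypose()"
```

```text
[ 0.5673722  -0.40158008]
tcp [ 0.5682 -0.4028  0.0864] units [ 0.07 -0.06  1.78] t 39.4 F [-0.6 -0.2 -0.5] w 15.6
yang -106.18 spin units -0.01 tilt [-0.0662  0.0043]
[  0.268  -0.395  67.643 191.496 171.151] r 477.3523976132535
[  0.509  -0.385  68.548 204.21  164.024] r 638.5614533452787
```

View pics/s23.png

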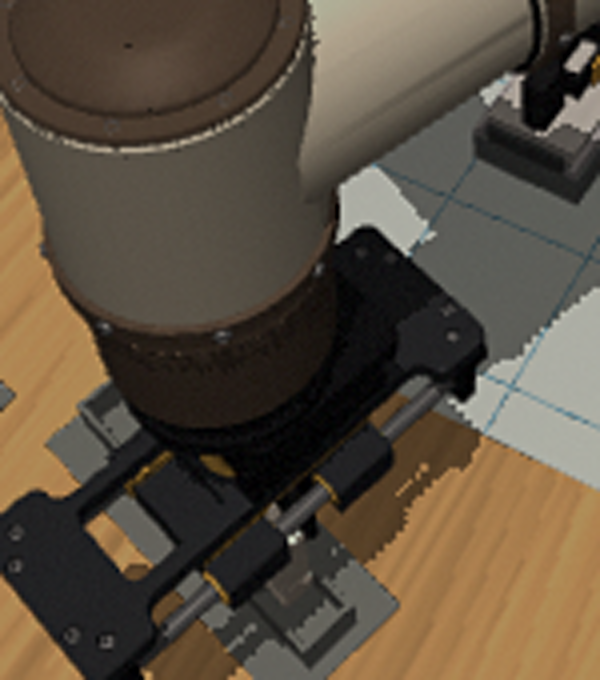

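Emit:
servo_tool([
  {"slide":[0.07,-0.06,0.2],"spin":0},
  {"slide":[0,0,0.3],"spin":0},
  {"slide":[0,0,0.3],"spin":0},
  {"slide":[0,0,0.3],"spin":0},
  {"slide":[0,0,0.2],"spin":0},
  {"slide":[0,0,0.1],"spin":0},
])

```text
time_s: 40.05
tcp_pos: [0.5698, -0.4021, 0.0513]
ee_rot: [[0.959, -0.278, -0.062], [-0.278, -0.961, 0.002], [-0.06, 0.016, -0.998]]
wrist_force: [0.7, -1.1, 0.1]
gripper_width: 0.179
```

```bash
python3 -c "
from h import *
p=pocket(.067,(.503,-.383),-16.1);print(p);go(*p,.038,-106.1)
c=cap('scene');crop(c,230,310,310,380,7,'pics/s24.png')"
```

```text
[ 0.5673722  -0.40158008]
tcp [ 0.5698 -0.4021  0.0513] units [-0.07 -0.    0.54] t 40.0 F [ 0.7 -1.1  0.1] w 15.6
yang -106.12 spin units -0.0 tilt [-0.0617  0.0017]
```

View pics/s24.png

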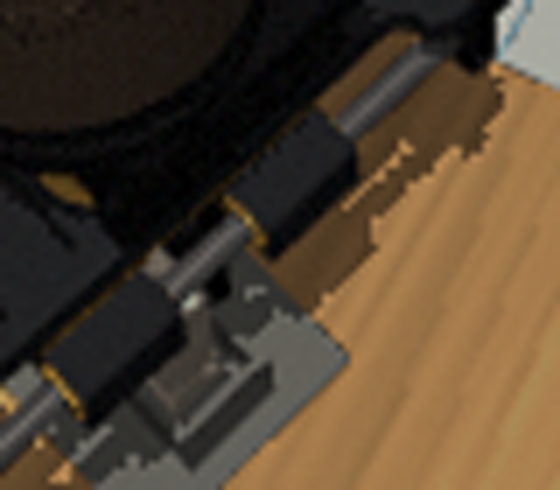

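Emit:
servo_tool([
  {"slide":[-0.05,0,0.2],"spin":0},
  {"slide":[0,0,0.15],"spin":0},
  {"slide":[0,0,0.1],"spin":0},
])

```text
time_s: 40.4
tcp_pos: [0.5687, -0.4022, 0.04]
ee_rot: [[0.959, -0.277, -0.06], [-0.278, -0.961, 0.001], [-0.057, 0.016, -0.998]]
wrist_force: [1.0, -0.1, -1.1]
gripper_width: 0.183
```

Emit:
servo_tool([
  {"slide":[0,0,0.08],"spin":0},
  {"slide":[0,0,0],"spin":0},
])

```text
time_s: 40.6
tcp_pos: [0.5687, -0.4023, 0.0387]
ee_rot: [[0.959, -0.277, -0.06], [-0.277, -0.961, 0.0], [-0.057, 0.016, -0.998]]
wrist_force: [-0.0, 0.4, 0.1]
gripper_width: 0.18
```

```bash
python3 -c "
from h import *
p=pocket(.067,(.503,-.383),-16.1);print(p);go(*p,.038,-106.1)"
```

```text
[ 0.5673722  -0.40158008]
tcp [ 0.5687 -0.4023  0.0387] units [-0.06 -0.01  0.03] t 40.6 F [-0.   0.4  0.1] w 15.6
yang -106.08 spin units 0.0 tilt [-0.0596  0.0001]
```

Emit:
servo_tool([
  {"slide":[0,0,0],"spin":0},
  {"slide":[0,0,0],"spin":0},
  {"slide":[0,0,0],"spin":0},
  {"slide":[0,0,0],"spin":0},
], gripper=130)

```text
time_s: 41.0
tcp_pos: [0.5683, -0.4023, 0.0386]
ee_rot: [[0.959, -0.277, -0.06], [-0.278, -0.961, 0.0], [-0.058, 0.016, -0.998]]
wrist_force: [0.2, -0.7, 0.2]
gripper_width: 0.444
```

Emit:
servo_tool([
  {"slide":[0,0,-0.2],"spin":0},
  {"slide":[0,0,-0.4],"spin":0},
  {"slide":[0,0,-0.6],"spin":0},
  {"slide":[0,0,-0.8],"spin":0},
  {"slide":[0,0,-1],"spin":0},
  {"slide":[0,0,-1],"spin":0},
  {"slide":[0,0,-1],"spin":0},
  {"slide":[0,0,-1],"spin":0},
  {"slide":[0,0,0],"spin":0},
  {"slide":[0,0,0],"spin":0},
])

```text
time_s: 42.0
tcp_pos: [0.5781, -0.4028, 0.2013]
ee_rot: [[0.959, -0.277, -0.056], [-0.278, -0.961, -0.002], [-0.053, 0.018, -0.998]]
wrist_force: [-0.1, -0.3, -0.7]
gripper_width: 0.493
```

```bash
python3 -c "
from h import *
p=F(0,-.142);go(*p,.2,-2.8)
c=cap('scene');crop(c,190,260,310,380,5,'pics/s25.png')
t=cap('top')"
```

```text
tcp [ 0.5781 -0.4028  0.2013] units [ -5.31 -14.19   0.08] t 42.0 F [-0.1 -0.3 -0.7] w 42.8
yang -106.09 spin units 9.59 tilt [-0.0557 -0.0024]
```

View pics/s25.png

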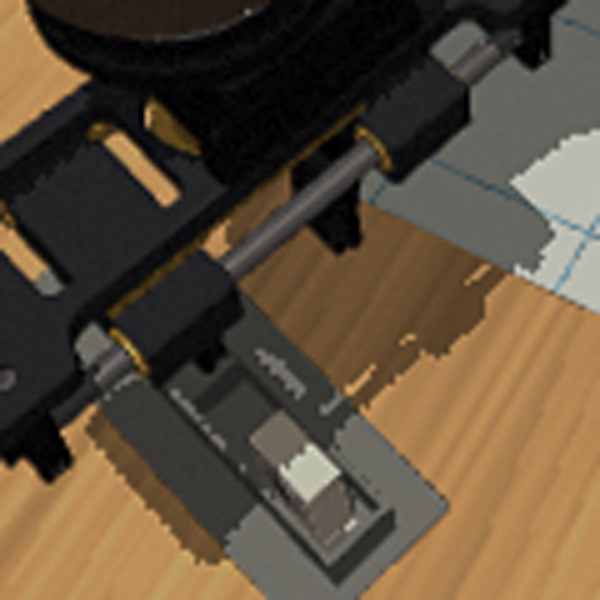

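Case4 stands in the end pocket (its top is at (310,470) in the crop). Back for case3.

Emit:
servo_tool([
  {"slide":[-0.1,-0.3,0],"spin":0.5},
  {"slide":[0,-0.6,0],"spin":1},
  {"slide":[0,-0.6,0],"spin":1},
  {"slide":[0,-0.6,0],"spin":1},
  {"slide":[0,0,0],"spin":1},
  {"slide":[0,0,0],"spin":1},
  {"slide":[0,0,0],"spin":1},
  {"slide":[0,0,0],"spin":1},
  {"slide":[0,0,0],"spin":0.7},
  {"slide":[0,0,0],"spin":0.3},
])

```text
time_s: 43.1
tcp_pos: [0.5934, -0.3512, 0.1845]
ee_rot: [[0.051, -0.995, -0.081], [-0.999, -0.052, 0.008], [-0.012, 0.081, -0.997]]
wrist_force: [-0.1, 0.6, -0.0]
gripper_width: 0.491
```

```bash
python3 -c "
from h import *
p=F(0,-.142);go(*p,.2,-2.8)"
```

```text
tcp [ 0.5934 -0.3512  0.1845] units [-13.12   1.14  -0.37] t 43.1 F [-0.1  0.6 -0. ] w 42.7
yang -177.01 spin units 0.72 tilt [-0.0814  0.008 ]
```

Emit:
servo_tool([
  {"slide":[0,0,0],"spin":0},
  {"slide":[0,0,0],"spin":0},
  {"slide":[0,0,0],"spin":0},
  {"slide":[0,0,0],"spin":0},
  {"slide":[0,0,0],"spin":0},
])

```text
time_s: 43.6
tcp_pos: [0.5919, -0.3507, 0.1808]
ee_rot: [[0.053, -0.995, -0.088], [-0.998, -0.054, 0.011], [-0.015, 0.087, -0.996]]
wrist_force: [-0.1, -1.3, 0.0]
gripper_width: 0.488
```

```bash
python3 -c "
from h import *
p=F(0,-.142);go(*p,.2,-2.8);print(sense()['joints'],sense()['joint_velocities'])"
```

```text
tcp [ 0.5919 -0.3507  0.1808] units [-13.1    1.06  -0.48] t 43.6 F [-0.1 -1.3  0. ] w 42.4
yang -176.87 spin units 0.74 tilt [-0.0878  0.0106]
[-16.81436266  32.24060289  10.71915326   0.91056689 -73.47658131
  19.60865723] [ 0.04838846 -0.05265678  0.02211978  0.03334841 -0.04281794  0.1791254 ]
```

Emit:
servo_tool([
  {"slide":[-0.5,0,-0.1],"spin":0},
  {"slide":[-0.5,0,-0.1],"spin":0},
  {"slide":[-0.5,0,-0.1],"spin":0},
  {"slide":[-0.5,0,-0.1],"spin":0},
  {"slide":[-0.5,0,0],"spin":0},
  {"slide":[-0.5,0,0],"spin":0},
  {"slide":[-0.5,0,0],"spin":0},
  {"slide":[-0.5,0,0],"spin":0},
  {"slide":[-0.5,0,0],"spin":0},
  {"slide":[-0.5,0,0],"spin":0},
])

```text
time_s: 44.6
tcp_pos: [0.5855, -0.2147, 0.1947]
ee_rot: [[0.054, -0.995, -0.086], [-0.998, -0.056, 0.011], [-0.015, 0.085, -0.996]]
wrist_force: [0.8, -0.2, -0.0]
gripper_width: 0.494
```

```bash
python3 -c "
from h import *
p=F(0,-.142);go(*p,.2,-2.8);print(sense()['joints'],sense()['joint_velocities'])"
```

```text
tcp [ 0.5855 -0.2147  0.1947] units [-7.65  1.05 -0.01] t 44.6 F [ 0.8 -0.2 -0. ] w 43.0
yang -176.8 spin units 0.75 tilt [-0.0859  0.0105]
[ -5.35923403  25.54770178   1.79857446  -0.14729522 -71.21617768
   8.57047886] [ 12.25840992  -5.23115391  -7.86557231  -1.05718352   2.68988811
 -11.69052451]
```

Emit:
servo_tool([
  {"slide":[0,0,-0.3],"spin":0.5},
  {"slide":[0,0,-0.5],"spin":0.3},
  {"slide":[0,0,-0.7],"spin":0},
  {"slide":[0,0,-0.7],"spin":0},
  {"slide":[0,0,-0.7],"spin":0},
  {"slide":[0,0,-0.7],"spin":0},
  {"slide":[0,0,-0.5],"spin":0},
  {"slide":[0,0,-0.3],"spin":0},
  {"slide":[0,0,-0.1],"spin":0},
  {"slide":[0,0,0],"spin":0},
])

```text
time_s: 45.6
tcp_pos: [0.5946, -0.2081, 0.3091]
ee_rot: [[-0.059, -0.994, -0.091], [-0.998, 0.058, 0.012], [-0.006, 0.091, -0.996]]
wrist_force: [-0.5, 1.0, -0.7]
gripper_width: 0.489
```

Emit:
servo_tool([
  {"slide":[0,0,0.8],"spin":0},
  {"slide":[0,0,1],"spin":0},
  {"slide":[0,0,1],"spin":0},
  {"slide":[0,0,1],"spin":0},
  {"slide":[0,0,0],"spin":0},
  {"slide":[0,0,0],"spin":0},
  {"slide":[0,0,0],"spin":0},
])

```text
time_s: 46.3
tcp_pos: [0.5843, -0.2063, 0.209]
ee_rot: [[-0.059, -0.994, -0.095], [-0.998, 0.058, 0.012], [-0.007, 0.096, -0.995]]
wrist_force: [-0.0, -1.2, 0.2]
gripper_width: 0.487
```

```bash
python3 -c "
from h import *
p=F(0,-.142);go(*p,.2,-2.8)"
```

```text
tcp [ 0.5843 -0.2063  0.209 ] units [-7.15  1.79  0.58] t 46.3 F [-0.  -1.2  0.2] w 42.3
yang 176.64 spin units -0.07 tilt [-0.0949  0.0124]
```

Emit:
servo_tool([
  {"slide":[0,0.7,0],"spin":0},
  {"slide":[0,1,0],"spin":0},
  {"slide":[0,1,0],"spin":0},
  {"slide":[0,0,0],"spin":0},
  {"slide":[0,0,0],"spin":0},
  {"slide":[0,0,0],"spin":0},
])

```text
time_s: 46.9
tcp_pos: [0.5206, -0.2034, 0.223]
ee_rot: [[-0.058, -0.995, -0.08], [-0.998, 0.058, 0.009], [-0.004, 0.08, -0.997]]
wrist_force: [-0.1, 1.0, -0.4]
gripper_width: 0.49
```

Emit:
servo_tool([
  {"slide":[0,-0.7,0],"spin":0},
  {"slide":[0,-1,0],"spin":0},
  {"slide":[0,-1,0],"spin":0},
  {"slide":[0,0,0],"spin":0},
  {"slide":[0,0,0],"spin":0},
  {"slide":[0,0,0],"spin":0},
])

```text
time_s: 47.5
tcp_pos: [0.5941, -0.2077, 0.2179]
ee_rot: [[-0.058, -0.995, -0.077], [-0.998, 0.057, 0.008], [-0.003, 0.077, -0.997]]
wrist_force: [0.8, -0.4, 0.8]
gripper_width: 0.488
```

Emit:
servo_tool([
  {"slide":[0,0,-0.7],"spin":0},
  {"slide":[0,0,-1],"spin":0},
  {"slide":[0,0,-1],"spin":0},
  {"slide":[0,0,0],"spin":0},
  {"slide":[0,0,0],"spin":0},
  {"slide":[0,0,0],"spin":0},
])

```text
time_s: 48.1
tcp_pos: [0.5958, -0.208, 0.2873]
ee_rot: [[-0.058, -0.995, -0.08], [-0.998, 0.058, 0.009], [-0.004, 0.08, -0.997]]
wrist_force: [-0.4, -0.1, -0.6]
gripper_width: 0.493
```

Emit:
servo_tool([
  {"slide":[0,0.8,0],"spin":0},
  {"slide":[0,1,0],"spin":0},
  {"slide":[0,1,0],"spin":0},
  {"slide":[0,0,0],"spin":0},
  {"slide":[0,0,0],"spin":0},
  {"slide":[0,-0.8,0],"spin":0},
  {"slide":[0,-1,0],"spin":0},
  {"slide":[0,-1,0],"spin":0},
  {"slide":[0,0,0],"spin":0},
  {"slide":[0,0,0],"spin":0},
])

```text
time_s: 49.1
tcp_pos: [0.594, -0.2071, 0.2775]
ee_rot: [[-0.059, -0.994, -0.094], [-0.998, 0.058, 0.012], [-0.006, 0.094, -0.996]]
wrist_force: [-0.4, -0.5, -0.4]
gripper_width: 0.486
```

Emit:
servo_tool([
  {"slide":[0,0.8,0],"spin":0},
  {"slide":[0,1,0],"spin":0},
  {"slide":[0,1,0],"spin":0},
  {"slide":[0,0,0],"spin":0},
  {"slide":[0,0,0],"spin":0},
  {"slide":[0,-0.8,0],"spin":0},
  {"slide":[0,-1,0],"spin":0},
  {"slide":[0,-1,0],"spin":0},
  {"slide":[0,0,0],"spin":0},
  {"slide":[0,0,0],"spin":0},
])

```text
time_s: 50.1
tcp_pos: [0.5938, -0.2069, 0.2743]
ee_rot: [[-0.059, -0.994, -0.097], [-0.998, 0.058, 0.012], [-0.007, 0.098, -0.995]]
wrist_force: [-0.8, 1.1, 0.0]
gripper_width: 0.493
```

```bash
python3 -c "
from h import *
p=F(0,-.142);go(*p,.2,-2.8)"
```

```text
tcp [ 0.5938 -0.2069  0.2743] units [-7.13  1.91  3.22] t 50.1 F [-0.8  1.1  0. ] w 42.9
yang 176.67 spin units -0.07 tilt [-0.0971  0.0123]
```

Emit:
servo_tool([
  {"slide":[0,0.2,0],"spin":0},
  {"slide":[0,0.4,0],"spin":0},
  {"slide":[0,0.7,0],"spin":0},
  {"slide":[0,1,0],"spin":0},
  {"slide":[0,1,0],"spin":0},
  {"slide":[0,0,0],"spin":0},
  {"slide":[0,0,0],"spin":0},
])

```text
time_s: 50.8
tcp_pos: [0.5021, -0.2017, 0.2845]
ee_rot: [[-0.059, -0.994, -0.096], [-0.998, 0.058, 0.013], [-0.007, 0.097, -0.995]]
wrist_force: [-0.6, -0.3, -0.1]
gripper_width: 0.488
```

Emit:
servo_tool([
  {"slide":[0,-1,0],"spin":0},
  {"slide":[0,-1,0],"spin":0},
  {"slide":[0,-0.7,0],"spin":0},
  {"slide":[0,-0.4,0],"spin":0},
  {"slide":[0,-0.2,0],"spin":0},
  {"slide":[0,0,0],"spin":0},
  {"slide":[0,0,0],"spin":0},
])

```text
time_s: 51.5
tcp_pos: [0.5859, -0.2068, 0.278]
ee_rot: [[-0.06, -0.994, -0.094], [-0.998, 0.059, 0.012], [-0.007, 0.094, -0.996]]
wrist_force: [0.2, -0.2, -0.2]
gripper_width: 0.49
```

Emit:
servo_tool([
  {"slide":[0,0,0.2],"spin":0},
  {"slide":[0,0,0.4],"spin":0},
  {"slide":[0,0,0.7],"spin":0},
  {"slide":[0,0,1],"spin":0},
  {"slide":[0,0,1],"spin":0},
  {"slide":[0,0,0],"spin":0},
  {"slide":[0,0,0],"spin":0},
])

```text
time_s: 52.2
tcp_pos: [0.5746, -0.2057, 0.1933]
ee_rot: [[-0.06, -0.994, -0.092], [-0.998, 0.06, 0.013], [-0.007, 0.092, -0.996]]
wrist_force: [1.2, 0.1, 1.2]
gripper_width: 0.489
```

Emit:
servo_tool([
  {"slide":[0,0,-1],"spin":0},
  {"slide":[0,0,-1],"spin":0},
  {"slide":[0,0,-0.7],"spin":0},
  {"slide":[0,0,-0.4],"spin":0},
  {"slide":[0,0,-0.2],"spin":0},
  {"slide":[0,0,0],"spin":0},
  {"slide":[0,0,0],"spin":0},
])

```text
time_s: 52.9
tcp_pos: [0.5831, -0.2073, 0.2839]
ee_rot: [[-0.06, -0.995, -0.085], [-0.998, 0.06, 0.011], [-0.006, 0.085, -0.996]]
wrist_force: [0.1, -0.2, -1.0]
gripper_width: 0.491
```

```bash
python3 -c "
from h import *
p=F(0,-.228);print(p);go(*p,.1,-2.8)"
```

```text
[ 0.54486225 -0.1110278 ]
tcp [ 0.5831 -0.2073  0.2839] units [-3.71  1.12  7.5 ] t 52.9 F [ 0.1 -0.2 -1. ] w 42.7
yang 176.57 spin units -0.08 tilt [-0.0849  0.0109]
```

Emit:
servo_tool([
  {"slide":[-0.4,0.1,0.2],"spin":-0.08},
  {"slide":[-0.5,0.2,0.4],"spin":0},
  {"slide":[-0.6,0.2,0.6],"spin":0},
  {"slide":[-0.6,0.2,0.7],"spin":0},
  {"slide":[-0.6,0.2,0.7],"spin":0},
  {"slide":[-0.5,0.2,0.7],"spin":0},
  {"slide":[-0.3,0,0.7],"spin":0},
  {"slide":[0,0,0.7],"spin":0},
  {"slide":[0,0,0.6],"spin":0},
  {"slide":[0,0,0.3],"spin":0},
])

```text
time_s: 53.9
tcp_pos: [0.5376, -0.1075, 0.1326]
ee_rot: [[-0.044, -0.994, -0.101], [-0.999, 0.043, 0.013], [-0.009, 0.102, -0.995]]
wrist_force: [-0.6, 0.5, 0.8]
gripper_width: 0.49
```

```bash
python3 -c "
from h import *
p=F(0,-.228);print(p);go(*p,.1,-2.8)"
```

```text
[ 0.54486225 -0.1110278 ]
tcp [ 0.5376 -0.1075  0.1326] units [ 0.14 -0.43  1.27] t 53.9 F [-0.6  0.5  0.8] w 42.7
yang 177.53 spin units 0.04 tilt [-0.1015  0.0134]
```

Emit:
servo_tool([
  {"slide":[0.12,-0.3,0.1],"spin":0.04},
  {"slide":[0,-0.15,0.4],"spin":0},
  {"slide":[0,0,0.5],"spin":0},
  {"slide":[0,0,0.2],"spin":0},
  {"slide":[0,0,0],"spin":0},
])

```text
time_s: 54.4
tcp_pos: [0.5456, -0.1104, 0.0978]
ee_rot: [[-0.05, -0.993, -0.104], [-0.999, 0.049, 0.013], [-0.008, 0.104, -0.994]]
wrist_force: [0.0, -0.0, -0.3]
gripper_width: 0.491
```

```bash
python3 -c "
from h import *
p=F(-.001,-.228);print(p);go(*p,.058,-2.8)"
```

```text
[ 0.54386345 -0.11097895]
tcp [ 0.5456 -0.1104  0.0978] units [ 0.04 -0.1   1.59] t 54.4 F [ 0.  -0.  -0.3] w 42.7
yang 177.2 spin units 0.0 tilt [-0.104   0.0132]
```

Emit:
servo_tool([
  {"slide":[0.04,-0.1,0.2],"spin":0},
  {"slide":[0,0,0.4],"spin":0},
  {"slide":[0,0,0.4],"spin":0},
  {"slide":[0,0,0.3],"spin":0},
  {"slide":[0,0,0.1],"spin":0},
  {"slide":[0,0,0],"spin":0},
])

```text
time_s: 55.0
tcp_pos: [0.5445, -0.1114, 0.0601]
ee_rot: [[-0.05, -0.993, -0.103], [-0.999, 0.049, 0.013], [-0.008, 0.104, -0.995]]
wrist_force: [-0.1, -0.1, 0.2]
gripper_width: 0.495
```

```bash
python3 -c "
from h import *
p=F(-.001,-.228);print(p);go(*p,.058,-2.8)
c=cap('scene');crop(c,260,150,380,250,5,'pics/s26.png')"
```

```text
[ 0.54386345 -0.11097895]
tcp [ 0.5445 -0.1114  0.0601] units [-0.01  0.02  0.09] t 55.0 F [-0.1 -0.1  0.2] w 43.0
yang 177.19 spin units -0.0 tilt [-0.103   0.0132]
```

View pics/s26.png

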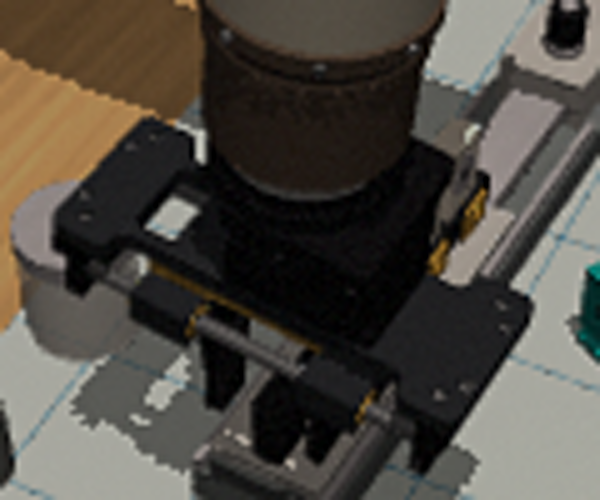

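Emit:
servo_tool([
  {"slide":[0,0,0],"spin":0},
  {"slide":[0,0,0],"spin":0},
  {"slide":[0,0,0],"spin":0},
  {"slide":[0,0,0],"spin":0},
  {"slide":[0,0,0],"spin":0},
  {"slide":[0,0,0],"spin":0},
  {"slide":[0,0,0],"spin":0},
  {"slide":[0,0,0],"spin":0},
  {"slide":[0,0,0],"spin":0},
  {"slide":[0,0,0],"spin":0},
], gripper=255)

```text
time_s: 56.05
tcp_pos: [0.544, -0.1113, 0.0615]
ee_rot: [[-0.05, -0.993, -0.103], [-0.999, 0.049, 0.014], [-0.009, 0.103, -0.995]]
wrist_force: [-1.7, 1.0, 1.0]
gripper_width: 0.191
```

Emit:
servo_tool([
  {"slide":[0,0.1,0],"spin":0},
  {"slide":[0,0.1,0],"spin":0},
  {"slide":[0,0.1,0],"spin":0},
])

```text
time_s: 56.35
tcp_pos: [0.5441, -0.1113, 0.0615]
ee_rot: [[-0.049, -0.995, -0.085], [-0.999, 0.048, 0.013], [-0.009, 0.085, -0.996]]
wrist_force: [4.3, -1.4, -3.5]
gripper_width: 0.185
```

Emit:
servo_tool([
  {"slide":[0,0.1,0],"spin":0},
  {"slide":[0,0.1,0],"spin":0},
  {"slide":[0,0.1,0],"spin":0},
  {"slide":[0,0.1,0],"spin":0},
  {"slide":[0,0.1,0],"spin":0},
  {"slide":[0,0.1,0],"spin":0},
])

```text
time_s: 56.95
tcp_pos: [0.5443, -0.1113, 0.0618]
ee_rot: [[-0.047, -0.998, -0.05], [-0.999, 0.047, 0.011], [-0.008, 0.051, -0.999]]
wrist_force: [5.7, -1.7, -6.5]
gripper_width: 0.182
```

Emit:
servo_tool([
  {"slide":[0,0.1,0],"spin":0},
  {"slide":[0,0.1,0],"spin":0},
  {"slide":[0,0.1,0],"spin":0},
  {"slide":[0,0.1,0],"spin":0},
])

```text
time_s: 57.35
tcp_pos: [0.5445, -0.1112, 0.062]
ee_rot: [[-0.046, -0.999, -0.027], [-0.999, 0.045, 0.009], [-0.008, 0.028, -1.0]]
wrist_force: [4.6, -1.3, -4.4]
gripper_width: 0.179
```

Emit:
servo_tool([
  {"slide":[0,0.1,0],"spin":0},
  {"slide":[0,0.1,0],"spin":0},
  {"slide":[0,0.1,0],"spin":0},
  {"slide":[0,0.08,0],"spin":0.1},
  {"slide":[0,0,0],"spin":0},
])

```text
time_s: 57.85
tcp_pos: [0.5447, -0.1113, 0.0622]
ee_rot: [[-0.057, -0.998, -0.007], [-0.998, 0.057, 0.008], [-0.007, 0.007, -1.0]]
wrist_force: [-0.5, 1.5, 0.1]
gripper_width: 0.182
```

Emit:
servo_tool([
  {"slide":[0,0,0],"spin":0},
  {"slide":[0,0,0],"spin":0},
  {"slide":[0,0,0],"spin":0},
  {"slide":[0,0,0],"spin":0},
], gripper=130)

```text
time_s: 58.25
tcp_pos: [0.5435, -0.1112, 0.0626]
ee_rot: [[-0.057, -0.998, -0.009], [-0.998, 0.057, 0.008], [-0.007, 0.01, -1.0]]
wrist_force: [-0.4, -0.4, -0.2]
gripper_width: 0.443
```

Emit:
servo_tool([
  {"slide":[0,0,-0.2],"spin":0},
  {"slide":[0,0,-0.4],"spin":0},
  {"slide":[0,0,-0.5],"spin":0},
  {"slide":[0,0,-0.5],"spin":0},
  {"slide":[0,0,-0.4],"spin":0},
  {"slide":[0,0,-0.2],"spin":0},
  {"slide":[0,0,0],"spin":0},
])

```text
time_s: 58.95
tcp_pos: [0.5444, -0.1118, 0.1236]
ee_rot: [[-0.057, -0.998, -0.007], [-0.998, 0.057, 0.008], [-0.007, 0.007, -1.0]]
wrist_force: [-0.1, 0.1, -1.3]
gripper_width: 0.49
```

```bash
python3 -c "
from h import *
p=F(0,-.142);print(p);go(*p,.12,-2.8)"
```

```text
[ 0.54906333 -0.02513047]
tcp [ 0.5444 -0.1118  0.1236] units [-3.47  0.01  0.17] t 59.0 F [-0.1  0.1 -1.3] w 42.6
yang 176.74 spin units -0.06 tilt [-0.0069  0.0078]
```

Tilt is almost gone. Going to case3 gently.

Emit:
servo_tool([
  {"slide":[-0.2,0,0],"spin":-0.06},
  {"slide":[-0.4,0,0],"spin":0},
  {"slide":[-0.5,0,0],"spin":0},
  {"slide":[-0.5,0,0],"spin":0},
  {"slide":[-0.5,0,0],"spin":0},
  {"slide":[-0.5,0,0],"spin":0},
  {"slide":[-0.4,0,0],"spin":0},
  {"slide":[-0.2,0,0],"spin":0},
  {"slide":[0,0,0],"spin":0},
])

```text
time_s: 59.85
tcp_pos: [0.5473, -0.023, 0.1222]
ee_rot: [[-0.046, -0.999, -0.011], [-0.999, 0.046, 0.008], [-0.007, 0.011, -1.0]]
wrist_force: [0.0, -0.3, -0.2]
gripper_width: 0.488
```

```bash
python3 -c "
from h import *
p=F(0,-.142);print(p);go(*p,.071,-2.8)"
```

```text
[ 0.54906333 -0.02513047]
tcp [ 0.5473 -0.023   0.1222] units [ 0.09 -0.1   2.05] t 59.9 F [ 0.  -0.3 -0.2] w 42.5
yang 177.39 spin units 0.02 tilt [-0.0111  0.0078]
```

Emit:
servo_tool([
  {"slide":[0.09,-0.08,0.2],"spin":0.02},
  {"slide":[0,0,0.4],"spin":0},
  {"slide":[0,0,0.4],"spin":0},
  {"slide":[0,0,0.4],"spin":0},
  {"slide":[0,0,0.4],"spin":0},
  {"slide":[0,0,0.15],"spin":0},
  {"slide":[0,0,0],"spin":0},
])

```text
time_s: 60.55
tcp_pos: [0.5474, -0.027, 0.0675]
ee_rot: [[-0.052, -0.999, -0.015], [-0.999, 0.052, 0.007], [-0.006, 0.015, -1.0]]
wrist_force: [0.1, 0.5, -1.1]
gripper_width: 0.492
```

```bash
python3 -c "
from h import *
p=F(0,-.142);print(p);go(*p,.071,-2.8)"
```

```text
[ 0.54906333 -0.02513047]
tcp [ 0.5474 -0.027   0.0675] units [-0.08 -0.06 -0.14] t 60.5 F [ 0.1  0.5 -1.1] w 42.8
yang 177.04 spin units -0.02 tilt [-0.0147  0.0071]
```

Emit:
servo_tool([
  {"slide":[0,0,0],"spin":0},
  {"slide":[0,0,0],"spin":0},
  {"slide":[0,0,0],"spin":0},
  {"slide":[0,0,0],"spin":0},
  {"slide":[0,0,0],"spin":0},
  {"slide":[0,0,0],"spin":0},
  {"slide":[0,0,0],"spin":0},
  {"slide":[0,0,0],"spin":0},
], gripper=255)

```text
time_s: 61.35
tcp_pos: [0.5484, -0.0269, 0.0686]
ee_rot: [[-0.051, -0.999, -0.012], [-0.999, 0.051, 0.008], [-0.007, 0.012, -1.0]]
wrist_force: [1.2, -0.2, -0.3]
gripper_width: 0.182
```

Emit:
servo_tool([
  {"slide":[0,0,-0.3],"spin":0},
  {"slide":[0,0,-0.3],"spin":0},
  {"slide":[0,0,-0.3],"spin":0},
  {"slide":[0,0,-0.4],"spin":0},
  {"slide":[0,0,-0.5],"spin":0},
  {"slide":[0,0,-0.5],"spin":0},
  {"slide":[0,0,-0.5],"spin":0},
  {"slide":[0,0,-0.5],"spin":0},
  {"slide":[0,0,-0.3],"spin":0},
  {"slide":[0,0,0],"spin":0},
])

```text
time_s: 62.35
tcp_pos: [0.5492, -0.0278, 0.1705]
ee_rot: [[-0.051, -0.999, -0.008], [-0.999, 0.051, 0.008], [-0.007, 0.008, -1.0]]
wrist_force: [0.1, 0.4, -1.8]
gripper_width: 0.181
```

```bash
python3 -c "
from h import *
c=cap('scene');crop(c,200,100,390,380,2,'pics/s27.png')
tr=max(traypose(),key=lambda r:np.hypot(r[0],r[1]));p=pocket(.022,tr[:2],tr[4]-180);print(p);go(*p,.16,tr[4]+90)"
```

```text
[  0.268  -0.395  67.437 191.477 171.173] r 477.5096555360127
[  0.503  -0.383  68.222 191.493 163.957] r 632.444336689625
[ 0.52437132 -0.38915594]
tcp [ 0.5485 -0.0279  0.169 ] units [14.48  0.22  0.26] t 62.5 F [-0.2  0.3 -1.5] w 15.6
yang 177.08 spin units -9.61 tilt [-0.0101  0.0076]
```

View pics/s27.png

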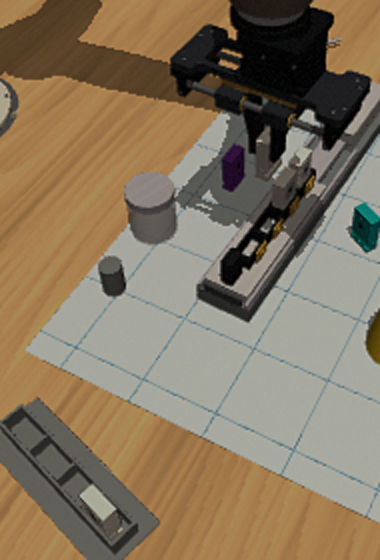

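Emit:
servo_tool([
  {"slide":[0.2,0,0],"spin":0},
  {"slide":[0.4,0,0],"spin":0},
  {"slide":[0.5,0,0],"spin":0},
  {"slide":[0.6,0,0],"spin":0},
  {"slide":[0.6,0,0],"spin":0},
  {"slide":[0.6,0,0],"spin":0},
  {"slide":[0.6,0,0],"spin":0},
  {"slide":[0.6,0,0],"spin":0},
  {"slide":[0.6,0,0],"spin":0},
  {"slide":[0.6,0,0],"spin":0},
])

```text
time_s: 63.45
tcp_pos: [0.5379, -0.1734, 0.1645]
ee_rot: [[-0.054, -0.998, -0.018], [-0.999, 0.054, 0.007], [-0.006, 0.019, -1.0]]
wrist_force: [0.0, -1.1, -0.9]
gripper_width: 0.181
```

Emit:
servo_tool([
  {"slide":[0.6,0,0],"spin":0},
  {"slide":[0.6,0,0],"spin":0},
  {"slide":[0.6,0,0],"spin":0},
  {"slide":[0.6,0,0],"spin":0},
  {"slide":[0.6,0,0],"spin":0},
  {"slide":[0.6,0,0],"spin":0},
  {"slide":[0.6,0,0],"spin":0},
  {"slide":[0.6,0,0],"spin":0},
  {"slide":[0.6,0,0],"spin":0},
  {"slide":[0.6,0,0],"spin":0},
])

```text
time_s: 64.45
tcp_pos: [0.5248, -0.3407, 0.162]
ee_rot: [[-0.061, -0.998, -0.021], [-0.998, 0.061, 0.007], [-0.006, 0.022, -1.0]]
wrist_force: [-0.0, 0.1, -1.3]
gripper_width: 0.185
```

Emit:
servo_tool([
  {"slide":[0.6,0,0],"spin":0},
  {"slide":[0.6,0,0],"spin":0},
  {"slide":[0.6,0,0],"spin":0},
  {"slide":[0.4,0,0],"spin":0},
  {"slide":[0.2,0,0],"spin":0},
  {"slide":[0.1,0,0],"spin":0},
  {"slide":[0,0,0],"spin":0},
])

```text
time_s: 65.15
tcp_pos: [0.5202, -0.4106, 0.1609]
ee_rot: [[-0.063, -0.998, -0.022], [-0.998, 0.063, 0.007], [-0.006, 0.022, -1.0]]
wrist_force: [1.1, 0.3, 0.0]
gripper_width: 0.183
```

```bash
python3 -c "
from h import *
p=pocket(.022,(.503,-.383),-16.1);print(p);go(*p,.1,-106.1)"
```

```text
[ 0.52413714 -0.38910092]
tcp [ 0.5202 -0.4106  0.1609] units [-0.85 -0.16  2.44] t 65.2 F [1.1 0.3 0. ] w 15.9
yang 176.41 spin units -9.69 tilt [-0.022   0.0074]
```

Emit:
servo_tool([
  {"slide":[-0.4,-0.1,0],"spin":-0.3},
  {"slide":[-0.4,0,0],"spin":-0.6},
  {"slide":[0,0,0],"spin":-0.7},
  {"slide":[0,0,0],"spin":-0.7},
  {"slide":[0,0,0],"spin":-0.7},
  {"slide":[0,0,0],"spin":-0.7},
  {"slide":[0,0,0],"spin":-0.7},
  {"slide":[0,0,0],"spin":-0.7},
  {"slide":[0,0,0],"spin":-0.7},
  {"slide":[0,0,0],"spin":-0.7},
])

```text
time_s: 66.15
tcp_pos: [0.5272, -0.3772, 0.1628]
ee_rot: [[0.79, -0.613, -0.02], [-0.613, -0.79, 0.009], [-0.022, 0.005, -1.0]]
wrist_force: [-0.4, 0.4, -0.7]
gripper_width: 0.183
```

Emit:
servo_tool([
  {"slide":[0,0,0],"spin":-0.7},
  {"slide":[0,0,0],"spin":-0.7},
  {"slide":[0,0,0],"spin":-0.6},
  {"slide":[0,0,0],"spin":-0.4},
  {"slide":[0,0,0],"spin":-0.2},
  {"slide":[0,0,0],"spin":0},
])

```text
time_s: 66.75
tcp_pos: [0.5296, -0.3686, 0.1644]
ee_rot: [[0.966, -0.258, -0.019], [-0.258, -0.966, 0.01], [-0.021, -0.005, -1.0]]
wrist_force: [-0.6, 0.6, 0.0]
gripper_width: 0.178
```

```bash
python3 -c "
from h import *
p=pocket(.022,(.503,-.383),-16.1);print(p);go(*p,.1,-106.1)"
```

```text
[ 0.52413714 -0.38910092]
tcp [ 0.5296 -0.3686  0.1644] units [0.06 0.86 2.57] t 66.8 F [-0.6  0.6  0. ] w 15.5
yang -104.96 spin units 0.14 tilt [-0.0191  0.0102]
```

Emit:
servo_tool([
  {"slide":[0.05,0.3,0],"spin":0.14},
  {"slide":[0.05,0.3,0.2],"spin":0},
  {"slide":[0,0.2,0.4],"spin":0},
  {"slide":[0,0,0.5],"spin":0},
  {"slide":[0,0,0.5],"spin":0},
  {"slide":[0,0,0.4],"spin":0},
  {"slide":[0,0,0.2],"spin":0},
  {"slide":[0,0,0],"spin":0},
])

```text
time_s: 67.55
tcp_pos: [0.5243, -0.3877, 0.1023]
ee_rot: [[0.96, -0.278, -0.023], [-0.278, -0.961, 0.012], [-0.025, -0.006, -1.0]]
wrist_force: [-0.1, 0.4, -1.3]
gripper_width: 0.179
```

```bash
python3 -c "
from h import *
p=pocket(.024,(.503,-.383),-16.1);print(p);go(*p,.07,-106.1)"
```

```text
[ 0.5260587  -0.38965555]
tcp [ 0.5243 -0.3877  0.1023] units [0.12 0.06 1.29] t 67.5 F [-0.1  0.4 -1.3] w 15.6
yang -106.12 spin units -0.0 tilt [-0.0226  0.0125]
```

Emit:
servo_tool([
  {"slide":[0.1,0.06,0.2],"spin":0},
  {"slide":[0,0,0.4],"spin":0},
  {"slide":[0,0,0.4],"spin":0},
  {"slide":[0,0,0.4],"spin":0},
  {"slide":[0,0,0.2],"spin":0},
  {"slide":[0,0,0.1],"spin":0},
  {"slide":[0,0,0],"spin":0},
])

```text
time_s: 68.25
tcp_pos: [0.5261, -0.3894, 0.0564]
ee_rot: [[0.961, -0.277, -0.022], [-0.277, -0.961, 0.012], [-0.024, -0.005, -1.0]]
wrist_force: [-0.2, 1.1, -0.5]
gripper_width: 0.181
```

```bash
python3 -c "
from h import *
p=pocket(.024,(.503,-.383),-16.1);print(p);go(*p,.036,-106.1)"
```

```text
[ 0.5260587  -0.38965555]
tcp [ 0.5261 -0.3894  0.0564] units [0.02 0.01 0.81] t 68.2 F [-0.2  1.1 -0.5] w 15.8
yang -106.08 spin units 0.0 tilt [-0.0217  0.0117]
```

Emit:
servo_tool([
  {"slide":[0,0,0.2],"spin":0},
  {"slide":[0,0,0.2],"spin":0},
  {"slide":[0,0,0.2],"spin":0},
  {"slide":[0,0,0.15],"spin":0},
  {"slide":[0,0,0.05],"spin":0},
  {"slide":[0,0,0],"spin":0},
])

```text
time_s: 68.85
tcp_pos: [0.5268, -0.3897, 0.0359]
ee_rot: [[0.961, -0.277, -0.019], [-0.276, -0.961, 0.01], [-0.021, -0.005, -1.0]]
wrist_force: [0.5, -0.8, -0.5]
gripper_width: 0.182
```

```bash
python3 -c "
from h import *
p=pocket(.024,(.503,-.383),-16.1);print(p);go(*p,.036,-106.1)
c=cap('scene');crop(c,190,260,310,380,5,'pics/s28.png')"
```

```text
[ 0.5260587  -0.38965555]
tcp [ 0.5268 -0.3897  0.0359] units [-0.03  0.01 -0.  ] t 68.8 F [ 0.5 -0.8 -0.5] w 15.8
yang -106.06 spin units 0.01 tilt [-0.0187  0.0101]
```

View pics/s28.png

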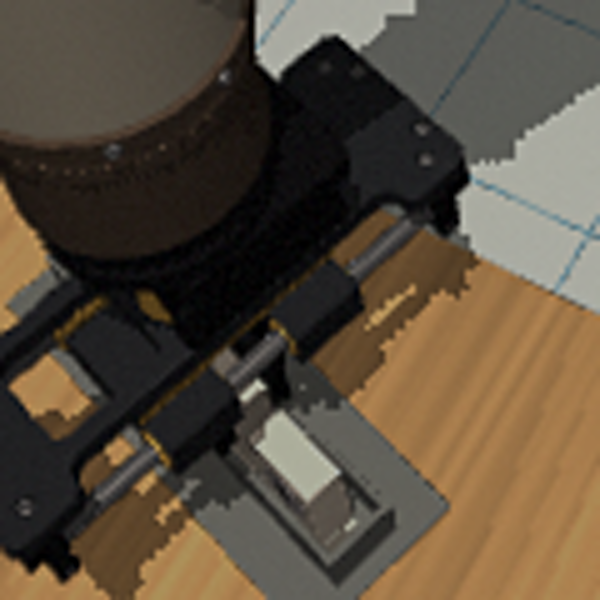

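Bottom at about 4 mm. Release and retreat.

Emit:
servo_tool([
  {"slide":[0,0,0],"spin":0},
  {"slide":[0,0,0],"spin":0},
  {"slide":[0,0,0],"spin":0},
  {"slide":[0,0,0],"spin":0},
], gripper=130)

```text
time_s: 69.3
tcp_pos: [0.5269, -0.3899, 0.0368]
ee_rot: [[0.961, -0.277, -0.018], [-0.276, -0.961, 0.01], [-0.02, -0.004, -1.0]]
wrist_force: [-0.6, -0.5, -0.1]
gripper_width: 0.438
```

Emit:
servo_tool([
  {"slide":[0,0,-0.2],"spin":0},
  {"slide":[0,0,-0.4],"spin":0},
  {"slide":[0,0,-0.6],"spin":0},
  {"slide":[0,0,-0.6],"spin":0},
  {"slide":[0,0,-0.6],"spin":0},
  {"slide":[0,0,-0.6],"spin":0},
  {"slide":[0,0,-0.6],"spin":0},
  {"slide":[0,0,-0.4],"spin":0},
  {"slide":[0,0,-0.2],"spin":0},
  {"slide":[0,0,0],"spin":0},
])

```text
time_s: 70.3
tcp_pos: [0.5296, -0.3917, 0.1531]
ee_rot: [[0.961, -0.276, -0.013], [-0.276, -0.961, 0.007], [-0.015, -0.003, -1.0]]
wrist_force: [0.6, 1.3, -0.1]
gripper_width: 0.49
```

Emit:
servo_tool([
  {"slide":[0,0,0],"spin":0.3},
  {"slide":[0,0,0],"spin":0.6},
  {"slide":[0,0,0],"spin":0.7},
  {"slide":[0,0,0],"spin":0.7},
  {"slide":[0,0,0],"spin":0.7},
  {"slide":[0,0,0],"spin":0.7},
  {"slide":[0,0,0],"spin":0.7},
  {"slide":[0,0,0],"spin":0.7},
  {"slide":[0,0,0],"spin":0.7},
  {"slide":[0,0,0],"spin":0.7},
])

```text
time_s: 71.3
tcp_pos: [0.5253, -0.3889, 0.1441]
ee_rot: [[0.338, -0.941, -0.028], [-0.941, -0.338, 0.016], [-0.024, 0.021, -0.999]]
wrist_force: [0.5, -0.1, -0.2]
gripper_width: 0.486
```

Emit:
servo_tool([
  {"slide":[0,0,0],"spin":0.7},
  {"slide":[0,0,0],"spin":0.7},
  {"slide":[0,0,0],"spin":0.6},
  {"slide":[0,0,0],"spin":0.4},
  {"slide":[0,0,0],"spin":0.2},
  {"slide":[0,0,0],"spin":0},
])

```text
time_s: 71.9
tcp_pos: [0.5223, -0.387, 0.1377]
ee_rot: [[-0.036, -0.999, -0.038], [-0.999, 0.036, 0.022], [-0.02, 0.039, -0.999]]
wrist_force: [-0.3, 0.3, 0.3]
gripper_width: 0.491
```

```bash
python3 -c "
from h import *
p=F(0,-.1);print(p);go(*p,.14,-2.8)
c=cap('scene');crop(c,190,230,310,380,4,'pics/s29.png')"
```

```text
[0.55111502 0.01681939]
tcp [ 0.5223 -0.387   0.1377] units [-16.18  -0.57   0.22] t 71.9 F [-0.3  0.3  0.3] w 42.7
yang 177.96 spin units 0.09 tilt [-0.038   0.0219]
```

View pics/s29.png

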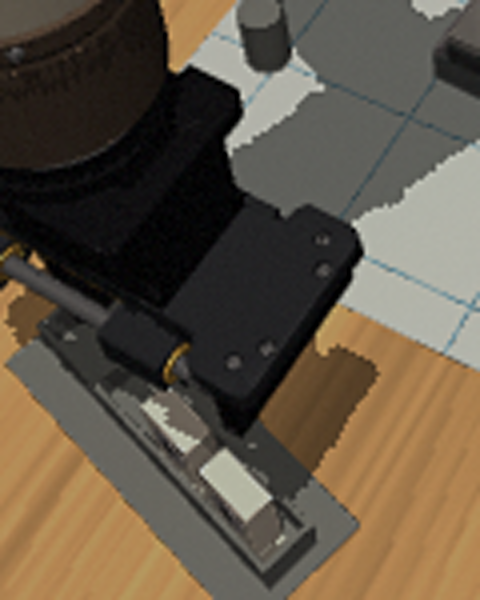

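Emit:
servo_tool([
  {"slide":[-0.2,0,-0.1],"spin":0.05},
  {"slide":[-0.4,0,-0.1],"spin":0},
  {"slide":[-0.5,0,-0.1],"spin":0},
  {"slide":[-0.6,0,-0.1],"spin":0},
  {"slide":[-0.6,0,-0.1],"spin":0},
  {"slide":[-0.6,0,-0.1],"spin":0},
  {"slide":[-0.6,0,-0.1],"spin":0},
  {"slide":[-0.6,0,-0.1],"spin":0},
  {"slide":[-0.6,0,0],"spin":0},
  {"slide":[-0.6,0,0],"spin":0},
])

```text
time_s: 72.95
tcp_pos: [0.5288, -0.2432, 0.1626]
ee_rot: [[-0.041, -0.998, -0.038], [-0.999, 0.041, 0.023], [-0.021, 0.038, -0.999]]
wrist_force: [0.8, 0.2, -0.4]
gripper_width: 0.49
```

Emit:
servo_tool([
  {"slide":[-0.6,-0.04,0],"spin":0},
  {"slide":[-0.6,-0.04,0],"spin":0},
  {"slide":[-0.6,-0.04,0],"spin":0},
  {"slide":[-0.6,-0.04,0],"spin":0},
  {"slide":[-0.6,-0.04,0],"spin":0},
  {"slide":[-0.6,-0.04,0],"spin":0},
  {"slide":[-0.6,-0.04,0],"spin":0},
  {"slide":[-0.6,-0.04,0],"spin":0},
  {"slide":[-0.6,-0.04,0],"spin":0},
  {"slide":[-0.6,-0.04,0],"spin":0},
])

```text
time_s: 73.95
tcp_pos: [0.546, -0.0801, 0.1652]
ee_rot: [[-0.041, -0.998, -0.038], [-0.999, 0.041, 0.023], [-0.021, 0.039, -0.999]]
wrist_force: [0.6, -0.1, -0.3]
gripper_width: 0.493
```

Emit:
servo_tool([
  {"slide":[-0.6,0,0],"spin":0},
  {"slide":[-0.6,0,0],"spin":0},
  {"slide":[-0.6,0,0],"spin":0},
  {"slide":[-0.6,0,0],"spin":0},
  {"slide":[-0.6,0,0],"spin":0},
  {"slide":[-0.4,0,0],"spin":0},
  {"slide":[-0.2,0,0],"spin":0},
  {"slide":[-0.1,0,0],"spin":0},
  {"slide":[0,0,0],"spin":0},
])

```text
time_s: 74.85
tcp_pos: [0.5502, 0.0227, 0.1673]
ee_rot: [[-0.039, -0.999, -0.038], [-0.999, 0.038, 0.023], [-0.021, 0.039, -0.999]]
wrist_force: [-0.5, -0.8, 0.3]
gripper_width: 0.489
```

```bash
python3 -c "
from h import *
p=F(0,-.1);print(p);go(*p,.12,-2.8)"
```

```text
[0.55111502 0.01681939]
tcp [0.5502 0.0227 0.1673] units [ 0.27 -0.12  1.88] t 74.8 F [-0.5 -0.8  0.3] w 42.6
yang 177.83 spin units 0.08 tilt [-0.0379  0.0226]
```

Emit:
servo_tool([
  {"slide":[0.15,-0.08,0.2],"spin":0.08},
  {"slide":[0.1,0,0.4],"spin":0},
  {"slide":[0,0,0.4],"spin":0},
  {"slide":[0,0,0.4],"spin":0},
  {"slide":[0,0,0.3],"spin":0},
  {"slide":[0,0,0.1],"spin":0},
  {"slide":[0,0,0],"spin":0},
])

```text
time_s: 75.55
tcp_pos: [0.549, 0.0146, 0.1164]
ee_rot: [[-0.055, -0.998, -0.042], [-0.998, 0.054, 0.022], [-0.019, 0.043, -0.999]]
wrist_force: [-0.3, -0.3, -0.4]
gripper_width: 0.491
```

```bash
python3 -c "
from h import *
p=F(0,-.1);print(p);go(*p,.071,-2.8)"
```

```text
[0.55111502 0.01681939]
tcp [0.549  0.0146 0.1164] units [-0.06 -0.16  1.81] t 75.5 F [-0.3 -0.3 -0.4] w 42.7
yang 176.92 spin units -0.04 tilt [-0.0417  0.0216]
```

Emit:
servo_tool([
  {"slide":[-0.06,-0.13,0.2],"spin":-0.04},
  {"slide":[0,0,0.4],"spin":0},
  {"slide":[0,0,0.4],"spin":0},
  {"slide":[0,0,0.4],"spin":0},
  {"slide":[0,0,0.2],"spin":0},
  {"slide":[0,0,0.1],"spin":0},
  {"slide":[0,0,0],"spin":0},
])

```text
time_s: 76.25
tcp_pos: [0.551, 0.0174, 0.0701]
ee_rot: [[-0.048, -0.998, -0.041], [-0.999, 0.047, 0.022], [-0.02, 0.042, -0.999]]
wrist_force: [-0.7, 0.4, -0.0]
gripper_width: 0.491
```

```bash
python3 -c "
from h import *
p=F(0,-.1);print(p);go(*p,.071,-2.8)"
```

```text
[0.55111502 0.01681939]
tcp [0.551  0.0174 0.0701] units [ 0.02 -0.   -0.04] t 76.2 F [-0.7  0.4 -0. ] w 42.7
yang 177.3 spin units 0.01 tilt [-0.0413  0.0216]
```

Emit:
servo_tool([
  {"slide":[0,0,0],"spin":0},
  {"slide":[0,0,0],"spin":0},
  {"slide":[0,0,0],"spin":0},
  {"slide":[0,0,0],"spin":0},
  {"slide":[0,0,0],"spin":0},
  {"slide":[0,0,0],"spin":0},
  {"slide":[0,0,0],"spin":0},
  {"slide":[0,0,0],"spin":0},
], gripper=255)

```text
time_s: 77.05
tcp_pos: [0.5516, 0.0174, 0.0713]
ee_rot: [[-0.048, -0.998, -0.039], [-0.999, 0.047, 0.022], [-0.02, 0.04, -0.999]]
wrist_force: [-0.1, -0.3, 0.5]
gripper_width: 0.181
```

Emit:
servo_tool([
  {"slide":[0,0,-0.3],"spin":0},
  {"slide":[0,0,-0.3],"spin":0},
  {"slide":[0,0,-0.3],"spin":0},
  {"slide":[0,0,-0.4],"spin":0},
  {"slide":[0,0,-0.5],"spin":0},
  {"slide":[0,0,-0.5],"spin":0},
  {"slide":[0,0,-0.5],"spin":0},
  {"slide":[0,0,-0.5],"spin":0},
  {"slide":[0,0,-0.3],"spin":0},
  {"slide":[0,0,0],"spin":0},
])

```text
time_s: 78.05
tcp_pos: [0.5561, 0.0151, 0.1732]
ee_rot: [[-0.047, -0.998, -0.033], [-0.999, 0.046, 0.023], [-0.021, 0.034, -0.999]]
wrist_force: [0.4, 0.0, -0.7]
gripper_width: 0.182
```

```bash
python3 -c "
from h import *
c=cap('scene');crop(c,200,100,390,380,2,'pics/s30.png')
tr=max(traypose(),key=lambda r:np.hypot(r[0],r[1]));p=pocket(-.022,tr[:2],tr[4]-180);print(p);go(*p,.16,tr[4]+90)"
```

```text
[  0.268  -0.396  67.865 191.161 171.285] r 477.67972715574655
[  0.503  -0.383  68.175 191.314 163.916] r 632.5419157522289
[ 0.48219813 -0.37699911]
tcp [0.5553 0.015  0.1717] units [15.81  2.18  0.22] t 78.2 F [-0.1  0.6 -0.8] w 15.5
yang 177.33 spin units -9.57 tilt [-0.0353  0.0225]
```

View pics/s30.png

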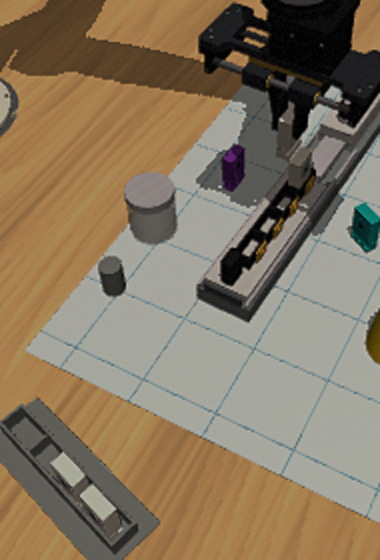

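Emit:
servo_tool([
  {"slide":[0.2,0,0],"spin":0},
  {"slide":[0.4,0,0],"spin":0},
  {"slide":[0.5,0,0],"spin":0},
  {"slide":[0.6,0.05,0],"spin":0},
  {"slide":[0.6,0.05,0],"spin":0},
  {"slide":[0.6,0.05,0],"spin":0},
  {"slide":[0.6,0.05,0],"spin":0},
  {"slide":[0.6,0.05,0],"spin":0},
  {"slide":[0.6,0.05,0],"spin":0},
  {"slide":[0.6,0.05,0],"spin":0},
])

```text
time_s: 79.15
tcp_pos: [0.5365, -0.1291, 0.1663]
ee_rot: [[-0.049, -0.998, -0.042], [-0.999, 0.048, 0.021], [-0.019, 0.043, -0.999]]
wrist_force: [0.3, 0.1, -0.4]
gripper_width: 0.182
```

Emit:
servo_tool([
  {"slide":[0.6,0.1,0],"spin":0},
  {"slide":[0.6,0.1,0],"spin":0},
  {"slide":[0.6,0.1,0],"spin":0},
  {"slide":[0.6,0.1,0],"spin":0},
  {"slide":[0.6,0.1,0],"spin":0},
  {"slide":[0.6,0.1,0],"spin":0},
  {"slide":[0.6,0.1,0],"spin":0},
  {"slide":[0.6,0.1,0],"spin":0},
  {"slide":[0.6,0.1,0],"spin":0},
  {"slide":[0.6,0.1,0],"spin":0},
])

```text
time_s: 80.15
tcp_pos: [0.4979, -0.2941, 0.1646]
ee_rot: [[-0.055, -0.998, -0.042], [-0.998, 0.054, 0.021], [-0.019, 0.043, -0.999]]
wrist_force: [-0.1, 0.4, -0.3]
gripper_width: 0.181
```

Emit:
servo_tool([
  {"slide":[0.6,0.1,0],"spin":0},
  {"slide":[0.6,0.1,0],"spin":0},
  {"slide":[0.6,0,0],"spin":0},
  {"slide":[0.5,0,0],"spin":0},
  {"slide":[0.4,0,0],"spin":0},
  {"slide":[0.2,0,0],"spin":0},
  {"slide":[0.1,0,0],"spin":0},
  {"slide":[0,0,0],"spin":0},
])

```text
time_s: 80.95
tcp_pos: [0.4868, -0.3778, 0.1626]
ee_rot: [[-0.058, -0.997, -0.042], [-0.998, 0.057, 0.022], [-0.019, 0.043, -0.999]]
wrist_force: [-1.2, -0.6, -0.1]
gripper_width: 0.185
```

```bash
python3 -c "
from h import *
p=pocket(-.022,(.503,-.383),-16.1);print(p);go(*p,.1,-106.1)"
```

```text
[ 0.48186286 -0.37689908]
tcp [ 0.4868 -0.3778  0.1626] units [0.02 0.09 2.51] t 81.0 F [-1.2 -0.6 -0.1] w 16.1
yang 176.74 spin units -9.65 tilt [-0.0421  0.0218]
```

Emit:
servo_tool([
  {"slide":[0,0,0],"spin":-0.3},
  {"slide":[0,0,0],"spin":-0.6},
  {"slide":[0,0,0],"spin":-0.7},
  {"slide":[0,0,0],"spin":-0.7},
  {"slide":[0,0,0],"spin":-0.7},
  {"slide":[0,0,0],"spin":-0.7},
  {"slide":[0,0,0],"spin":-0.7},
  {"slide":[0,0,0],"spin":-0.7},
  {"slide":[0,0,0],"spin":-0.7},
  {"slide":[0,0,0],"spin":-0.7},
])

```text
time_s: 81.95
tcp_pos: [0.4887, -0.3716, 0.1635]
ee_rot: [[0.78, -0.624, -0.042], [-0.624, -0.781, 0.023], [-0.047, 0.008, -0.999]]
wrist_force: [0.2, 1.1, -0.8]
gripper_width: 0.179
```

Emit:
servo_tool([
  {"slide":[0,0,0],"spin":-0.7},
  {"slide":[0,0,0],"spin":-0.7},
  {"slide":[0,0,0],"spin":-0.5},
  {"slide":[0,0,0],"spin":-0.4},
  {"slide":[0,0,0],"spin":-0.2},
  {"slide":[0,0,0],"spin":0},
])

```text
time_s: 82.55
tcp_pos: [0.4901, -0.3675, 0.1643]
ee_rot: [[0.954, -0.298, -0.041], [-0.297, -0.954, 0.023], [-0.047, -0.01, -0.999]]
wrist_force: [0.3, 0.1, -0.4]
gripper_width: 0.179
```

```bash
python3 -c "
from h import *
p=pocket(-.022,(.503,-.383),-16.1);print(p);go(*p,.1,-106.1)"
```

```text
[ 0.48186286 -0.37689908]
tcp [ 0.4901 -0.3675  0.1643] units [-0.08  0.48  2.57] t 82.5 F [ 0.3  0.1 -0.4] w 15.6
yang -107.34 spin units -0.16 tilt [-0.0414  0.0233]
```

Emit:
servo_tool([
  {"slide":[-0.05,0.25,0],"spin":-0.16},
  {"slide":[0,0.25,0.2],"spin":0},
  {"slide":[0,0,0.4],"spin":0},
  {"slide":[0,0,0.5],"spin":0},
  {"slide":[0,0,0.5],"spin":0},
  {"slide":[0,0,0.4],"spin":0},
  {"slide":[0,0,0.2],"spin":0},
  {"slide":[0,0,0],"spin":0},
])

```text
time_s: 83.35
tcp_pos: [0.4822, -0.3757, 0.1027]
ee_rot: [[0.96, -0.277, -0.045], [-0.276, -0.961, 0.026], [-0.05, -0.012, -0.999]]
wrist_force: [0.5, -0.2, 0.1]
gripper_width: 0.182
```

```bash
python3 -c "
from h import *
p=pocket(-.022,(.503,-.383),-16.1);print(p);go(*p,.055,-106.1)"
```

```text
[ 0.48186286 -0.37689908]
tcp [ 0.4822 -0.3757  0.1027] units [0.09 0.07 1.9 ] t 83.3 F [ 0.5 -0.2  0.1] w 15.8
yang -106.11 spin units -0.0 tilt [-0.0447  0.0256]
```

Emit:
servo_tool([
  {"slide":[0.08,0.08,0.2],"spin":0},
  {"slide":[0.04,0.04,0.4],"spin":0},
  {"slide":[0,0,0.4],"spin":0},
  {"slide":[0,0,0.4],"spin":0},
  {"slide":[0,0,0.2],"spin":0},
  {"slide":[0,0,0.1],"spin":0},
  {"slide":[0,0,0],"spin":0},
])

```text
time_s: 84.05
tcp_pos: [0.483, -0.3789, 0.0565]
ee_rot: [[0.96, -0.277, -0.044], [-0.276, -0.961, 0.025], [-0.049, -0.012, -0.999]]
wrist_force: [0.7, 0.1, 0.0]
gripper_width: 0.186
```

```bash
python3 -c "
from h import *
p=pocket(-.022,(.503,-.383),-16.1);print(p);go(*p,.0385,-106.1)
c=cap('scene');crop(c,190,260,310,380,5,'pics/s31.png')"
```

```text
[ 0.48186286 -0.37689908]
tcp [ 0.483  -0.3789  0.0565] units [-0.03 -0.06  0.72] t 84.0 F [0.7 0.1 0. ] w 16.2
yang -106.1 spin units 0.0 tilt [-0.0439  0.0249]
```

View pics/s31.png

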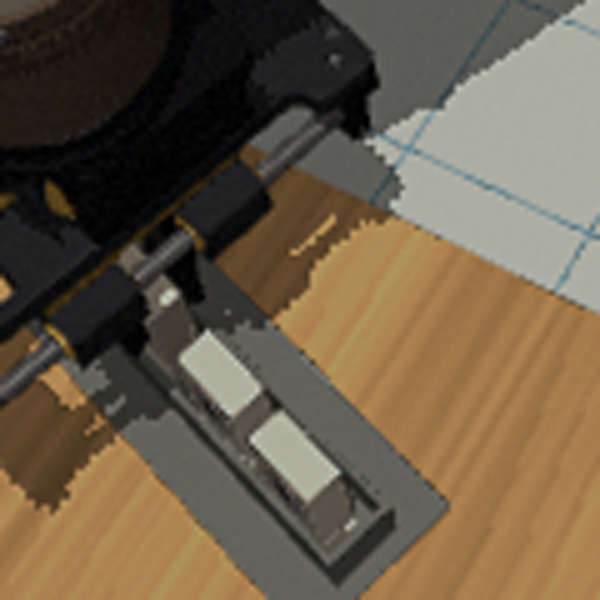

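Offsets come out as intended (−0.03, −0.06). Lower the rest of the way and release.

Emit:
servo_tool([
  {"slide":[0.02,0,0.2],"spin":0},
  {"slide":[0.02,0,0.2],"spin":0},
  {"slide":[0,0,0.15],"spin":0},
  {"slide":[0,0,0.1],"spin":0},
  {"slide":[0,0,0.05],"spin":0},
  {"slide":[0,0,0],"spin":0},
])

```text
time_s: 84.7
tcp_pos: [0.4841, -0.3792, 0.0388]
ee_rot: [[0.96, -0.277, -0.041], [-0.276, -0.961, 0.024], [-0.046, -0.011, -0.999]]
wrist_force: [-0.2, -0.5, 0.1]
gripper_width: 0.18
```

```bash
python3 -c "
from h import *
p=pocket(-.022,(.503,-.383),-16.1);print(p);go(*p,.0385,-106.1)"
```

```text
[ 0.48186286 -0.37689908]
tcp [ 0.4841 -0.3792  0.0388] units [-0.11 -0.06  0.02] t 84.7 F [-0.2 -0.5  0.1] w 15.7
yang -106.08 spin units 0.0 tilt [-0.0414  0.0235]
```

Emit:
servo_tool([
  {"slide":[0,0,0],"spin":0},
  {"slide":[0,0,0],"spin":0},
  {"slide":[0,0,0],"spin":0},
  {"slide":[0,0,0],"spin":0},
], gripper=130)

```text
time_s: 85.1
tcp_pos: [0.4847, -0.3795, 0.0396]
ee_rot: [[0.96, -0.277, -0.04], [-0.276, -0.961, 0.023], [-0.045, -0.011, -0.999]]
wrist_force: [-0.5, -0.2, -0.4]
gripper_width: 0.447
```

Emit:
servo_tool([
  {"slide":[0,0,-0.2],"spin":0},
  {"slide":[0,0,-0.4],"spin":0},
  {"slide":[0,0,-0.6],"spin":0},
  {"slide":[0,0,-0.6],"spin":0},
  {"slide":[0,0,-0.6],"spin":0},
  {"slide":[0,0,-0.6],"spin":0},
  {"slide":[0,0,-0.6],"spin":0},
  {"slide":[0,0,-0.4],"spin":0},
  {"slide":[0,0,-0.2],"spin":0},
  {"slide":[0,0,0],"spin":0},
])

```text
time_s: 86.1
tcp_pos: [0.4901, -0.3828, 0.1559]
ee_rot: [[0.961, -0.276, -0.035], [-0.276, -0.961, 0.019], [-0.039, -0.009, -0.999]]
wrist_force: [0.8, -0.3, 1.0]
gripper_width: 0.493
```

Emit:
servo_tool([
  {"slide":[0,0,-0.1],"spin":0.3},
  {"slide":[0,0,-0.1],"spin":0.6},
  {"slide":[0,0,-0.1],"spin":0.7},
  {"slide":[0,0,0],"spin":0.7},
  {"slide":[0,0,0],"spin":0.7},
  {"slide":[0,0,0],"spin":0.7},
  {"slide":[0,0,0],"spin":0.7},
  {"slide":[0,0,0],"spin":0.7},
  {"slide":[0,0,0],"spin":0.7},
  {"slide":[0,0,0],"spin":0.7},
])

```text
time_s: 87.1
tcp_pos: [0.4859, -0.38, 0.1551]
ee_rot: [[0.337, -0.94, -0.049], [-0.94, -0.339, 0.028], [-0.043, 0.036, -0.998]]
wrist_force: [0.0, 0.2, 0.1]
gripper_width: 0.491
```

Emit:
servo_tool([
  {"slide":[0,0,0],"spin":0.7},
  {"slide":[0,0,0],"spin":0.7},
  {"slide":[0,0,0],"spin":0.5},
  {"slide":[0,0,0],"spin":0.4},
  {"slide":[0,0,0],"spin":0.2},
  {"slide":[0,0,0],"spin":0},
])

```text
time_s: 87.7
tcp_pos: [0.4829, -0.3782, 0.149]
ee_rot: [[-0.022, -0.998, -0.059], [-0.999, 0.02, 0.035], [-0.033, 0.06, -0.998]]
wrist_force: [-0.2, 0.4, 0.2]
gripper_width: 0.49
```

```bash
python3 -c "
from h import *
p=F(0,-.058);print(p);go(*p,.16,-2.8)
c=cap('scene');crop(c,190,230,310,380,4,'pics/s32.png')"
```

```text
[0.55316671 0.05876924]
tcp [ 0.4829 -0.3782  0.149 ] units [-17.54  -2.42   0.  ] t 87.7 F [-0.2  0.4  0.2] w 42.6
yang 178.83 spin units 0.2 tilt [-0.0589  0.0348]
```

View pics/s32.png

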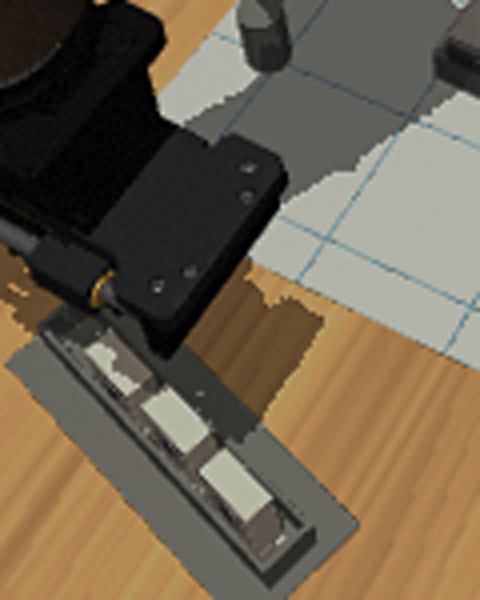

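Three cases stand in pockets. On the way back I re-align the hand on the locked carriage's grip block, as before.

```bash
python3 -c "
from h import *
p=F(0,-.228);go(*p,.14,-2.8)"
```

```text
tcp [ 0.4829 -0.3781  0.1489] units [-10.72  -2.28   0.58] t 87.8 F [ 0.  -0.1 -0.6] w 42.7
yang 178.86 spin units 0.21 tilt [-0.0591  0.0349]
```

Emit:
servo_tool([
  {"slide":[-0.2,-0.1,-0.05],"spin":0.1},
  {"slide":[-0.4,-0.1,0],"spin":0.1},
  {"slide":[-0.5,-0.15,0],"spin":0},
  {"slide":[-0.6,-0.15,0],"spin":0},
  {"slide":[-0.6,-0.15,0],"spin":0},
  {"slide":[-0.6,-0.15,0],"spin":0},
  {"slide":[-0.6,-0.15,0],"spin":0},
  {"slide":[-0.6,-0.15,0],"spin":0},
  {"slide":[-0.6,-0.15,0],"spin":0},
  {"slide":[-0.6,-0.15,0],"spin":0},
])

```text
time_s: 88.75
tcp_pos: [0.5271, -0.2369, 0.1519]
ee_rot: [[-0.05, -0.997, -0.06], [-0.998, 0.048, 0.036], [-0.033, 0.062, -0.998]]
wrist_force: [0.1, 0.2, 0.3]
gripper_width: 0.49
```

Emit:
servo_tool([
  {"slide":[-0.6,-0.15,0],"spin":0},
  {"slide":[-0.6,-0.15,0],"spin":0},
  {"slide":[-0.6,-0.15,0],"spin":0},
  {"slide":[-0.6,-0.15,0],"spin":0},
  {"slide":[-0.6,-0.15,0],"spin":0},
  {"slide":[-0.6,-0.15,0],"spin":0},
  {"slide":[-0.4,0,0],"spin":0},
  {"slide":[-0.2,0,0],"spin":0},
  {"slide":[0,0,0],"spin":0},
])

```text
time_s: 89.65
tcp_pos: [0.558, -0.1215, 0.1541]
ee_rot: [[-0.048, -0.997, -0.06], [-0.998, 0.046, 0.036], [-0.033, 0.062, -0.998]]
wrist_force: [-1.1, -0.1, 0.9]
gripper_width: 0.491
```

```bash
python3 -c "
from h import *
p=F(0,-.228);go(*p,.1,-2.8)"
```

```text
tcp [ 0.558  -0.1215  0.1541] units [-0.32  0.41  2.21] t 89.7 F [-1.1 -0.1  0.9] w 42.7
yang 177.38 spin units 0.02 tilt [-0.0599  0.0356]
```

Emit:
servo_tool([
  {"slide":[-0.15,0.2,0.2],"spin":0.02},
  {"slide":[-0.15,0.2,0.4],"spin":0},
  {"slide":[0,0,0.5],"spin":0},
  {"slide":[0,0,0.5],"spin":0},
  {"slide":[0,0,0.4],"spin":0},
  {"slide":[0,0,0.15],"spin":0},
  {"slide":[0,0,0],"spin":0},
])

```text
time_s: 90.35
tcp_pos: [0.5403, -0.1123, 0.0965]
ee_rot: [[-0.055, -0.996, -0.063], [-0.998, 0.053, 0.036], [-0.033, 0.065, -0.997]]
wrist_force: [-0.5, -0.6, 0.1]
gripper_width: 0.491
```

```bash
python3 -c "
from h import *
p=F(-.001,-.228);go(*p,.061,-2.8)"
```

```text
tcp [ 0.5403 -0.1123  0.0965] units [-0.02 -0.23  1.41] t 90.3 F [-0.5 -0.6  0.1] w 42.7
yang 176.95 spin units -0.03 tilt [-0.0633  0.0362]
```

Emit:
servo_tool([
  {"slide":[0,-0.2,0],"spin":-0.03},
  {"slide":[0,0,0.2],"spin":0},
  {"slide":[0,0,0.4],"spin":0},
  {"slide":[0,0,0.4],"spin":0},
  {"slide":[0,0,0.25],"spin":0},
  {"slide":[0,0,0.05],"spin":0},
  {"slide":[0,0,0],"spin":0},
])

```text
time_s: 91.05
tcp_pos: [0.5443, -0.1116, 0.0614]
ee_rot: [[-0.051, -0.997, -0.062], [-0.998, 0.049, 0.036], [-0.033, 0.064, -0.997]]
wrist_force: [0.0, -0.1, 0.2]
gripper_width: 0.488
```

```bash
python3 -c "
from h import *
p=F(-.001,-.228);go(*p,.061,-2.8)"
```

```text
tcp [ 0.5443 -0.1116  0.0614] units [-0.02  0.02  0.02] t 91.0 F [ 0.  -0.1  0.2] w 42.4
yang 177.2 spin units -0.0 tilt [-0.0618  0.036 ]
```

Emit:
servo_tool([
  {"slide":[0,0,0],"spin":0},
  {"slide":[0,0,0],"spin":0},
  {"slide":[0,0,0],"spin":0},
  {"slide":[0,0,0],"spin":0},
  {"slide":[0,0,0],"spin":0},
  {"slide":[0,0,0],"spin":0},
  {"slide":[0,0,0],"spin":0},
  {"slide":[0,0,0],"spin":0},
], gripper=255)

```text
time_s: 91.85
tcp_pos: [0.5443, -0.1116, 0.0622]
ee_rot: [[-0.051, -0.997, -0.06], [-0.998, 0.049, 0.036], [-0.033, 0.062, -0.998]]
wrist_force: [-1.4, -0.7, -0.2]
gripper_width: 0.182
```

Emit:
servo_tool([
  {"slide":[0,0.1,0],"spin":0},
  {"slide":[0,0.1,0],"spin":0},
  {"slide":[0,0.1,0],"spin":0},
  {"slide":[0,0.1,0],"spin":0},
  {"slide":[0,0.1,0],"spin":0},
])

```text
time_s: 92.35
tcp_pos: [0.5444, -0.1116, 0.0623]
ee_rot: [[-0.049, -0.998, -0.031], [-0.998, 0.048, 0.034], [-0.033, 0.033, -0.999]]
wrist_force: [4.8, -1.7, -6.9]
gripper_width: 0.18
```

Emit:
servo_tool([
  {"slide":[0,0.1,0],"spin":0},
  {"slide":[0,0.1,0],"spin":0},
  {"slide":[0,0.1,0],"spin":0},
  {"slide":[0,0.1,0],"spin":0},
  {"slide":[0,0.05,0],"spin":0},
  {"slide":[0,0,0],"spin":0},
])

```text
time_s: 92.95
tcp_pos: [0.5447, -0.1116, 0.0626]
ee_rot: [[-0.047, -0.999, -0.007], [-0.998, 0.047, 0.032], [-0.032, 0.008, -0.999]]
wrist_force: [0.1, -0.1, 0.1]
gripper_width: 0.181
```

Emit:
servo_tool([
  {"slide":[0,0,0],"spin":0},
  {"slide":[0,0,0],"spin":0},
  {"slide":[0,0,0],"spin":0},
  {"slide":[0,0,0],"spin":0},
], gripper=130)

```text
time_s: 93.35
tcp_pos: [0.543, -0.1115, 0.063]
ee_rot: [[-0.047, -0.999, -0.01], [-0.998, 0.047, 0.032], [-0.032, 0.011, -0.999]]
wrist_force: [-0.1, 0.6, -1.6]
gripper_width: 0.443
```

Emit:
servo_tool([
  {"slide":[0,0,-0.2],"spin":0},
  {"slide":[0,0,-0.4],"spin":0},
  {"slide":[0,0,-0.5],"spin":0},
  {"slide":[0,0,-0.5],"spin":0},
  {"slide":[0,0,-0.5],"spin":0},
  {"slide":[0,0,-0.2],"spin":0},
  {"slide":[0,0,0],"spin":0},
])

```text
time_s: 94.05
tcp_pos: [0.5439, -0.1137, 0.1268]
ee_rot: [[-0.047, -0.999, -0.008], [-0.998, 0.046, 0.032], [-0.031, 0.009, -0.999]]
wrist_force: [-0.0, 0.4, -0.7]
gripper_width: 0.489
```

```bash
python3 -c "
from h import *
p=F(0,-.058);go(*p,.13,-2.8)"
```

```text
tcp [ 0.5439 -0.1137  0.1268] units [-6.91 -0.05  0.09] t 94.0 F [-0.   0.4 -0.7] w 42.6
yang 177.34 spin units 0.02 tilt [-0.0075  0.0318]
```

Emit:
servo_tool([
  {"slide":[-0.2,0,0],"spin":0.02},
  {"slide":[-0.4,0,0],"spin":0},
  {"slide":[-0.6,0,0],"spin":0},
  {"slide":[-0.6,0,0],"spin":0},
  {"slide":[-0.6,0,0],"spin":0},
  {"slide":[-0.6,0,0],"spin":0},
  {"slide":[-0.6,0,0],"spin":0},
  {"slide":[-0.6,0,0],"spin":0},
  {"slide":[-0.6,0,0],"spin":0},
  {"slide":[-0.6,0,0],"spin":0},
])

```text
time_s: 95.05
tcp_pos: [0.5481, 0.0348, 0.1278]
ee_rot: [[-0.047, -0.999, -0.015], [-0.998, 0.047, 0.032], [-0.031, 0.016, -0.999]]
wrist_force: [-0.1, 0.5, -0.3]
gripper_width: 0.489
```

Emit:
servo_tool([
  {"slide":[-0.5,0,0],"spin":0},
  {"slide":[-0.3,0,0],"spin":0},
  {"slide":[-0.2,0,0],"spin":0},
  {"slide":[-0.1,0,0],"spin":0},
  {"slide":[0,0,0],"spin":0},
])

```text
time_s: 95.55
tcp_pos: [0.5485, 0.0682, 0.128]
ee_rot: [[-0.042, -0.999, -0.017], [-0.999, 0.041, 0.031], [-0.03, 0.018, -0.999]]
wrist_force: [0.4, 0.3, 0.4]
gripper_width: 0.49
```

```bash
python3 -c "
from h import *
p=F(0,-.058);print(p);go(*p,.071,-2.8)"
```

```text
[0.55316671 0.05876924]
tcp [0.5485 0.0682 0.128 ] units [ 0.44 -0.24  2.26] t 95.5 F [0.4 0.3 0.4] w 42.6
yang 177.63 spin units 0.05 tilt [-0.0165  0.031 ]
```

Emit:
servo_tool([
  {"slide":[0.2,-0.12,0],"spin":0.05},
  {"slide":[0.2,-0.1,0.2],"spin":0},
  {"slide":[0,0,0.3],"spin":0},
  {"slide":[0,0,0.2],"spin":0},
  {"slide":[0,0,0],"spin":0},
])

```text
time_s: 96.05
tcp_pos: [0.5533, 0.0554, 0.108]
ee_rot: [[-0.053, -0.998, -0.018], [-0.998, 0.053, 0.031], [-0.03, 0.019, -0.999]]
wrist_force: [-0.3, -0.4, -0.4]
gripper_width: 0.491
```

```bash
python3 -c "
from h import *
p=F(0,-.058);print(p);go(*p,.071,-2.8)"
```

```text
[0.55316671 0.05876924]
tcp [0.5533 0.0554 0.108 ] units [-0.09 -0.01  1.48] t 96.0 F [-0.3 -0.4 -0.4] w 42.7
yang 176.98 spin units -0.03 tilt [-0.0176  0.0307]
```

Emit:
servo_tool([
  {"slide":[-0.09,0,0.2],"spin":-0.03},
  {"slide":[0,0,0.4],"spin":0},
  {"slide":[0,0,0.4],"spin":0},
  {"slide":[0,0,0.3],"spin":0},
  {"slide":[0,0,0.1],"spin":0},
  {"slide":[0,0,0],"spin":0},
])

```text
time_s: 96.65
tcp_pos: [0.5522, 0.0591, 0.069]
ee_rot: [[-0.048, -0.999, -0.02], [-0.998, 0.048, 0.03], [-0.029, 0.021, -0.999]]
wrist_force: [0.0, -0.0, 0.4]
gripper_width: 0.489
```

```bash
python3 -c "
from h import *
p=F(0,-.058);print(p);go(*p,.071,-2.8)"
```

```text
[0.55316671 0.05876924]
tcp [0.5522 0.0591 0.069 ] units [ 0.01 -0.04 -0.08] t 96.7 F [ 0.  -0.   0.4] w 42.6
yang 177.26 spin units 0.01 tilt [-0.0196  0.03  ]
```

Emit:
servo_tool([
  {"slide":[0,0,0],"spin":0},
  {"slide":[0,0,0],"spin":0},
  {"slide":[0,0,0],"spin":0},
  {"slide":[0,0,0],"spin":0},
  {"slide":[0,0,0],"spin":0},
  {"slide":[0,0,0],"spin":0},
  {"slide":[0,0,0],"spin":0},
  {"slide":[0,0,0],"spin":0},
], gripper=255)

```text
time_s: 97.45
tcp_pos: [0.553, 0.0593, 0.07]
ee_rot: [[-0.048, -0.999, -0.017], [-0.998, 0.048, 0.031], [-0.03, 0.018, -0.999]]
wrist_force: [0.2, -0.8, -0.9]
gripper_width: 0.182
```

Emit:
servo_tool([
  {"slide":[0,0,-0.3],"spin":0},
  {"slide":[0,0,-0.3],"spin":0},
  {"slide":[0,0,-0.3],"spin":0},
  {"slide":[0,0,-0.4],"spin":0},
  {"slide":[0,0,-0.5],"spin":0},
  {"slide":[0,0,-0.5],"spin":0},
  {"slide":[0,0,-0.5],"spin":0},
  {"slide":[0,0,-0.5],"spin":0},
  {"slide":[0,0,-0.3],"spin":0},
  {"slide":[0,0,0],"spin":0},
])

```text
time_s: 98.45
tcp_pos: [0.5544, 0.0559, 0.172]
ee_rot: [[-0.047, -0.999, -0.013], [-0.998, 0.047, 0.032], [-0.031, 0.014, -0.999]]
wrist_force: [1.4, 0.7, -0.4]
gripper_width: 0.181
```

```bash
python3 -c "
from h import *
c=cap('scene');crop(c,200,100,400,380,2,'pics/s33.png')
tr=max(traypose(),key=lambda r:np.hypot(r[0],r[1]));p=pocket(-.066,tr[:2],tr[4]-180);print(p);go(*p,.16,tr[4]+90)"
```

```text
[  0.268  -0.396  67.815 191.539 171.357] r 477.58176715160704
[  0.504  -0.383  68.175 192.05  163.916] r 632.8852230550942
[ 0.44027429 -0.36491085]
tcp [0.5537 0.0558 0.1704] units [17.03  3.73 -0.04] t 98.5 F [ 0.3  0.3 -1. ] w 15.5
yang 177.3 spin units -9.58 tilt [-0.0153  0.0311]
```

View pics/s33.png

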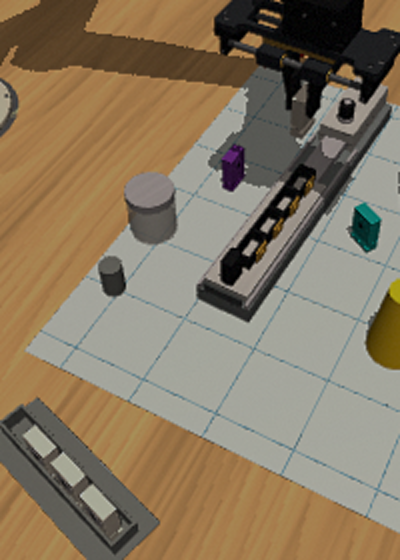

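Emit:
servo_tool([
  {"slide":[0.2,0.05,0],"spin":0},
  {"slide":[0.4,0.1,0],"spin":0},
  {"slide":[0.5,0.13,0],"spin":0},
  {"slide":[0.6,0.13,0],"spin":0},
  {"slide":[0.6,0.13,0],"spin":0},
  {"slide":[0.6,0.13,0],"spin":0},
  {"slide":[0.6,0.13,0],"spin":0},
  {"slide":[0.6,0.13,0],"spin":0},
  {"slide":[0.6,0.13,0],"spin":0},
  {"slide":[0.6,0.13,0],"spin":0},
])

```text
time_s: 99.55
tcp_pos: [0.512, -0.0869, 0.1642]
ee_rot: [[-0.048, -0.999, -0.022], [-0.998, 0.048, 0.029], [-0.028, 0.023, -0.999]]
wrist_force: [-0.3, -0.0, -0.8]
gripper_width: 0.182
```

Emit:
servo_tool([
  {"slide":[0.6,0.13,0],"spin":0},
  {"slide":[0.6,0.13,0],"spin":0},
  {"slide":[0.6,0.13,0],"spin":0},
  {"slide":[0.6,0.13,0],"spin":0},
  {"slide":[0.6,0.13,0],"spin":0},
  {"slide":[0.6,0.13,0],"spin":0},
  {"slide":[0.6,0.13,0],"spin":0},
  {"slide":[0.6,0.13,0],"spin":0},
  {"slide":[0.6,0.13,0],"spin":0},
  {"slide":[0.6,0.13,0],"spin":0},
])

```text
time_s: 100.55
tcp_pos: [0.466, -0.2498, 0.1613]
ee_rot: [[-0.052, -0.998, -0.02], [-0.998, 0.052, 0.029], [-0.028, 0.021, -0.999]]
wrist_force: [0.0, 0.6, 0.3]
gripper_width: 0.184
```

Emit:
servo_tool([
  {"slide":[0.6,0.13,0],"spin":0},
  {"slide":[0.6,0.13,0],"spin":0},
  {"slide":[0.6,0.13,0],"spin":0},
  {"slide":[0.6,0.13,0],"spin":0},
  {"slide":[0.6,0.13,0],"spin":0},
  {"slide":[0.5,0.1,0],"spin":0},
  {"slide":[0.4,0.05,0],"spin":0},
  {"slide":[0.2,0,0],"spin":0},
  {"slide":[0.1,0,0],"spin":0},
  {"slide":[0,0,0],"spin":0},
])

```text
time_s: 101.55
tcp_pos: [0.434, -0.365, 0.1586]
ee_rot: [[-0.058, -0.998, -0.019], [-0.998, 0.057, 0.029], [-0.028, 0.021, -0.999]]
wrist_force: [0.1, -0.1, -1.0]
gripper_width: 0.18
```

```bash
python3 -c "
from h import *
p=pocket(-.066,(.503,-.383),-16.1);print(p);go(*p,.1,-106.1)"
```

```text
[ 0.43958858 -0.36469723]
tcp [ 0.434  -0.365   0.1586] units [ 0.04 -0.27  2.34] t 101.5 F [ 0.1 -0.1 -1. ] w 15.7
yang 176.73 spin units -9.65 tilt [-0.0192  0.0292]
```

Emit:
servo_tool([
  {"slide":[0,0,0],"spin":-0.3},
  {"slide":[0,0,0],"spin":-0.6},
  {"slide":[0,0,0],"spin":-0.7},
  {"slide":[0,0,0],"spin":-0.7},
  {"slide":[0,0,0],"spin":-0.7},
  {"slide":[0,0,0],"spin":-0.7},
  {"slide":[0,0,0],"spin":-0.7},
  {"slide":[0,0,0],"spin":-0.7},
  {"slide":[0,0,0],"spin":-0.7},
  {"slide":[0,0,0],"spin":-0.7},
])

```text
time_s: 102.55
tcp_pos: [0.4366, -0.3595, 0.1591]
ee_rot: [[0.781, -0.624, -0.019], [-0.624, -0.781, 0.03], [-0.034, -0.012, -0.999]]
wrist_force: [0.4, -0.2, -0.3]
gripper_width: 0.179
```

Emit:
servo_tool([
  {"slide":[0,0,0],"spin":-0.7},
  {"slide":[0,0,0],"spin":-0.7},
  {"slide":[0,0,0],"spin":-0.6},
  {"slide":[0,0,0],"spin":-0.4},
  {"slide":[0,0,0],"spin":-0.2},
  {"slide":[0,0,0],"spin":0},
])

```text
time_s: 103.15
tcp_pos: [0.4383, -0.3558, 0.1596]
ee_rot: [[0.959, -0.284, -0.018], [-0.283, -0.959, 0.031], [-0.026, -0.024, -0.999]]
wrist_force: [0.5, -0.4, -0.2]
gripper_width: 0.182
```

```bash
python3 -c "
from h import *
p=pocket(-.066,(.503,-.383),-16.1);print(p);go(*p,.1,-106.1)"
```

```text
[ 0.43958858 -0.36469723]
tcp [ 0.4383 -0.3558  0.1596] units [0.21 0.38 2.37] t 103.2 F [ 0.5 -0.4 -0.2] w 15.8
yang -106.49 spin units -0.05 tilt [-0.0185  0.0307]
```

Emit:
servo_tool([
  {"slide":[0.1,0.2,0],"spin":-0.05},
  {"slide":[0.1,0.2,0.2],"spin":0},
  {"slide":[0,0,0.4],"spin":0},
  {"slide":[0,0,0.5],"spin":0},
  {"slide":[0,0,0.5],"spin":0},
  {"slide":[0,0,0.3],"spin":0},
  {"slide":[0,0,0.2],"spin":0},
  {"slide":[0,0,0],"spin":0},
])

```text
time_s: 103.95
tcp_pos: [0.4385, -0.3648, 0.1001]
ee_rot: [[0.96, -0.278, -0.022], [-0.277, -0.96, 0.033], [-0.03, -0.026, -0.999]]
wrist_force: [-0.1, -0.3, -0.6]
gripper_width: 0.183
```

```bash
python3 -c "
from h import *
p=pocket(-.066,(.503,-.383),-16.1);print(p);go(*p,.055,-106.1)"
```

```text
[ 0.43958858 -0.36469723]
tcp [ 0.4385 -0.3648  0.1001] units [0.1  0.03 1.8 ] t 104.0 F [-0.1 -0.3 -0.6] w 15.9
yang -106.15 spin units -0.01 tilt [-0.022  0.033]
```

Emit:
servo_tool([
  {"slide":[0.08,0.06,0.2],"spin":0},
  {"slide":[0,0.02,0.4],"spin":0},
  {"slide":[0,0,0.4],"spin":0},
  {"slide":[0,0,0.4],"spin":0},
  {"slide":[0,0,0.2],"spin":0},
  {"slide":[0,0,0.1],"spin":0},
  {"slide":[0,0,0],"spin":0},
])

```text
time_s: 104.65
tcp_pos: [0.4394, -0.3663, 0.0541]
ee_rot: [[0.96, -0.278, -0.021], [-0.277, -0.96, 0.032], [-0.029, -0.025, -0.999]]
wrist_force: [0.7, -0.0, -0.6]
gripper_width: 0.18
```

```bash
python3 -c "
from h import *
p=pocket(-.066,(.503,-.383),-16.1);print(p);go(*p,.037,-106.1)"
```

```text
[ 0.43958858 -0.36469723]
tcp [ 0.4394 -0.3663  0.0541] units [ 0.01 -0.05  0.68] t 104.7 F [ 0.7 -0.  -0.6] w 15.7
yang -106.14 spin units -0.01 tilt [-0.0211  0.0323]
```

Emit:
servo_tool([
  {"slide":[0.02,0,0.2],"spin":0},
  {"slide":[0,0,0.2],"spin":0},
  {"slide":[0,0,0.15],"spin":0},
  {"slide":[0,0,0.1],"spin":0},
  {"slide":[0,0,0],"spin":0},
])

```text
time_s: 105.15
tcp_pos: [0.4403, -0.3662, 0.0372]
ee_rot: [[0.96, -0.278, -0.019], [-0.277, -0.96, 0.031], [-0.027, -0.025, -0.999]]
wrist_force: [0.3, 0.5, -0.4]
gripper_width: 0.183
```

```bash
python3 -c "
from h import *
p=pocket(-.066,(.503,-.383),-16.1);print(p);go(*p,.037,-106.1)"
```

```text
[ 0.43958858 -0.36469723]
tcp [ 0.4403 -0.3662  0.0372] units [-0.04 -0.05  0.01] t 105.2 F [ 0.3  0.5 -0.4] w 15.9
yang -106.12 spin units -0.0 tilt [-0.0195  0.0314]
```

Emit:
servo_tool([
  {"slide":[0,0,0],"spin":0},
  {"slide":[0,0,0],"spin":0},
  {"slide":[0,0,0],"spin":0},
  {"slide":[0,0,0],"spin":0},
], gripper=130)

```text
time_s: 105.55
tcp_pos: [0.4409, -0.3666, 0.038]
ee_rot: [[0.961, -0.277, -0.018], [-0.277, -0.96, 0.03], [-0.026, -0.024, -0.999]]
wrist_force: [0.1, -0.4, 0.4]
gripper_width: 0.445
```

Emit:
servo_tool([
  {"slide":[0,0,-0.2],"spin":0},
  {"slide":[0,0,-0.4],"spin":0},
  {"slide":[0,0,-0.6],"spin":0},
  {"slide":[0,0,-0.6],"spin":0},
  {"slide":[0,0,-0.6],"spin":0},
  {"slide":[0,0,-0.6],"spin":0},
  {"slide":[0,0,-0.6],"spin":0},
  {"slide":[0,0,-0.6],"spin":0},
  {"slide":[0,0,-0.4],"spin":0},
  {"slide":[0,0,-0.2],"spin":0},
])

```text
time_s: 106.55
tcp_pos: [0.4435, -0.371, 0.1699]
ee_rot: [[0.961, -0.277, -0.013], [-0.276, -0.961, 0.027], [-0.02, -0.022, -1.0]]
wrist_force: [0.3, -0.6, -0.6]
gripper_width: 0.494
```

Emit:
servo_tool([
  {"slide":[0,0.3,-0.2],"spin":0},
  {"slide":[0,0.6,-0.2],"spin":0},
  {"slide":[0,0.6,0],"spin":0},
  {"slide":[0,0.6,0],"spin":0},
  {"slide":[0,0.6,0],"spin":0},
  {"slide":[0,0.6,0],"spin":0},
  {"slide":[0,0.6,0],"spin":0},
  {"slide":[0,0.4,0],"spin":0},
  {"slide":[0,0.2,0],"spin":0},
  {"slide":[0,0,0],"spin":0},
])

```text
time_s: 107.55
tcp_pos: [0.4073, -0.4904, 0.1748]
ee_rot: [[0.96, -0.28, -0.017], [-0.28, -0.96, 0.03], [-0.025, -0.024, -0.999]]
wrist_force: [0.1, -0.3, -1.0]
gripper_width: 0.49
```

```bash
python3 -c "
from h import *
go(.4,-.5,.2)
traypose()
s=cap('scene');t=cap('top')
cv2.imwrite('pics/s34.png',s['frame'][:,:,::-1]);crop(s,190,230,310,380,4,'pics/s35.png');crop(t,195,80,475,330,2,'pics/t35.png')"
```

```text
tcp [ 0.4073 -0.4904  0.1748] units [-0.2   0.43 -1.02] t 107.5 F [ 0.1 -0.3 -1. ] w 42.7
[  0.272  -0.317  53.228 150.381 152.226] r 417.6847640296552
[  0.494  -0.399 142.026 306.261 151.332] r 635.034141977213
```

View pics/s34.png

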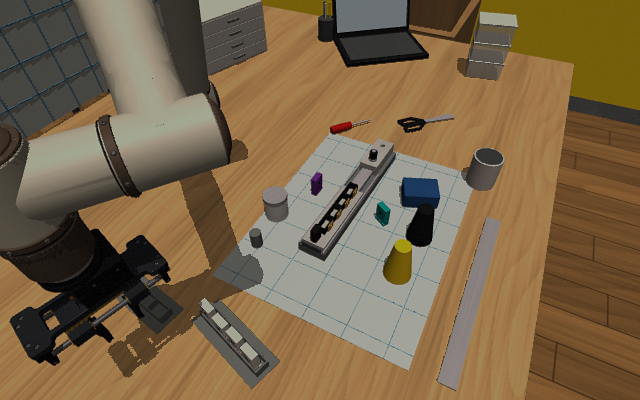

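View pics/s35.png

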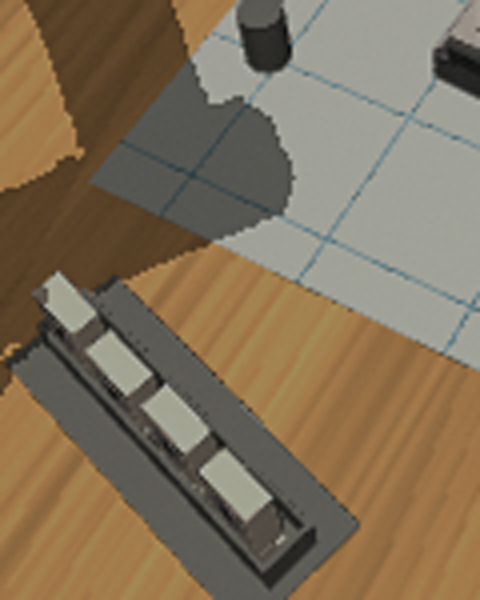

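View pics/t35.png

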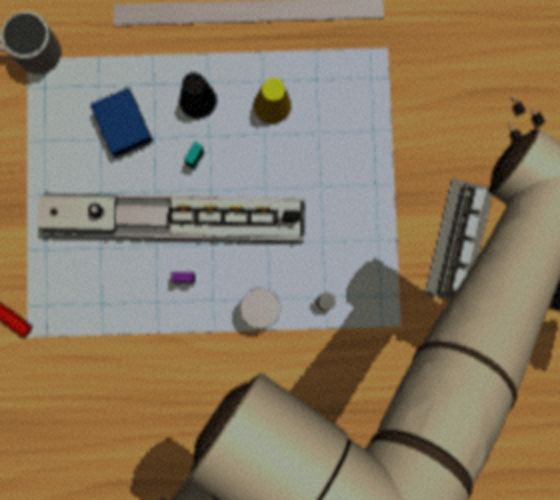

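```bash
python3 -c "
from h import *
s=cap('scene')
for k in (.066,.022,-.022,-.066):
  q=proj(s,[*pocket(k,(.503,-.383),-16.1),.058]); print(k,q,(q-[190,230])*4)
g=cv2.cvtColor(s['frame'],cv2.COLOR_RGB2GRAY)
m=(g>140).astype(np.uint8);m[:, :196]=0;m[:296]=0;m[:,265:]=0;m[370:]=0
n,l,st,ce=cv2.connectedComponentsWithStats(m)
for i in range(1,n):
  if st[i][4]>15:
    u,v=ce[i];P=plane(s,u,v,.058)[:2]-[.503,-.383];a=np.radians(-16.1);U=np.array([np.cos(a),np.sin(a)]);V=np.array([-U[1],U[0]])
    print(ce[i],st[i],P@U*1000,P@V*1000)
crop(s,192,290,232,330,14,'pics/s36.png')
"
```

```text
0.066 [249.59966607 351.26483088] [238.39866427 485.05932353]
0.022 [234.35052697 335.11440823] [177.40210787 420.4576329 ]
-0.022 [219.98277757 319.89746884] [119.9311103  359.58987536]
-0.066 [206.42214867 305.53535391] [ 65.68859466 302.14141563]
[261.08333333 297.08333333] [256 296   9   4  24] -1.8706023472538027 85.3999143337933
[206.36893204 305.62135922] [201 298  13  15 103] -65.92177394009728 -0.18066796214829334
[219.23577236 320.44715447] [212 313  16  16 123] -22.125927952052493 -1.6523691466588877
[233.55555556 334.2       ] [226 326  16  17 135] 19.52044830405013 0.08694242856160393
[248.2137931  350.70344828] [240 343  18  17 145] 63.39387938897954 -1.0546297930476993
```

View pics/s36.png

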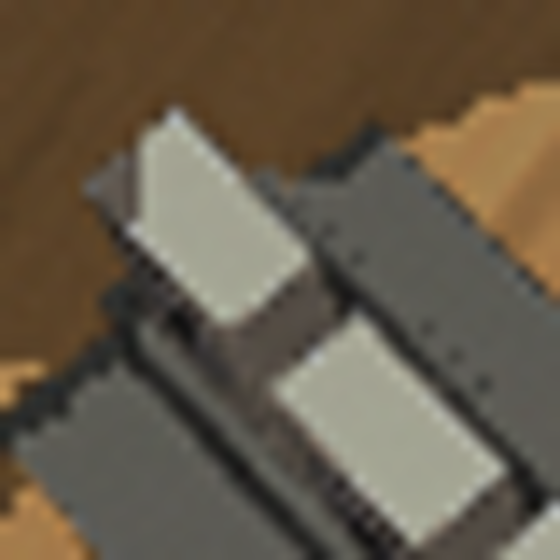

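```bash
python3 -c "
from h import *
s=cap('scene');t=cap('top')
print(proj(s,[.5597,.1916,.082]),proj(s,[.5597,.1916,.054]),proj(t,[.5597,.1916,.082]))
print('grip top',proj(t,[*F(0,-.227),.077]))
crop(s,300,130,400,260,4,'pics/s37.png')
g=cv2.cvtColor(t['frame'],cv2.COLOR_RGB2GRAY)
for b in((330,178,350,198),(235,176,252,196)):
  m=(g[b[1]:b[3],b[0]:b[2]]<60).astype(np.uint8);n,l,st,ce=cv2.connectedComponentsWithStats(m);i=1+np.argmax(st[1:,4]);print(ce[i]+b[:2],st[i])
"
```

```text
[371.93206763 151.56886248] [371.05385012 159.61389651] [242.21716217 184.73642232]
grip top [340.54305713 186.86617435]
[340.46296296 188.2962963 ] [ 6  7 10  7 54]
[242.69565217 186.26086957] [ 5  7  6  6 23]
```

View pics/s37.png

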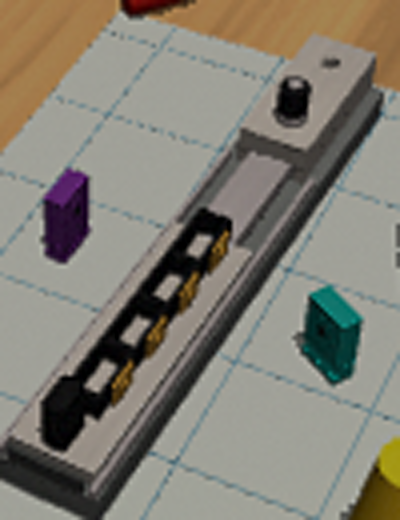

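The rail is empty. The pin sits on the block just as it did in A at the start, and the carriage grip is at the end-stop pixel (340.5 measured against 340.5 predicted). I'm handing in.

```bash
python3 -c "
from station import r
print(r.finish_job())"
```

```text
the job is handed in; nothing more can be done
None
```

I did the whole job and handed it in at about 108 s of the 210 s allowed. The hand-in gave no verdict.

**What I did:** I drew the pin from A and stood it in B, then slid the carriage to its stop (70.3 mm of travel, 22 N against the stop). With closed fingers I pushed the pin home. It stopped with its grip top at 82.3 mm, against 82 mm expected, under about 28 N. I then moved all four cases to the far tray, which had been knocked aside and was measured again before each placing.

**Last checks:**
- **Cases:** in the scene view the four tops lie at tray x = -66, -22, +20 and +63 mm, all within 2 mm of the tray's middle line. I assumed the height of a seated case for this, and did not measure the lean.
- **Carriage and pin:** the carriage grip is within about 1.5 pixels of its predicted place at the stop, and the pin sits in B as it did in A at the start.
- **Other things:** none looked moved, judging by eye only.

**What went wrong or disagreed:**
- **Pin:** it did not drop by itself when the carriage reached its stop. It went through the tongue once I nudged it from above.
- **Hand tilt:** quick moves tilted the hand by up to 6°. Twice I straightened it by gripping the locked carriage's grip block and pushing sideways lightly (about 5 N).
- **Tray:** the last automatic tray measurement was useless because the arm blocked the top view, so I used the pose from just before.

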